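# Clamp a batch of electrodes for measuring with a T-wrench in short swings

## Task

Clamp the small electrodes that stand on the table for measuring: first stand each one upright in a nest of its own on the clamping rail, between the slack clamp bar and the fence. Then pull the T-wrench out of its upright stand, set its socket on the rail's hexagon screw and tighten it clockwise to its stop, so that the clamp bar holds every electrode; the electrodes are in the way of the wrench's cross bar, so turn in short swings, lifting and re-seating the wrench between them. Finally put the wrench back upright in its stand, and leave the ring gauge, the flat stylus case and the vee block where they are.

Things in the scene. Friction and masses are not known exactly. Their poses are not given: they have to be found in the camera images.
- electrode_11: Black electrode on a steel pallet, 52x52x71 mm, graphite stepped like a small pyramid; about 0.6 kg; may be absent. Origin: centre of its underside, z up, x and y square to its sides. Foot plate 52 mm square, 8 mm thick; the pallet body to grasp is 49 mm square, 13 to 44 mm above the underside (its centre 0.5 mm to +x, +y); the graphite above is narrower.
- electrode_13: Black electrode on a steel pallet, 52x52x71 mm, graphite stepped like a small pyramid; about 0.6 kg; may be absent. Origin: centre of its underside, z up, x and y square to its sides. Foot plate 52 mm square, 8 mm thick; the pallet body to grasp is 49 mm square, 13 to 44 mm above the underside (its centre 0.5 mm to +x, +y); the graphite above is narrower.
- electrode_14: Black electrode on a steel pallet, 52x52x65 mm, graphite with three upright fins; about 0.6 kg; may be absent. Origin: centre of its underside, z up, x and y square to its sides. Foot plate 52 mm square, 8 mm thick; the pallet body to grasp is 49 mm square, 13 to 44 mm above the underside (its centre 0.5 mm to +x, +y); the graphite above is narrower.
- rail: Clamping rail, fixed: base plate 169x276x12 mm (only 100 mm wide at the screw) with a riser block 262 mm long (y) whose top, the floor of three nests, is 80 mm above the table. Origin: on the table under the rail; x from the screw towards the fence, y along the rail, z up. Low ribs (10 mm wide, 7 mm high, x = 19.5 to 65.5 mm) at y = -123, -41, 41, 123 mm part the nests. Clamp bar in front of the nests, fence behind.
- nest0 (a point): Centre of the floor of a nest (rail x = 36.5, y = -82, z = 80 mm; axes as the rail's). The nest is 72 mm wide along y between its ribs and, with the screw slack, 62 to 64 mm deep along x from clamp bar to fence. Any electrode may go in any nest, its sides along the rail.
- nest1 (a point): Centre of the floor of a nest (rail x = 36.5, y = 0, z = 80 mm; axes as the rail's). The nest is 72 mm wide along y between its ribs and, with the screw slack, 62 to 64 mm deep along x from clamp bar to fence. Any electrode may go in any nest, its sides along the rail.
- nest2 (a point): Centre of the floor of a nest (rail x = 36.5, y = 82, z = 80 mm; axes as the rail's). The nest is 72 mm wide along y between its ribs and, with the screw slack, 62 to 64 mm deep along x from clamp bar to fence. Any electrode may go in any nest, its sides along the rail.
- clamp_bar: Steel clamp bar of the rail, 250 mm long (y), 35 mm deep, its top 100 mm above the table; origin on the table. The screw drives it along the rail's x towards the fence, 3.2 mm a radian, 13.5 mm in all; it meets the electrodes' feet at about 3.7 rad (pushing them against the fence, and square) and presses on them through springs, some 30 N in all at the stop.
- clamp_screw (a joint): Turn of the hexagon screw, rad: grows clockwise seen from above, 0 fully slack, stop (fully tight) at 4.2. It starts at 0 to 0.6. It takes about 0.2 N m to turn, 0.35 near the stop, and stays where it is left.
- screw_head (a point): Centre of the top of the screw's upright hexagon head, 46 mm above the table (rail x = -60, y = 0); it keeps its height. Head 24 mm across flats, 16 mm high, with a 3.5 mm chamfer at its top, on a washer 36 mm across. The frame turns with the screw: x points to a corner of the hexagon, z up; at joint value 0 its x is the rail's x.
- wrench: T-wrench, 101 mm tall, 0.45 kg, starts upright in its stand. Origin: centre of the mouth of its socket (lower end), z up the shaft. Hexagon socket 26.2 mm across flats, 15 mm deep, 39 mm across outside; x points to the middle of a flat inside the socket. It has about 11 degrees of play either way on the head. Fully down on the screw its origin is 31 mm above the table. Shaft 16 mm thick.
- wrench_stand: Stand of the wrench, fixed: upright tube on a round foot 96 mm across. Origin: centre of its underside on the table. The tube's bore is 50 mm, its floor 8 mm and its rim 60 mm above the table.
- ring_gauge: Bystander: steel ring 72 mm across, 22 mm high, lying flat.
- stylus_tin: Bystander: flat case 57x91x19 mm.
- vee_block: Bystander: steel vee block 32x50x38 mm.
- fence_face (a point): Middle of the top edge of the fence's face: the steel fence stands behind the nests, its face at rail x = 65.5 mm, its top 100 mm above the table, 262 mm long, 14 mm thick.
- bar_face (a point): Middle of the top edge of the clamp bar's rear face, which presses on the electrodes; moves with the bar (rail x = 1.5 mm, z = 100 mm with the screw at 0).
- wrench_hub (a point): Middle of the wrench's hub, 88 mm above its origin, where to grip from above: flat-sided, 22 mm thick (wrench x), 42 mm long (y), 26 mm high. The cross bar runs along y through it, 193 mm long, 14 mm thick. On the screw the bar is 119 mm above the table, as high as the pallets in the nests, so it can turn only about 40 degrees either way from lying along the rail.

How it is judged:
By the outcome, as a careful person would: the job done as asked, in the order asked, and still so for the second after the job is handed in, with the robot touching nothing.
Of electrode_11, electrode_13, electrode_14 only 2 to 3 are there at a start; the rules pass over those that are not, and their reading is None.
At some moment in a run one of electrode_11, electrode_13, electrode_14 may be knocked a few centimetres aside while the robot is not near it.
It also fails if it takes over 210 s, if anything falls off the work surface, if the arm or the gripper's body presses on something with over 40 N, if the wrist force passes 120 N, or if a joint passes its speed limit or range.

## Robot

A 7-joint arm with a two-finger parallel gripper is mounted at the origin on a cart in front of the work surface, level with it; the furniture and walls round the work are solid. World frame = base frame: x ahead of the robot, y to its left, z up, the work surface at z = 0. Lengths are in m, angles in rad, forces in N, time in s.
With the tool pointing down it reaches from about 0.425 to 0.925 m from the base axis. Payload 6.8 kg.
Tool frame: the origin (TCP) lies midway between the tips of the shut fingers; the grasp point (between the pads) lies 19 mm behind it; z points along the fingers, x is the direction in which the jaws open and shut, and the axes are right-handed (so a half turn about z gives the same grasp; the last joint's range is limited). The gripper opens to 85 mm and grips with 20 to 120 N. Pads are 22 mm wide; open, the fingers measure 114 mm over their backs; the gripper's body (76 mm by 85 mm) begins 54 mm behind the grasp point. The pads swing forward as they close: fully open they stand 13 mm farther back than shut.
Start: joints at [-1.421, 0.477, 0.022, 1.555, -0.011, 1.109, -0.083], TCP at [0.172, 0.653, 0.231] pointing down, gripper open.
Joint ranges: [-2.96, 2.96], [-0.34, 2.1], [-1.41, 1.46], [0.24, 2.44], [-1.37, 4.51], [0.17, 1.92], [-2.96, 2.96]. Speed limits (rad/s): [2.39, 2.39, 3.14, 3.14, 3.14, 3.14, 3.14].

## Interface

Orientations are given as a unit quaternion [w, x, y, z].
In Python, from station import bot, imaging, nets gives the robot as it stands. The module is installed in compiled form; this text tells all that it offers.
- The arm moves only by the tool apply_moves, never from a script. Its argument "moves" is text: rows parted by semicolons, each of 7 numbers parted by spaces: the gripper command: -1 is fully open, 1 is shut, values between are in proportion, then the shift along the tool's x, y, z normalised to -1 to 1, where 1 is 120 mm, then the turn, a rotation vector about the tool's x, y, z normalised to -1 to 1, where 1 is 4 degrees. In form: hand dx dy dz rx ry rz; .... A call has 1 to 12 rows; each row shifts and turns the commanded pose from where the row before left it, along the tool's axes as they then stand; what a row does not reach is not made up. A row lasts 1/12 s, in which the tool goes at most 41.7 mm and 7.16 degrees, less where a joint would pass 70% of its speed; a pose out of reach is approached as far as the arm can. A call with a number of a shift or a turn outside -1 to 1 is refused whole. A call with a gripper value outside its range is refused whole. The fingers move at their own pace and stop on an object; "force" is the grip in N (left out, the last holds). Time passes only in rows, so rows that do not move let the fingers close. It gives the time, the measured TCP pose, the force and the opening at its end, in the units of the state.
- bot.get_obs(): the state, without advancing time (a new reading comes with each control period).
- imaging.read_camera(name): name is "scene" or "top" or "wrist"; returns a dict with "image" (420x560x3 uint8, red, green, blue), "fx", "fy", "cx", "cy" (pixels), "dist_coeffs" ([k1, k2, p1, p2, k3] as OpenCV has them; the pictures are not rectified), "view" (4x4, takes a point from world to camera coordinates); the wrist camera has in their place "mount" (4x4, takes a point from camera to tool coordinates, whose origin is the TCP and whose axes are the tool frame's). Camera axes: x right, y down, z forward; pixel columns grow to the right and rows downward; lengths in m; the calibration is good to about 2 mm. A picture is of the moment at which its call begins: read the wrist's pose just before it. There is no depth.
- bot.hand_in(): hands the job in, once; it reports no verdict.
Trained networks look in a picture, given as the dict that the camera call returned (one of the last four; its "shot" number tells which), for a name from the list of things; names that differ only in an ending like _2 or _b are one class to them, and where a whole thing is asked for, a point or a joint stands for the part that bears it (a point fixed in the world has none). Each returns a list of dicts, best first, with "score" (0 to 1); they miss things now and then, are a little off and sometimes report something else, mostly with a low value. They report only what shows in the picture. A call takes as long as a camera call.
- nets.spot_in(picture, name): "rect" ([left, top, right, bottom] in pixels, round what is visible of it).
- nets.outline_of(picture, name): "region" (420x560 bool, what is visible of it) and "rect" ([left, top, right, bottom] in pixels, round what is visible of it).
- nets.spot_point(picture, name): "location" ([column, row] in pixels: a listed point, or the origin of a listed thing).
The state is a dict: "t": time; "q": joint angles; "joint_vel": joint speeds; "joint_torque": joint torques, N m; "eef_pos": TCP position; "tool_rot": TCP orientation; "contact_force": force on the tool from outside, world axes, zero at the start; "torque": the same for the moment, N m; "gripper_width": opening from 0.0 (shut) to 1.0 (fully open).
Only numpy, scipy, OpenCV 4.12 (cv2) and the standard library are available. Lean on these libraries where they do the work, as an engineer would, in place of code of your own. Each camera call takes 0.05 s, during which the arm holds its last target.

## Working session

There is one attempt and no reset: what is moved stays moved. The work goes in short steps, Python scripts to look and compute and a tool call to move; the robot and the scene stay as the last step left them, time stands still between calls to the robot, and variables do not carry over. Pictures are saved under pics/ and viewed, and the job is handed in when it is done.

Besides the shell and the picture viewer there is one more tool, called after ">>>" as a command line: name --argument value ..., lists and objects as JSON in quotes. apply_moves: Moves the arm, as the interface text tells. Scaled input: -1 to 1 covers 120 mm each way for a shift and 4 degrees each way for a turn. Its arguments: {"type":"object","properties":{"moves":{"type":"string"},"force":{"type":"number"}},"required":["moves"]}

```bash
mkdir -p pics; cat > h.py <<'E'
import numpy as np, cv2
from station import bot, imaging, nets
from scipy.spatial.transform import Rotation as R
def Rq(q): return R.from_quat([q[1],q[2],q[3],q[0]])
def cam(name):
    o=bot.get_obs(); p=imaging.read_camera(name)
    K=np.array([[p['fx'],0,p['cx']],[0,p['fy'],p['cy']],[0,0,1]]); D=np.array(p['dist_coeffs'],float)
    if 'view' in p: V=np.array(p['view'])
    else:
        T=np.eye(4); T[:3,:3]=Rq(o['tool_rot']).as_matrix(); T[:3,3]=o['eef_pos']
        V=np.linalg.inv(T@np.array(p['mount']))
    return dict(p=p,K=K,D=D,V=V,name=name)
def save(c,fn,im=None,scale=1):
    im=c['p']['image'] if im is None else im
    im=cv2.cvtColor(im,cv2.COLOR_RGB2BGR)
    if scale!=1: im=cv2.resize(im,None,fx=scale,fy=scale)
    cv2.imwrite('pics/'+fn,im)
def ray(c,uv):
    n=cv2.undistortPoints(np.array([[uv]],float),c['K'],c['D'])[0,0]
    Vi=np.linalg.inv(c['V']); return Vi[:3,3], Vi[:3,:3]@np.array([n[0],n[1],1])
def atz(c,uv,z):
    o,d=ray(c,uv); return o+d*(z-o[2])/d[2]
def proj(c,P):
    P=np.atleast_2d(np.array(P,float)); rv=cv2.Rodrigues(c['V'][:3,:3])[0]
    return cv2.projectPoints(P,rv,c['V'][:3,3],c['K'],c['D'])[0][:,0]
def tri(c1,u1,c2,u2):
    o1,d1=ray(c1,u1);o2,d2=ray(c2,u2)
    A=np.stack([d1,-d2],1); s=np.linalg.lstsq(A,o2-o1,rcond=None)[0]
    p,q=o1+s[0]*d1,o2+s[1]*d2; return (p+q)/2, np.linalg.norm(p-q)
E
cat > a.py <<'E'
from h import *
print(bot.get_obs())
for n in ['scene','top','wrist']:
    c=cam(n); save(c,n+'0.png'); print(n,np.linalg.inv(c['V'])[:3].round(3).tolist(),c['K'][0,0])
    for t in ['electrode_11','electrode_13','electrode_14','rail','wrench','wrench_stand','ring_gauge','stylus_tin','vee_block','clamp_bar']:
        print(t,[(np.round(r['rect']).astype(int).tolist(),round(r['score'],2)) for r in nets.spot_in(c['p'],t)][:4])
    for t in ['electrode_11','electrode_13','electrode_14','nest0','nest1','nest2','screw_head','fence_face','bar_face','wrench_hub','wrench','wrench_stand']:
        print('pt',t,[(np.round(r['location'],1).tolist(),round(r['score'],2)) for r in nets.spot_point(c['p'],t)][:4])
E
python3 a.py
```

```text
{'t': 0.0, 'q': array([-1.42109391,  0.47781765,  0.02236251,  1.55644818, -0.01148533,
        1.10930352, -0.08312218]), 'joint_vel': array([ 0.00085127,  0.00139144,  0.00041539, -0.00117902, -0.00079438,
       -0.00055031,  0.00065616]), 'joint_torque': array([-2.19275580e-05, -5.96458304e+01,  1.60813920e+00, -2.81202650e+01,
        1.24056620e-02,  9.42119979e-03,  3.47666258e-06]), 'eef_pos': array([0.17197682, 0.65211174, 0.23031578]), 'tool_rot': array([ 6.25878788e-04,  7.92139163e-01,  6.10339817e-01, -6.79879685e-04]), 'contact_force': array([0.50506721, 0.05177166, 0.04982191]), 'torque': array([-0.05043184, -0.04369147, -0.00259291]), 'gripper_width': 0.9975892460987297}
scene [[0.698, -0.553, 0.456, 0.031], [-0.717, -0.546, 0.434, -0.594], [0.009, -0.629, -0.777, 0.989]] 430.97753213829776
electrode_11 [([209, 167, 236, 192], 0.67), ([304, 302, 334, 334], 0.62), ([351, 250, 381, 279], 0.62)]
electrode_13 [([209, 167, 236, 192], 0.67), ([304, 302, 334, 334], 0.62), ([351, 250, 381, 279], 0.62)]
electrode_14 [([209, 167, 236, 192], 0.67), ([304, 302, 334, 334], 0.62), 
[... 2714 characters left out ...]
]
pt screw_head [([272.5, 269.7], 0.59)]
pt fence_face [([380.8, 228.0], 0.66), ([273.8, 208.0], 0.55)]
pt bar_face [([273.6, 235.5], 0.71)]
pt wrench_hub []
pt wrench [([378.7, 228.0], 0.64)]
pt wrench_stand [([382.3, 225.9], 0.85), ([272.3, 271.3], 0.57)]
wrist [[0.254, 0.924, 0.287, 0.099], [0.967, -0.243, -0.075, 0.672], [0.0, 0.297, -0.955, 0.374]] 358.3936021665115
electrode_11 []
electrode_13 []
electrode_14 []
rail []
wrench []
wrench_stand []
ring_gauge []
stylus_tin []
vee_block []
clamp_bar []
pt electrode_11 []
pt electrode_13 []
pt electrode_14 []
pt nest0 []
pt nest1 []
pt nest2 []
pt screw_head []
pt fence_face []
pt bar_face []
pt wrench_hub []
pt wrench []
pt wrench_stand []
```

View images.

```bash
python3 -c "
import cv2
a=cv2.imread('pics/scene0.png')[130:350,180:420];b=cv2.imread('pics/top0.png')[110:310,130:460]
cv2.imwrite('pics/sc1.png',cv2.resize(a,None,fx=2.7,fy=2.7,interpolation=cv2.INTER_CUBIC));cv2.imwrite('pics/tp1.png',cv2.resize(b,None,fx=2.4,fy=2.4,interpolation=cv2.INTER_CUBIC))"
```

```text
(no output)
```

View pics/sc1.png

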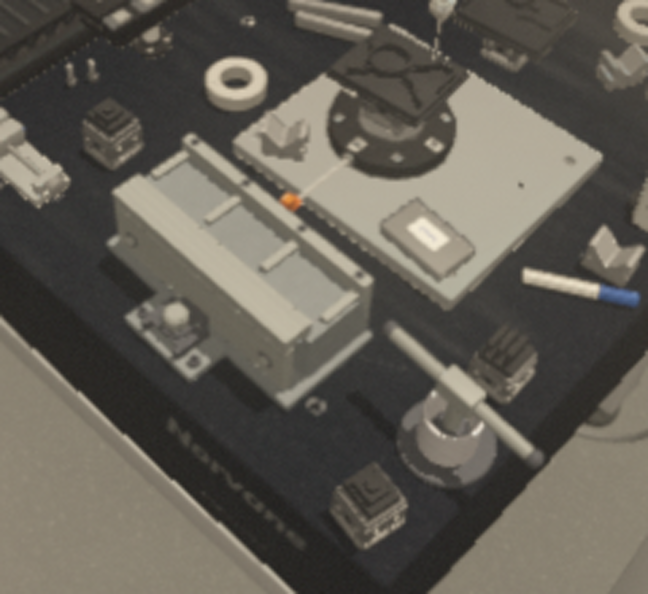

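View pics/tp1.png

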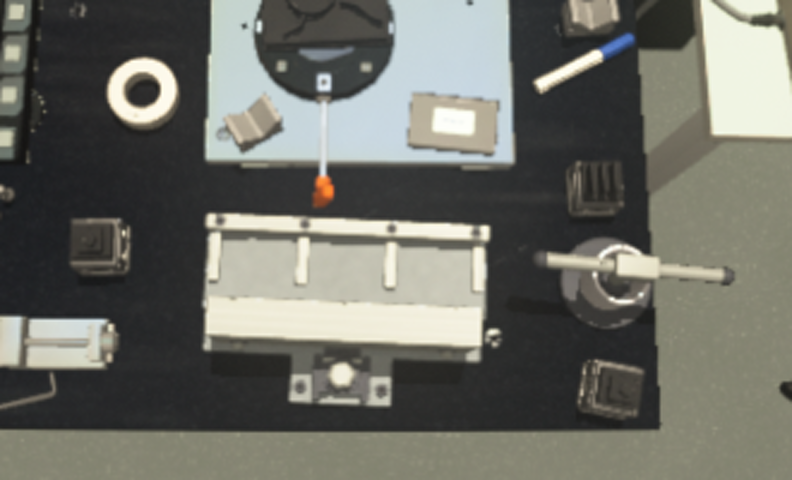

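```bash
cat > b.py <<'E'
from h import *
s=cam('scene');t=cam('top')
for n,a,b in [('E left',(220.8,186.4),(174.1,213)),('E fin',(366.9,268.2),(378.1,189.5)),('E front',(317.5,318.8),(381.8,274))]:
    print(n,atz(s,a,0).round(3),atz(t,b,0).round(3),tri(s,a,t,b))
for n,z,a,b in [('screw',.046,(242.2,241.7),(272.5,269.7)),('screwmanual',.046,(245,247),(272.2,265.5)),('fence',.1,(280.9,206),(273.8,208)),('bar',.1,(261,219.3),(273.6,235.5)),('nest',.08,(248.9,199),(240.5,219.4)),('nest',.08,(293.6,238.1),(312.2,224.4)),('wrench',.008,(343.1,289.6),(378.7,228)),('stand',0,(346.1,293.3),(382.3,225.9))]:
    print(n,atz(s,a,z).round(3),atz(t,b,z).round(3),tri(s,a,t,b))
# crop coords -> px
cs=lambda u,v:(180+u/2.7,130+v/2.7); ct=lambda u,v:(130+u/2.4,110+v/2.4)
for n,a,b in [('barL',(328,275),(327,330)),('ball',(291,201),(323,190)),('hub',(462,386),(637,266)),('barend1',(390,328),(540,259)),('barend2',(537,459),(729,275)),('ring',(236,82),(143,93)),('fenceL',(190,140),(209,218)),('fenceR',(372,282),(489,230))]:
    print(n,tri(s,cs(*a),t,ct(*b)))
for n,z,pts in [('fencetopcorners',.1,[(207,215),(490,227),(208,231),(488,240)]),('barfacetop',.1,[(207,296),(482,308)]),('stand rim',.06,[(620,275)])]:
    print(n,[atz(t,ct(*p),z).round(3).tolist() for p in pts])
E
python3 b.py
```

```text
E left [0.562 0.155 0.   ] [0.573 0.156 0.   ] (array([ 0.57197621,  0.16116527, -0.01147471]), np.float64(0.00888033419379))
E fin [ 0.642 -0.35   0.   ] [ 0.638 -0.352  0.   ] (array([ 0.63687129, -0.35087359,  0.00699036]), np.float64(0.0018603085923147198))
E front [ 0.438 -0.35   0.   ] [ 0.427 -0.352  0.   ] (array([ 0.42986507, -0.35107166,  0.0106219 ]), np.float64(0.007651387007751551))
screw [ 0.446 -0.072  0.046] [ 0.435 -0.087  0.046] (array([ 0.43435999, -0.08642277,  0.07266802]), np.float64(0.00010358890884273379))
screwmanual [ 0.44  -0.089  0.046] [ 0.445 -0.086  0.046] (array([ 0.44443544, -0.08535045,  0.037149  ]), np.float64(0.002367163212082108))
fence [ 0.575 -0.09   0.1  ] [ 0.568 -0.088  0.1  ] (array([ 0.56985511, -0.09010513,  0.10350822]), np.float64(0.006636989666329125))
bar [ 0.506 -0.084  0.1  ] [ 0.507 -0.088  0.1  ] (array([ 0.50501674, -0.08717058,  0.10396668]), np.float64(0.0032987917888765888))
nest [0.543 0.003 0.08 ] [ 0.545 -0.014  0.08 ] (array([ 0.53727245, -0.01247898,  0.09880411]), np.float64(0.011212514987648818))
nest [ 0.532 -0.177  0.
[... 586 characters left out ...]
.35646328,  0.10569454]), np.float64(0.0004538742885969065))
barend1 (array([ 0.54689016, -0.26789107,  0.09780511]), np.float64(0.0009761746331181037))
barend2 (array([ 0.5326786 , -0.44680155,  0.0976649 ]), np.float64(0.0013876910599680745))
ring (array([0.73490967, 0.12283441, 0.01471278]), np.float64(2.6979987900021282e-05))
fenceL (array([0.58413245, 0.03845182, 0.09168753]), np.float64(0.001389075515314392))
fenceR (array([ 0.57427709, -0.2214397 ,  0.09795322]), np.float64(0.0001707601405640468))
fencetopcorners [[0.586, 0.039, 0.1], [0.577, -0.222, 0.1], [0.571, 0.037, 0.1], [0.564, -0.22, 0.1]]
barfacetop [[0.511, 0.036, 0.1], [0.501, -0.213, 0.1]]
stand rim [[0.539, -0.355, 0.06]]
```

View pics/scene0.png

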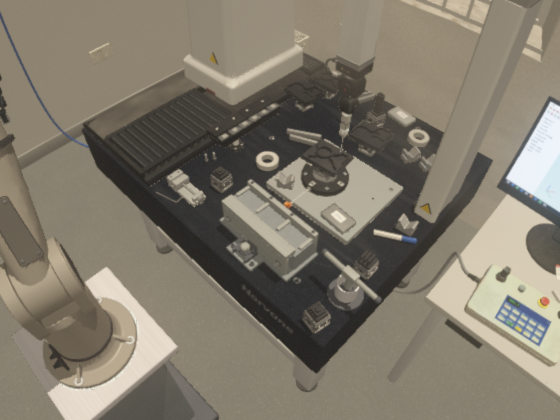

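View pics/top0.png

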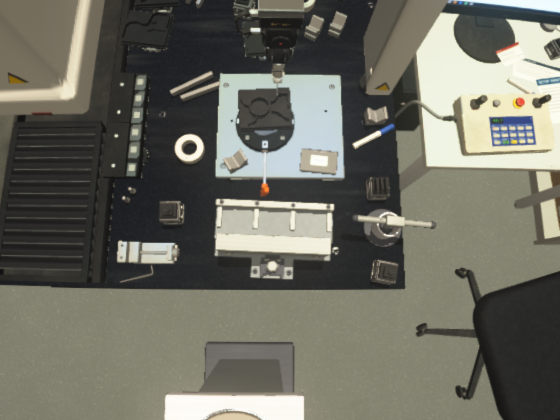

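View pics/wrist0.png

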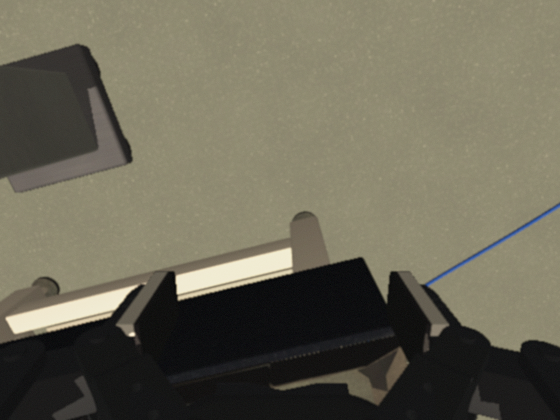

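```bash
cat >> h.py <<'E'
def plan(P,yaw,P0=None,yaw0=None,hand=-1,smax=0.333,n=None,tilt=True):
    """straight move to TCP P (m), tool-down with tool x yaw (deg). prints rows, rounded, simulated"""
    o=bot.get_obs(); p=np.array(o['eef_pos']) if P0 is None else np.array(P0,float)
    Rm=Rq(o['tool_rot']) if P0 is None else down(yaw0)
    Rt=down(yaw); P=np.array(P,float)
    rv=(Rm.inv()*Rt).as_rotvec(); ang=np.degrees(np.linalg.norm(rv)); d=np.linalg.norm(P-p)
    N=n or max(int(np.ceil(ang/4/0.999)),int(np.ceil(d/0.12/smax)),1)
    rows=[]
    for i in range(N):
        rv=(Rm.inv()*Rt).as_rotvec()/(N-i); dl=Rm.inv().apply(P-p)/(N-i)
        r=np.r_[np.round(dl/0.12,3),np.round(np.degrees(rv)/4,3)]
        r=np.clip(r,-1,1)
        rows.append(r); p=p+Rm.apply(r[:3]*0.12); Rm=Rm*R.from_rotvec(np.radians(r[3:]*4))
    f=lambda x:('%.3f'%x).rstrip('0').rstrip('.').replace('-0','0') if abs(x)<5e-4 else ('%.3f'%x).rstrip('0').rstrip('.')
    for k in range(0,N,12): print('; '.join(' '.join([f(hand)]+[f(x) for x in r]) for r in rows[k:k+12])); print('--')
    print('rows',N,'end',p.round(4),'yaw',yawof(Rm))
def down(yaw):
    c,s=np.cos(np.radians(yaw)),np.sin(np.radians(yaw))
    return R.from_matrix(np.array([[c,s,0],[s,-c,0],[0,0,-1]]))
def yawof(Rm):
    x=Rm.as_matrix()[:,0]; return round(float(np.degrees(np.arctan2(x[1],x[0]))),2)
def st():
    o=bot.get_obs(); Rm=Rq(o['tool_rot']); z=Rm.as_matrix()[:,2]
    print('t',round(o['t'],2),'pos',np.round(o['eef_pos'],4),'yaw',yawof(Rm),'tilt',np.round(np.degrees(z[:2]),2),'F',np.round(o['contact_force'],1),'T',np.round(o['torque'],2),'w',round(o['gripper_width'],3),'q',np.round(o['q'],2))
E
python3 -c "
from h import *
st(); plan([.545,.16,.24],88)"
```

```text
t 3.55 pos [0.1721 0.6527 0.2313] yaw 75.23 tilt [0. 0.] F [ 1.4 -0.3  0.1] T [0.   0.01 0.05] w 1.0 q [-1.42  0.48  0.02  1.56 -0.01  1.11 -0.08]
-1 -0.199 0.253 -0.005 0 0 -0.2; -1 -0.202 0.25 -0.004 0 0 -0.2; -1 -0.206 0.248 -0.005 0 0 -0.2; -1 -0.209 0.245 -0.004 0 0 -0.199; -1 -0.212 0.242 -0.005 0 0 -0.2; -1 -0.216 0.239 -0.004 0 0 -0.199; -1 -0.219 0.236 -0.005 0 0 -0.2; -1 -0.222 0.233 -0.004 0 0 -0.199; -1 -0.226 0.229 -0.005 0 0 -0.2; -1 -0.229 0.226 -0.004 0 0 -0.199; -1 -0.232 0.223 -0.005 0 0 -0.2; -1 -0.235 0.22 -0.004 0 0 -0.199
--
-1 -0.238 0.217 -0.005 0 0 -0.2; -1 -0.241 0.213 -0.004 0 0 -0.199; -1 -0.244 0.21 -0.005 0 0 -0.2; -1 -0.246 0.207 -0.004 0 -0.001 -0.199
--
rows 16 end [0.5451 0.16   0.2399] yaw 88.0
```

>>> apply_moves --moves "-1 -0.199 0.253 -0.005 0 0 -0.2; -1 -0.202 0.25 -0.005 0 0 -0.2; -1 -0.206 0.248 -0.005 0 0 -0.2; -1 -0.209 0.245 -0.005 0 0 -0.2; -1 -0.212 0.242 -0.005 0 0 -0.2; -1 -0.216 0.239 -0.005 0 0 -0.2; -1 -0.219 0.236 -0.005 0 0 -0.2; -1 -0.222 0.233 -0.005 0 0 -0.2; -1 -0.226 0.229 -0.005 0 0 -0.2; -1 -0.229 0.226 -0.005 0 0 -0.2; -1 -0.232 0.223 -0.005 0 0 -0.2; -1 -0.235 0.22 -0.005 0 0 -0.2"

```text
t: 4.55
eef_pos: [0.4527, 0.2815, 0.2389]
tool_rot: [-0.0, 0.738, 0.675, 0.0]
contact_force: [0.6, 0.5, 0.5]
gripper_width: 1.0
```

>>> apply_moves --moves "-1 -0.238 0.217 -0.005 0 0 -0.2; -1 -0.241 0.213 -0.005 0 0 -0.2; -1 -0.244 0.21 -0.005 0 0 -0.2; -1 -0.246 0.207 -0.005 0 0 -0.2; -1 0 0 0 0 0 0"

```text
t: 4.97
eef_pos: [0.5496, 0.1513, 0.2416]
tool_rot: [0.003, 0.723, 0.691, 0.0]
contact_force: [0.3, 0.4, 0.6]
gripper_width: 0.999
```

```bash
cat > look.py <<'E'
from h import *
import sys
st()
c=cam('wrist'); fn=sys.argv[1]; names=sys.argv[2].split(',') if len(sys.argv)>2 and sys.argv[2] else []
im=c['p']['image'].copy()
for n in names:
    for r in nets.outline_of(c['p'],n)[:2]:
        m=r['region'].astype(np.uint8); cs,_=cv2.findContours(m,cv2.RETR_EXTERNAL,cv2.CHAIN_APPROX_NONE)
        cv2.drawContours(im,cs,-1,(255,0,0),1); k=max(cs,key=cv2.contourArea); print(n,round(r['score'],2),'rect',np.round(r['rect']))
    for r in nets.spot_point(c['p'],n)[:3]:
        u=r['location']; print(' pt',n,round(r['score'],2),np.round(u,1),'z0:',atz(c,u,0).round(4)); cv2.circle(im,(int(u[0]),int(u[1])),3,(0,255,0),1)
save(c,fn,im,1.4)
np.savez('last.npz',V=c['V'],K=c['K'],D=c['D'],im=c['p']['image'])
E
python3 look.py w1.png electrode_11
```

```text
t 4.97 pos [0.5496 0.1513 0.2416] yaw 87.42 tilt [ 0.21 -0.2 ] F [0.3 0.4 0.6] T [-0.14 -0.    0.03] w 0.999 q [-0.58  0.3   0.25  1.82 -0.08  1.04  1.22]
electrode_11 0.94 rect [262. 163. 316. 223.]
electrode_11 0.71 rect [  0. 104. 141. 151.]
 pt electrode_11 0.83 [290.3 186.4] z0: [0.5708 0.1593 0.    ]
```

View pics/w1.png

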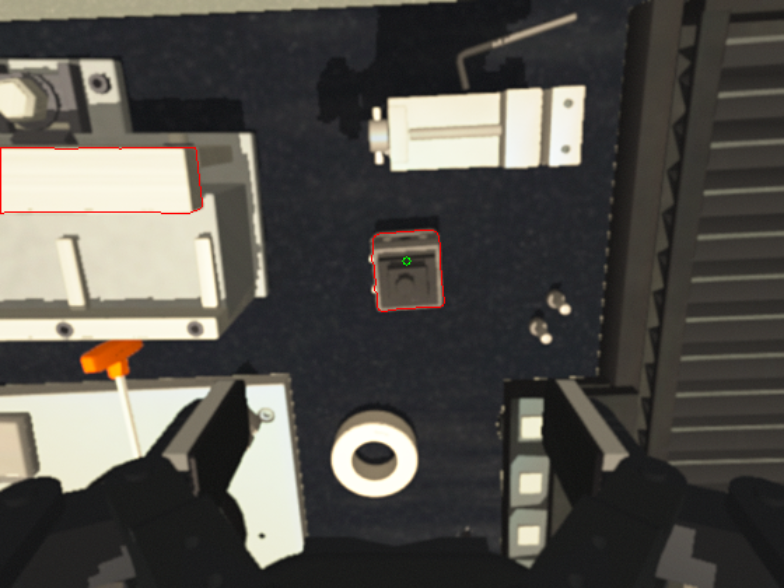

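```bash
cat >> h.py <<'E'
from scipy.optimize import minimize
def box(hw,z): return [[sx*hw,sy*hw,z] for sx in(-1,1) for sy in(-1,1)]
def fit_electrode(c,mask,x0,z0=0,ht=71,hw0=15):
    def hullimg(v):
        pts=np.array(box(.026,0)+box(.026,.008)+box(.0245,.044)+box(v[3],ht/1000))
        a=v[2]; Rz=np.array([[np.cos(a),-np.sin(a),0],[np.sin(a),np.cos(a),0],[0,0,1]])
        P=pts@Rz.T+[v[0],v[1],z0]
        return cv2.convexHull(proj(c,P).astype(np.float32))[:,0]
    S=8; ys,xs=np.where(mask); y0,x1=ys.min()-6,xs.min()-6
    M=mask[y0:ys.max()+7,x1:xs.max()+7].astype(np.uint8)
    # mask at higher res
    M4=cv2.resize(M,None,fx=S,fy=S,interpolation=cv2.INTER_NEAREST)
    def cost(v):
        h=(hullimg(v)-[x1,y0]+0.5)*S
        I=np.zeros_like(M4); cv2.fillPoly(I,[np.round(h).astype(np.int32)],1)
        return 1-(I&M4).sum()/max((I|M4).sum(),1)+0.5*max(0,v[3]-.0245)*100
    best=None
    for a0 in np.radians([-35,-20,-8,0,8,20,35]):
        v=np.array([x0[0],x0[1],a0,hw0/1000])
        sim=np.array([v,v+[.006,0,0,0],v+[0,.006,0,0],v+[0,0,.15,0],v+[0,0,0,.005]])
        r=minimize(cost,v,method='Nelder-Mead',options=dict(initial_simplex=sim,maxiter=400,xatol=1e-5,fatol=1e-5))
        if best is None or r.fun<best.fun: best=r
    return best.x,best.fun,hullimg(best.x)
E
cat > fe.py <<'E'
from h import *
import sys
st(); x=float(sys.argv[2]);y=float(sys.argv[3]); z0=float(sys.argv[4]) if len(sys.argv)>4 else 0
ht=float(sys.argv[5]) if len(sys.argv)>5 else 71
c=cam('wrist'); u0=proj(c,[[x,y,z0+.03]])[0]
R_=[r for r in nets.outline_of(c['p'],'electrode_14' if ht<70 else 'electrode_11')]
R_=sorted(R_,key=lambda r:np.hypot((r['rect'][0]+r['rect'][2])/2-u0[0],(r['rect'][1]+r['rect'][3])/2-u0[1]))
r=R_[0]; print('score',r['score'],'rect',np.round(r['rect']))
v,f,h=fit_electrode(c,r['region'],(x,y),z0,ht)
print('electrode x,y %.4f %.4f yaw %.1f hw %.1f  1-IoU %.3f'%(v[0],v[1],np.degrees(v[2]),v[3]*1000,f))
im=c['p']['image'].copy(); cs,_=cv2.findContours(r['region'].astype(np.uint8),0,1)
im=cv2.resize(im,None,fx=4,fy=4,interpolation=cv2.INTER_CUBIC)
cv2.polylines(im,[np.round((h+.5)*4).astype(np.int32)],True,(0,255,0),1)
for k in cs: cv2.polylines(im,[k*4+2],True,(255,0,0),1)
a=int(max(0,(h[:,1].mean()-60))*4);b=int(max(0,h[:,0].mean()-80)*4)
save(c,sys.argv[1],im[a:a+480,b:b+640])
E
python3 fe.py e1.png .571 .159
```

```text
t 5.12 pos [0.5451 0.1601 0.2408] yaw 87.97 tilt [-0.02  0.02] F [-0.   1.1 -0.4] T [-0.03 -0.   -0.  ] w 0.999 q [-0.59  0.29  0.24  1.82 -0.08  1.04  1.22]
score 0.81 rect [255. 167. 304. 226.]
electrode x,y 0.5715 0.1599 yaw 2.4 hw 3.7  1-IoU 0.045
```

View pics/e1.png

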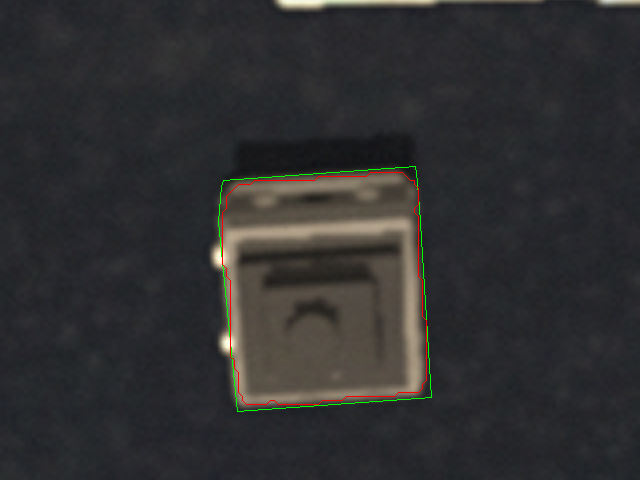

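```bash
python3 -c "
from h import *
st(); plan([.572,.160,.1],92.4,n=5); plan([.572,.16,.010],92.4,[.572,.16,.1],92.4,n=5); plan([.572,.16,.2],88,[.572,.16,.01],92.4,n=6,hand=1)"
```

```text
t 5.22 pos [0.5443 0.1616 0.2408] yaw 88.16 tilt [-0.03  0.04] F [-1.   0.4 -0.5] T [ 0.03 -0.06  0.02] w 0.999 q [-0.59  0.29  0.24  1.82 -0.08  1.04  1.22]
-1 -0.001 0.046 0.235 -0.002 -0.002 -0.212; -1 -0.002 0.046 0.235 -0.002 -0.002 -0.212; -1 -0.003 0.046 0.234 -0.001 -0.002 -0.212; -1 -0.003 0.046 0.235 -0.002 -0.002 -0.212; -1 -0.005 0.047 0.234 -0.002 -0.001 -0.213
--
rows 5 end [0.572  0.1599 0.1   ] yaw 92.4
-1 0 0 0.15 0 0 0; -1 0 0 0.15 0 0 0; -1 0 0 0.15 0 0 0; -1 0 0 0.15 0 0 0; -1 0 0 0.15 0 0 0
--
rows 5 end [0.572 0.16  0.01 ] yaw 92.4
1 0 0 -0.264 0 0 0.183; 1 0 0 -0.264 0 0 0.183; 1 0 0 -0.264 0 0 0.183; 1 0 0 -0.264 0 0 0.184; 1 0 0 -0.264 0 0 0.183; 1 0 0 -0.263 0 0 0.184
--
rows 6 end [0.572 0.16  0.2  ] yaw 88.0
```

>>> apply_moves --moves "-1 0 0.045 0.235 0 0 -0.22; -1 0 0.045 0.235 0 0 -0.22; -1 0 0.045 0.235 0 0 -0.22; -1 0 0.045 0.235 0 0 -0.22; -1 0 0.045 0.235 0 0 -0.22; -1 0 0 0.15 0 0 0; -1 0 0 0.15 0 0 0; -1 0 0 0.15 0 0 0; -1 0 0 0.15 0 0 0; -1 0 0 0.14 0 0 0; -1 0 0 0 0 0 0; -1 0 0 0 0 0 0" --force 50

```text
t: 6.22
eef_pos: [0.5709, 0.1613, 0.0106]
tool_rot: [-0.001, 0.691, 0.723, -0.001]
contact_force: [0.2, 0.1, -0.2]
gripper_width: 1.0
```

>>> apply_moves --moves "1 0 0 0 0 0 0; 1 0 0 0 0 0 0; 1 0 0 0 0 0 0; 1 0 0 0 0 0 0; 1 0 0 0 0 0 0; 1 0 0 0 0 0 0; 1 0 0 0 0 0 0; 1 0 0 0 0 0 0" --force 50

```text
t: 6.88
eef_pos: [0.5732, 0.1598, 0.0126]
tool_rot: [0.001, 0.692, 0.722, 0.001]
contact_force: [0.5, -1.4, 5.8]
gripper_width: 0.566
```

```bash
python3 look.py w2.png
```

```text
t 6.88 pos [0.5732 0.1598 0.0126] yaw 92.41 tilt [0.12 0.03] F [ 0.5 -1.4  5.8] T [-0.32  0.18 -0.04] w 0.566 q [-0.5   0.63  0.16  1.91 -0.17  0.61  1.38]
```

View pics/w2.png

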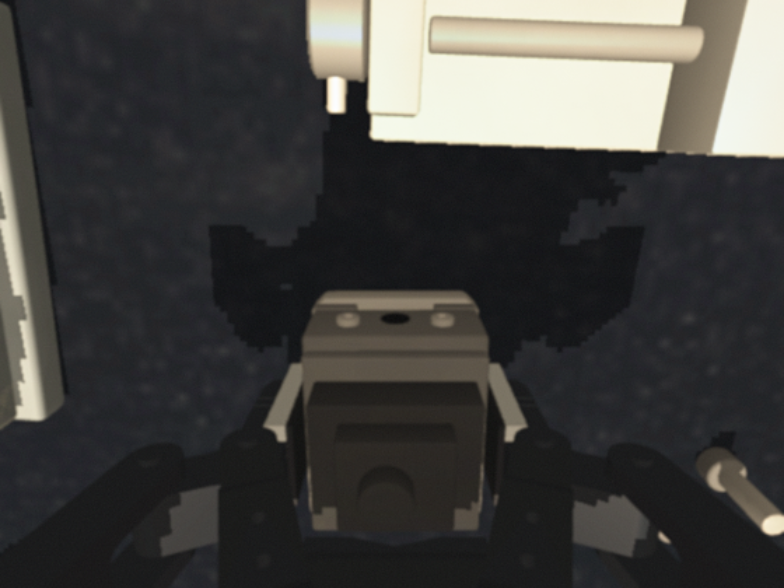

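```bash
python3 -c "
from h import *
plan([.572,.16,.2],88,[.572,.16,.011],92.4,n=6,hand=1);plan([.48,-.09,.28],88,[.572,.16,.2],88,hand=1,n=8)"
```

```text
1 0 0 -0.262 0 0 0.183; 1 0 0 -0.263 0 0 0.183; 1 0 0 -0.262 0 0 0.183; 1 0 0 -0.263 0 0 0.184; 1 0 0 -0.262 0 0 0.183; 1 0 0 -0.263 0 0 0.184
--
rows 6 end [0.572 0.16  0.2  ] yaw 88.0
1 -0.264 -0.087 -0.083 0 0 0; 1 -0.264 -0.087 -0.083 0 0 0; 1 -0.263 -0.087 -0.083 0 0 0; 1 -0.264 -0.086 -0.084 0 0 0; 1 -0.263 -0.087 -0.083 0 0 0; 1 -0.264 -0.086 -0.084 0 0 0; 1 -0.263 -0.087 -0.083 0 0 0; 1 -0.264 -0.086 -0.084 0 0 0
--
rows 8 end [ 0.4801 -0.09    0.28  ] yaw 88.0
```

>>> apply_moves --moves "1 0 0 -0.1 0 0 0; 1 0 0 -0.295 0 0 0.2; 1 0 0 -0.295 0 0 0.2; 1 0 0 -0.295 0 0 0.2; 1 0 0 -0.295 0 0 0.2; 1 0 0 -0.295 0 0 0.3"

```text
t: 7.43
eef_pos: [0.5708, 0.1596, 0.202]
tool_rot: [-0.0, 0.719, 0.695, -0.001]
contact_force: [1.4, 0.1, -6.4]
gripper_width: 0.562
```

>>> apply_moves --moves "1 -0.264 -0.087 -0.083 0 0 0; 1 -0.264 -0.087 -0.083 0 0 0; 1 -0.264 -0.087 -0.083 0 0 0; 1 -0.264 -0.087 -0.083 0 0 0; 1 -0.264 -0.087 -0.083 0 0 0; 1 -0.264 -0.087 -0.083 0 0 0; 1 -0.264 -0.087 -0.083 0 0 0; 1 -0.264 -0.087 -0.083 0 0 0; 1 0 0 0 0 0 0; 1 0 0 0 0 0 0; 1 0 0 0 0 0 0; 1 0 0 0 0 0 0"

```text
t: 8.43
eef_pos: [0.4796, -0.0892, 0.2794]
tool_rot: [-0.001, 0.719, 0.695, -0.0]
contact_force: [0.2, 0.3, -6.3]
gripper_width: 0.564
```

```bash
python3 look.py w3.png nest0,fence_face,bar_face,screw_head,clamp_bar
```

```text
t 8.43 pos [ 0.4796 -0.0892  0.2794] yaw 88.13 tilt [-0.06  0.04] F [ 0.2  0.3 -6.3] T [0.04 0.02 0.01] w 0.564 q [-0.3   0.11  0.39  1.95 -0.05  1.09  1.65]
nest0 0.56 rect [147. 110. 423. 282.]
 pt nest0 0.88 [205.  237.8] z0: [ 0.5723 -0.1889  0.    ]
 pt nest0 0.68 [366.4 233.2] z0: [0.5727 0.0151 0.    ]
fence_face 0.91 rect [149. 109. 425. 282.]
 pt fence_face 0.53 [284. 137.] z0: [ 0.4496 -0.0852  0.    ]
bar_face 0.71 rect [149. 169. 419. 210.]
 pt bar_face 0.68 [285.6 210.3] z0: [ 0.5391 -0.0859  0.    ]
 pt bar_face 0.34 [286.8 185.7] z0: [ 0.5079 -0.0835  0.    ]
screw_head 0.84 rect [268. 118. 298. 156.]
 pt screw_head 0.6 [283.1 136.5] z0: [ 0.449  -0.0862  0.    ]
clamp_bar 0.94 rect [151. 171. 422. 212.]
 pt clamp_bar 0.59 [285.6 185.1] z0: [ 0.5071 -0.085   0.    ]
 pt clamp_bar 0.51 [ 62.3 218.9] z0: [ 0.5414 -0.3618  0.    ]
```

View pics/w3.png

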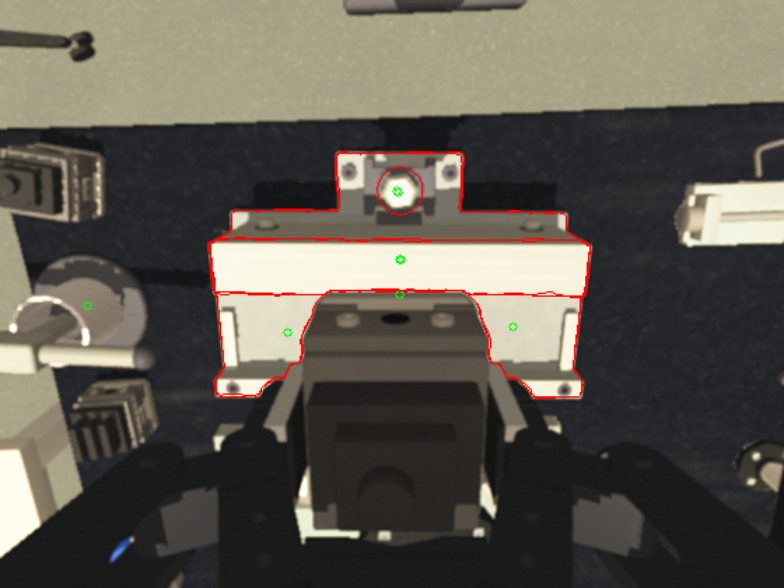

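```bash
cat > rl.py <<'E'
from h import *
L=np.load('last.npz'); c=dict(V=L['V'],K=L['K'],D=L['D'])
s=1.4
P={'barFL':(210,243,.1),'barFR':(590,245,.1),'barRL':(217,295,.1),'barRR':(582,297,.1),'fenBL':(216,397,.1),'fenBR':(582,398,.1),'fenFL':(217,375,.1),'fenFR':(581,376,.1),'screw':(398,192,.046),
 'base1':(336,153,.012),'base2':(463,153,.012)}
W={k:atz(c,(u/s-.2,v/s-.2),z) for k,(u,v,z) in P.items()}
for k in W: print(k,W[k].round(4))
d=W['barFR']-W['barFL']; print('len bar',np.linalg.norm(d),np.linalg.norm(W['barRR']-W['barRL']),np.linalg.norm(W['fenBR']-W['fenBL']))
for a,b in [('barFL','barFR'),('barRL','barRR'),('fenBL','fenBR'),('fenFL','fenFR'),('base1','base2')]:
    d=W[b]-W[a]; print('rail yaw',a,np.degrees(np.arctan2(-d[0],d[1])).round(2),'mid',((W[a]+W[b])/2).round(4))
im=L['im']; im=cv2.resize(im[70:300,130:440],None,fx=2.5,fy=2.5,interpolation=cv2.INTER_CUBIC); cv2.imwrite('pics/r1.png',im[:,:,::-1])
E
python3 rl.py
```

```text
barFL [ 0.4679 -0.2088  0.1   ]
barFR [0.4772 0.0388 0.1   ]
barRL [ 0.5035 -0.2091  0.1   ]
barRR [0.5128 0.0364 0.1   ]
fenBL [ 0.5799 -0.2202  0.1   ]
fenBR [0.5892 0.0422 0.1   ]
fenFL [ 0.5626 -0.2171  0.1   ]
fenFR [0.5717 0.0402 0.1   ]
screw [ 0.4446 -0.0852  0.046 ]
base1 [ 0.4165 -0.133   0.012 ]
base2 [ 0.4197 -0.033   0.012 ]
len bar 0.24774301655470515 0.2457123653412002 0.26252097085894494
rail yaw barFL -2.14 mid [ 0.4725 -0.085   0.1   ]
rail yaw barRL -2.17 mid [ 0.5081 -0.0864  0.1   ]
rail yaw fenBL -2.02 mid [ 0.5845 -0.089   0.1   ]
rail yaw fenFL -2.02 mid [ 0.5671 -0.0885  0.1   ]
rail yaw base1 -1.83 mid [ 0.4181 -0.083   0.012 ]
```

View pics/r1.png

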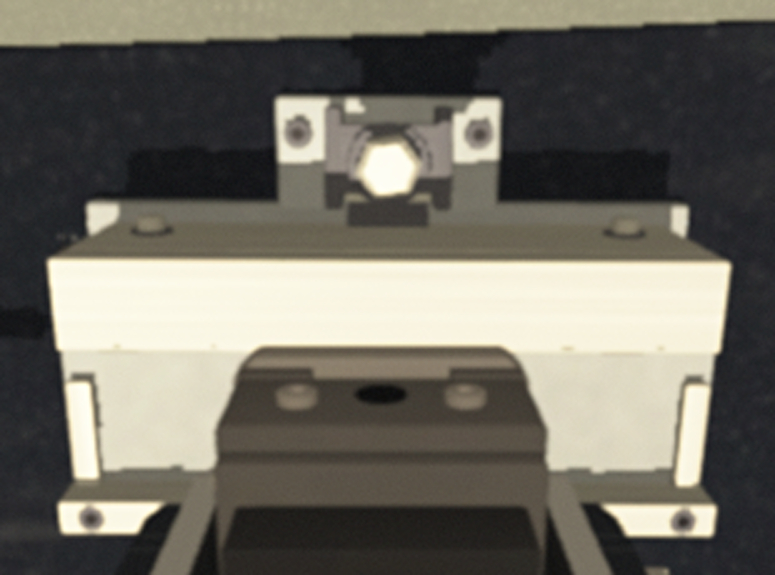

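```bash
cat > ck.py <<'E'
from h import *
L=np.load('last.npz'); c=dict(V=L['V'],K=L['K'],D=L['D'])
o=np.array([.4796,-.0892,.2794]); y=np.radians(88.1); Rm=down(88.1).as_matrix()
for z,hw in [(0,26),(8,26),(13,24.5),(44,24.5)]:
    P=[o+Rm@np.array([sx*hw/1000,-hw/1000,.0126-z/1000]) for sx in(-1,1)]
    print(z,((proj(c,P)-[130,70])*2.5).round(0).tolist())
E
python3 ck.py
cat >> h.py <<'E'
RO=np.array([.5045,-.0865]); RYAW=-2.05
def rail(x,y,z=0):
    a=np.radians(RYAW); return np.array([RO[0]+np.cos(a)*x-np.sin(a)*y, RO[1]+np.sin(a)*x+np.cos(a)*y, z])
E
python3 -c "
from h import *
for y in (-.082,0,.082): print(rail(.035,y).round(4))
plan(rail(.035,.082,.15),88,[.48,-.09,.28],88.0,hand=1,n=5);plan(rail(.035,.082,.097),88,rail(.035,.082,.15),88,hand=1,n=3)"
```

```text
0 [[234.0, 349.0], [520.0, 349.0]]
8 [[227.0, 363.0], [527.0, 363.0]]
13 [[232.0, 380.0], [522.0, 381.0]]
44 [[196.0, 457.0], [557.0, 457.0]]
[ 0.5365 -0.1697  0.    ]
[ 0.5395 -0.0878  0.    ]
[ 0.5424 -0.0058  0.    ]
1 0.144 0.099 0.217 0 0 0; 1 0.144 0.099 0.217 0 0 0; 1 0.144 0.099 0.216 0 0 0; 1 0.144 0.099 0.217 0 0 0; 1 0.143 0.099 0.216 0 0 0
--
rows 5 end [ 0.5424 -0.0058  0.15  ] yaw 88.0
1 0 0 0.147 0 0 0; 1 0 0 0.147 0 0 0; 1 0 0 0.148 0 0 0
--
rows 3 end [ 0.5424 -0.0058  0.097 ] yaw 88.0
```

>>> apply_moves --moves "1 0.144 0.099 0.217 0 0 0; 1 0.144 0.099 0.217 0 0 0; 1 0.144 0.099 0.217 0 0 0; 1 0.144 0.099 0.217 0 0 0; 1 0.144 0.099 0.217 0 0 0; 1 0 0 0 0 0 0; 1 0 0 0 0 0 0; 1 0 0 0.15 0 0 0; 1 0 0 0.15 0 0 0; 1 0 0 0.13 0 0 0; 1 0 0 0 0 0 0; 1 0 0 0 0 0 0"

```text
t: 9.98
eef_pos: [0.5422, -0.007, 0.0985]
tool_rot: [-0.0, 0.72, 0.694, -0.0]
contact_force: [0.6, 1.0, -5.8]
gripper_width: 0.564
```

```bash
python3 look.py w4.png
```

```text
t 9.98 pos [ 0.5422 -0.007   0.0985] yaw 87.97 tilt [-0.02 -0.02] F [ 0.6  1.  -5.8] T [-0.03 -0.02 -0.02] w 0.564 q [-0.33  0.44  0.29  2.   -0.19  0.72  1.61]
```

View pics/w4.png

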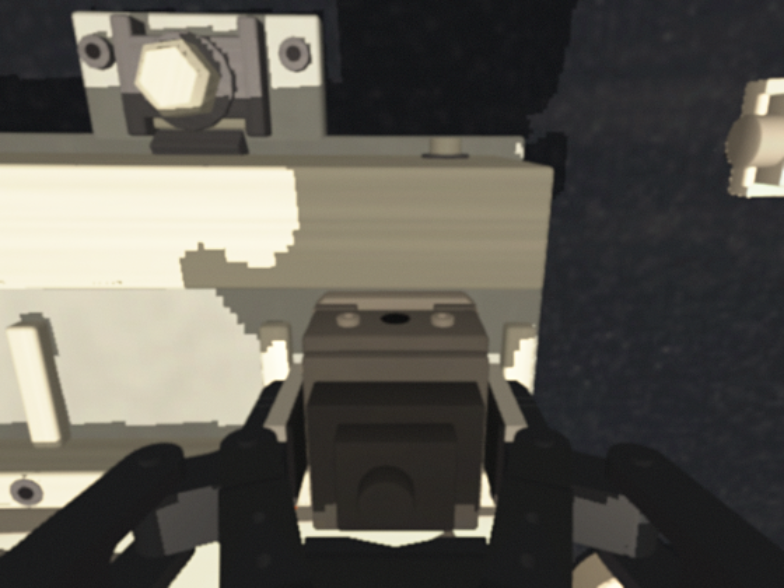

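>>> apply_moves --moves "1 0 0 0.025 0 0 0; 1 0 0 0.025 0 0 0; 1 0 0 0 0 0 0; 1 0 0 0 0 0 0; -0.55 0 0 0 0 0 0; -0.55 0 0 0 0 0 0; -0.55 0 0 0 0 0 0; -0.55 0 0 0 0 0 0; -0.55 0 0 0 0 0 0"

```text
t: 10.78
eef_pos: [0.5425, -0.0061, 0.0922]
tool_rot: [0.0, 0.719, 0.695, 0.0]
contact_force: [-0.4, 0.3, 0.6]
gripper_width: 0.774
```

```bash
python3 look.py w5.png;  python3 -c "
from h import *
plan([.43,-.33,.26],88,[.542,-.006,.2],88.0,hand=-1,n=10)"
```

```text
t 10.78 pos [ 0.5425 -0.0061  0.0922] yaw 88.03 tilt [0.03 0.01] F [-0.4  0.3  0.6] T [-0.01  0.   -0.  ] w 0.774 q [-0.33  0.45  0.29  2.01 -0.19  0.71  1.61]
-1 -0.273 -0.084 -0.05 0 0 0; -1 -0.273 -0.084 -0.05 0 0 0; -1 -0.273 -0.084 -0.05 0 0 0; -1 -0.273 -0.084 -0.05 0 0 0; -1 -0.273 -0.084 -0.05 0 0 0; -1 -0.273 -0.084 -0.05 0 0 0; -1 -0.273 -0.084 -0.05 0 0 0; -1 -0.273 -0.084 -0.05 0 0 0; -1 -0.273 -0.083 -0.05 0 0 0; -1 -0.274 -0.084 -0.05 0 0 0
--
rows 10 end [ 0.4299 -0.33    0.26  ] yaw 88.0
```

View pics/w5.png

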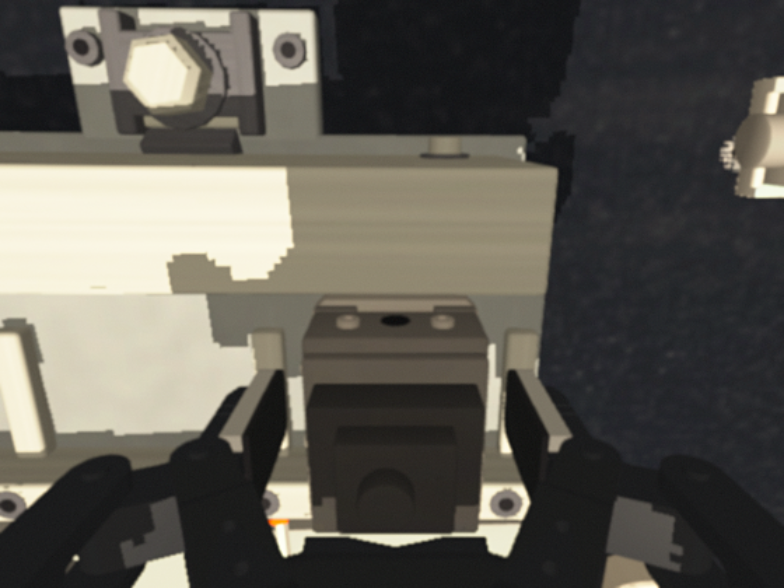

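>>> apply_moves --moves "-0.55 0 0 -0.2 0 0 0; -0.55 0 0 -0.3 0 0 0; -0.55 0 0 -0.3 0 0 0; -0.55 0 0 -0.1 0 0 0; -0.55 0 0 0 0 0 0"

```text
t: 11.25
eef_pos: [0.5447, -0.0061, 0.2038]
tool_rot: [0.002, 0.719, 0.695, 0.003]
contact_force: [-0.1, -0.4, -0.6]
gripper_width: 0.777
```

>>> apply_moves --moves "-1 -0.273 -0.084 -0.05 0 0 0; -1 -0.273 -0.084 -0.05 0 0 0; -1 -0.273 -0.084 -0.05 0 0 0; -1 -0.273 -0.084 -0.05 0 0 0; -1 -0.273 -0.084 -0.05 0 0 0; -1 -0.273 -0.084 -0.05 0 0 0; -1 -0.273 -0.084 -0.05 0 0 0; -1 -0.273 -0.084 -0.05 0 0 0; -1 -0.273 -0.084 -0.05 0 0 0; -1 -0.273 -0.084 -0.05 0 0 0; -1 0 0 0 0 0 0; -1 0 0 0 0 0 0"

```text
t: 12.25
eef_pos: [0.4288, -0.332, 0.2594]
tool_rot: [-0.0, 0.721, 0.693, -0.0]
contact_force: [0.8, 0.4, -0.3]
gripper_width: 1.0
```

```bash
python3 fe.py e2.png .428 -.351
```

```text
t 12.25 pos [ 0.4288 -0.332   0.2594] yaw 87.76 tilt [-0.06 -0.02] F [ 0.8  0.4 -0.3] T [ 0.02 -0.02  0.04] w 1.0 q [ 0.1   0.25  0.53  1.87 -0.14  1.06  2.22]
score 0.92 rect [241. 144. 293. 200.]
electrode x,y 0.4317 -0.3503 yaw -11.5 hw 14.8  1-IoU 0.072
```

View pics/e2.png

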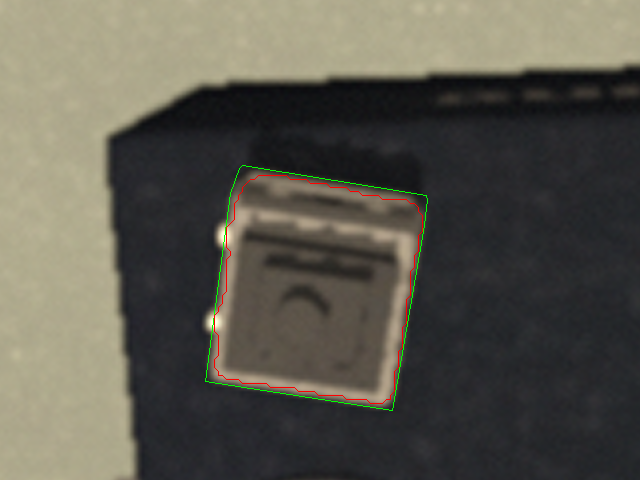

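```bash
python3 -c "
from h import *
plan([.4317,-.3500,.1],78.5,[.4295,-.331,.2597],87.9,hand=-1,n=6);plan([.4317,-.35,.011],78.5,[.4317,-.35,.1],78.5,n=5)
plan([.4317,-.35,.2],88,[.4317,-.35,.1],78.5,hand=1,n=4)
plan(rail(.035,-.082,.17),88,[.4317,-.35,.2],88,hand=1,n=6)
print(rail(.035,-.082))"
```

```text
-1 -0.026 0.004 0.222 0 0 0.392; -1 -0.026 0.005 0.222 0 0 0.392; -1 -0.026 0.005 0.222 0 0 0.392; -1 -0.026 0.006 0.222 0 0 0.391; -1 -0.026 0.007 0.221 0 0 0.392; -1 -0.025 0.008 0.222 0 0 0.391
--
rows 6 end [ 0.4317 -0.35    0.1   ] yaw 78.5
-1 0 0 0.148 0 0 0; -1 0 0 0.148 0 0 0; -1 0 0 0.149 0 0 0; -1 0 0 0.148 0 0 0; -1 0 0 0.149 0 0 0
--
rows 5 end [ 0.4317 -0.35    0.011 ] yaw 78.5
1 0 0 -0.208 0 0 -0.594; 1 0 0 -0.208 0 0 -0.594; 1 0 0 -0.209 0 0 -0.593; 1 0 0 -0.208 0 0 -0.594
--
rows 4 end [ 0.4317 -0.35    0.2   ] yaw 88.0
1 0.255 0.137 0.042 0 0 0; 1 0.255 0.137 0.042 0 0 0; 1 0.256 0.137 0.042 0 0 0; 1 0.255 0.137 0.041 0 0 0; 1 0.256 0.136 0.042 0 0 0; 1 0.255 0.137 0.041 0 0 0
--
rows 6 end [ 0.5366 -0.1697  0.17  ] yaw 88.0
[ 0.53654433 -0.16969953  0.        ]
```

>>> apply_moves --moves "-1 -0.026 0.005 0.222 0 0 0.392; -1 -0.026 0.005 0.222 0 0 0.392; -1 -0.026 0.005 0.222 0 0 0.392; -1 -0.026 0.006 0.222 0 0 0.392; -1 -0.026 0.007 0.222 0 0 0.392; -1 -0.026 0.008 0.222 0 0 0.392; -1 0 0 0.15 0 0 0; -1 0 0 0.15 0 0 0; -1 0 0 0.15 0 0 0; -1 0 0 0.15 0 0 0; -1 0 0 0.14 0 0 0; -1 0 0 0 0 0 0"

```text
t: 13.35
eef_pos: [0.4317, -0.3455, 0.0079]
tool_rot: [-0.003, 0.773, 0.635, -0.0]
contact_force: [-0.3, 0.4, -0.1]
gripper_width: 1.002
```

>>> apply_moves --moves "-1 0 0 0 0 0 0; -1 0 0 0 0 0 0; 1 0 0 0 0 0 0; 1 0 0 0 0 0 0; 1 0 0 0 0 0 0; 1 0 0 0 0 0 0; 1 0 0 0 0 0 0; 1 0 0 0 0 0 0; 1 0 0 0 0 0 0; 1 0 0 0 0 0 0; 1 0 0 0 0 0 0"

```text
t: 14.27
eef_pos: [0.4333, -0.3502, 0.0125]
tool_rot: [0.001, 0.774, 0.633, 0.0]
contact_force: [-0.2, -1.0, 5.3]
gripper_width: 0.561
```

```bash
python3 look.py w6.png
```

```text
t 14.27 pos [ 0.4333 -0.3502  0.0125] yaw 78.6 tilt [ 0.11 -0.08] F [-0.2 -1.   5.3] T [-0.08  0.21  0.1 ] w 0.561 q [ 0.27  0.62  0.39  2.01 -0.41  0.58  2.31]
```

View pics/w6.png

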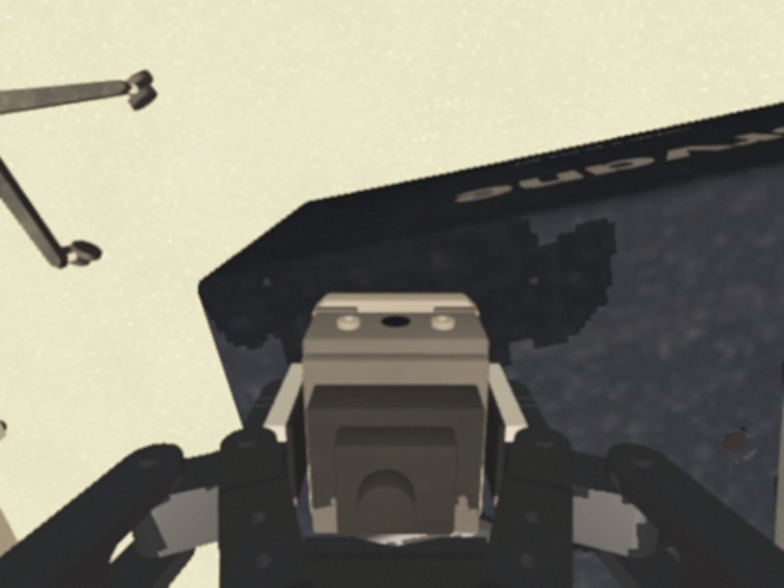

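```bash
python3 -c "
from h import *
plan(rail(.035,0,.16),88,[.4317,-.35,.2],88,hand=1,n=8)
print(rail(.035,0))"
```

```text
1 0.277 0.103 0.042 0 0 0; 1 0.277 0.103 0.042 0 0 0; 1 0.277 0.103 0.042 0 0 0; 1 0.277 0.102 0.041 0 0 0; 1 0.277 0.103 0.042 0 0 0; 1 0.277 0.102 0.041 0 0 0; 1 0.277 0.103 0.042 0 0 0; 1 0.276 0.102 0.041 0 0 0
--
rows 8 end [ 0.5394 -0.0878  0.16  ] yaw 88.0
[ 0.5394776  -0.08775201  0.        ]
```

>>> apply_moves --moves "1 0 0 -0.1 0 0 0; 1 0 0 -0.3 0 0 0; 1 0 0 -0.3 0 0 0; 1 0 0 -0.2 0 0 -0.6; 1 0 0 -0.225 0 0 -0.6; 1 0 0 -0.225 0 0 -0.6; 1 0 0 -0.225 0 0 -0.575; 1 0 0 0 0 0 0"

```text
t: 14.98
eef_pos: [0.4342, -0.3509, 0.2057]
tool_rot: [0.004, 0.718, 0.696, 0.001]
contact_force: [0.9, -0.7, -4.9]
gripper_width: 0.563
```

>>> apply_moves --moves "1 0.277 0.103 0.042 0 0 0; 1 0.277 0.103 0.042 0 0 0; 1 0.277 0.103 0.042 0 0 0; 1 0.277 0.103 0.042 0 0 0; 1 0.277 0.103 0.042 0 0 0; 1 0.277 0.103 0.042 0 0 0; 1 0.277 0.103 0.042 0 0 0; 1 0.277 0.103 0.042 0 0 0; 1 0 0 0 0 0 0; 1 0 0 0 0 0 0; 1 0 0 0 0 0 0; 1 0 0 0 0 0 0"

```text
t: 15.98
eef_pos: [0.5391, -0.0879, 0.1596]
tool_rot: [-0.0, 0.719, 0.695, -0.001]
contact_force: [0.7, 0.2, -4.8]
gripper_width: 0.568
```

>>> apply_moves --moves "1 0 0 0.16 0 0 0; 1 0 0 0.16 0 0 0; 1 0 0 0.1 0 0 0; 1 0 0 0.09 0 0 0; 1 0 0 0 0 0 0; 1 0 0 0 0 0 0; 1 0 0 0 0 0 0"

```text
t: 16.57
eef_pos: [0.5408, -0.0871, 0.0995]
tool_rot: [0.0, 0.719, 0.695, 0.0]
contact_force: [-0.2, 0.6, -5.1]
gripper_width: 0.568
```

```bash
python3 look.py w7.png
```

```text
t 16.57 pos [ 0.5408 -0.0871  0.0995] yaw 88.08 tilt [ 0.06 -0.01] F [-0.2  0.6 -5.1] T [ 0.01  0.03 -0.01] w 0.568 q [-0.25  0.46  0.37  2.   -0.24  0.73  1.81]
```

View pics/w7.png

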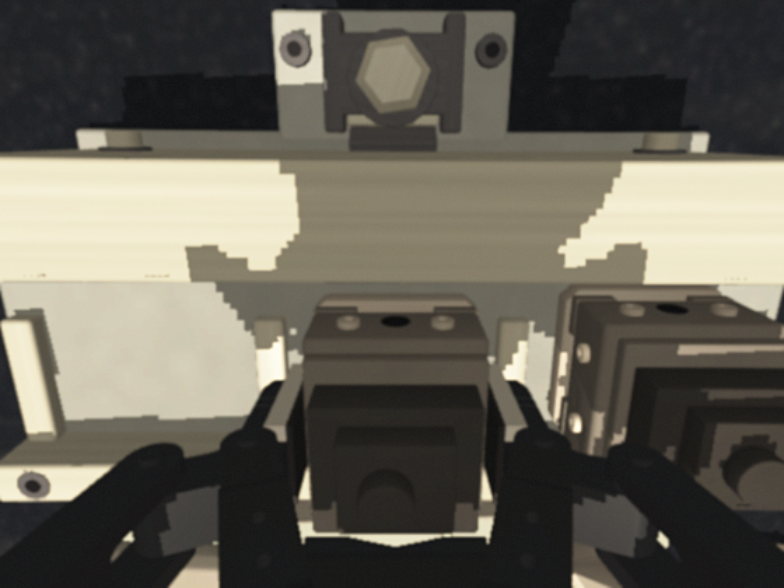

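```bash
cp last.npz hex.npz
```

>>> apply_moves --moves "1 0 0 0.025 0 0 0; 1 0 0 0.025 0 0 0; 1 0 0 0 0 0 0; 1 0 0 0 0 0 0; -0.5 0 0 0 0 0 0; -0.5 0 0 0 0 0 0; -0.5 0 0 0 0 0 0; -0.5 0 0 0 0 0 0; -0.5 0 0 -0.1 0 0 0; -0.5 0 0 -0.2 0 0 0; -0.5 0 0 -0.3 0 0 0; -0.5 0 0 -0.3 0 0 0"

```text
t: 17.62
eef_pos: [0.5395, -0.0869, 0.2024]
tool_rot: [-0.0, 0.719, 0.695, -0.001]
contact_force: [1.7, 0.6, -0.1]
gripper_width: 0.75
```

```bash
python3 -c "
from h import *
st()
plan([.615,-.335,.26],88,[.5395,-.0878,.2005],88,hand=-1,n=8)"
```

```text
t 17.62 pos [ 0.5395 -0.0869  0.2024] yaw 88.09 tilt [-0.09 -0.02] F [ 1.7  0.6 -0.1] T [ 0.03 -0.07  0.  ] w 0.75 q [-0.3   0.31  0.43  1.92 -0.16  0.95  1.74]
-1 -0.255 0.088 -0.062 0 0 0; -1 -0.255 0.088 -0.062 0 0 0; -1 -0.254 0.087 -0.062 0 0 0; -1 -0.255 0.088 -0.062 0 0 0; -1 -0.254 0.087 -0.062 0 0 0; -1 -0.255 0.088 -0.062 0 0 0; -1 -0.254 0.087 -0.062 0 0 0; -1 -0.255 0.088 -0.062 0 0 0
--
rows 8 end [ 0.615 -0.335  0.26 ] yaw 88.0
```

>>> apply_moves --moves "-1 -0.255 0.088 -0.062 0 0 0; -1 -0.255 0.088 -0.062 0 0 0; -1 -0.255 0.088 -0.062 0 0 0; -1 -0.255 0.088 -0.062 0 0 0; -1 -0.255 0.088 -0.062 0 0 0; -1 -0.255 0.088 -0.062 0 0 0; -1 -0.255 0.088 -0.062 0 0 0; -1 -0.255 0.088 -0.062 0 0 0; -1 0 0 0 0 0 0; -1 0 0 0 0 0 0; -1 0 0 0 0 0 0; -1 0 0 0 0 0 0"

```text
t: 18.62
eef_pos: [0.6167, -0.3324, 0.2604]
tool_rot: [-0.001, 0.718, 0.696, 0.0]
contact_force: [-0.5, 0.7, -0.5]
gripper_width: 1.003
```

```bash
python3 fe.py e3.png .638 -.351 0 65
```

```text
t 18.62 pos [ 0.6167 -0.3324  0.2604] yaw 88.21 tilt [-0.01  0.07] F [-0.5  0.7 -0.5] T [ 0.04  0.03 -0.04] w 1.003 q [ 0.09  0.53  0.48  1.48 -0.26  1.19  2.15]
score 0.88 rect [245. 160. 294. 216.]
electrode x,y 0.6373 -0.3445 yaw -3.0 hw 16.7  1-IoU 0.126
```

View pics/e3.png

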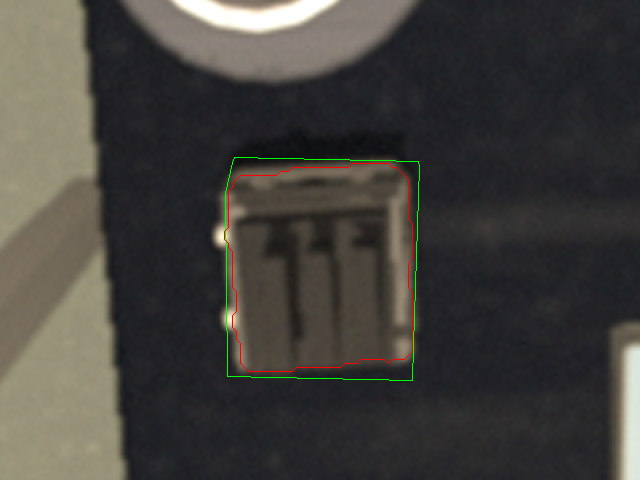

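```bash
sed -i "s/v,f,h=fit_electrode(c,r\['region'\]/DM=cv2.dilate(r['region'].astype(np.uint8),np.ones((3,3),np.uint8))>0\nv,f,h=fit_electrode(c,DM/" fe.py; python3 fe.py e4.png .638 -.350 0 65
```

```text
t 18.72 pos [ 0.6168 -0.3323  0.2603] yaw 88.23 tilt [-0.01  0.06] F [-0.3  0.1 -0.6] T [-0.01 -0.04  0.02] w 0.999 q [ 0.09  0.53  0.48  1.48 -0.26  1.19  2.15]
score 0.92 rect [246. 160. 295. 215.]
electrode x,y 0.6370 -0.3443 yaw 2.3 hw 17.4  1-IoU 0.065
```

View pics/e4.png

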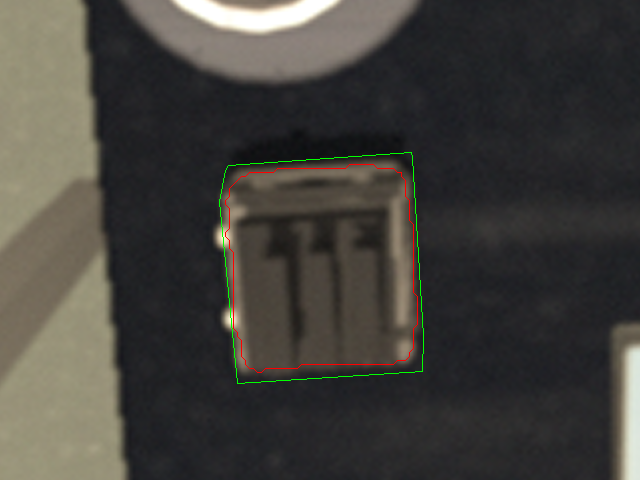

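```bash
python3 -c "
from h import *
st()
plan([.637,-.345,.1],92.3,hand=-1,n=6)"
```

```text
t 18.82 pos [ 0.6167 -0.3328  0.2604] yaw 88.21 tilt [-0.    0.04] F [-0.2  0.1 -0.5] T [-0.02 -0.02 -0.04] w 1.003 q [ 0.09  0.53  0.48  1.48 -0.26  1.19  2.15]
-1 -0.016 0.029 0.223 0 -0.001 -0.171; -1 -0.017 0.028 0.223 0 -0.002 -0.17; -1 -0.017 0.028 0.223 0 -0.001 -0.171; -1 -0.017 0.028 0.222 0 -0.002 -0.17; -1 -0.017 0.028 0.223 0 -0.001 -0.171; -1 -0.018 0.028 0.222 -0.001 -0.002 -0.17
--
rows 6 end [ 0.637 -0.345  0.1  ] yaw 92.3
```

>>> apply_moves --moves "-1 -0.017 0.028 0.223 0 0 -0.17; -1 -0.017 0.028 0.223 0 0 -0.17; -1 -0.017 0.028 0.223 0 0 -0.17; -1 -0.017 0.028 0.223 0 0 -0.17; -1 -0.017 0.028 0.223 0 0 -0.17; -1 -0.017 0.028 0.223 0 0 -0.17; -1 0 0 0.15 0 0 0; -1 0 0 0.15 0 0 0; -1 0 0 0.15 0 0 0; -1 0 0 0.15 0 0 0; -1 0 0 0.14 0 0 0; -1 0 0 0 0 0 0"

```text
t: 19.82
eef_pos: [0.6346, -0.3443, 0.007]
tool_rot: [-0.003, 0.693, 0.721, -0.001]
contact_force: [-1.2, 0.9, -0.8]
gripper_width: 1.002
```

>>> apply_moves --moves "-1 0 0 0 0 0 0; -1 0 0 0 0 0 0; 1 0 0 0 0 0 0; 1 0 0 0 0 0 0; 1 0 0 0 0 0 0; 1 0 0 0 0 0 0; 1 0 0 0 0 0 0; 1 0 0 0 0 0 0; 1 0 0 0 0 0 0; 1 0 0 0 0 0 0; 1 0 0 0 0 0 0"

```text
t: 20.73
eef_pos: [0.6373, -0.3465, 0.0122]
tool_rot: [0.001, 0.693, 0.721, 0.0]
contact_force: [-0.6, 1.3, 6.6]
gripper_width: 0.562
```

```bash
python3 look.py w8.png
```

```text
t 20.73 pos [ 0.6373 -0.3465  0.0122] yaw 92.2 tilt [ 0.08 -0.01] F [-0.6  1.3  6.6] T [ 0.26  0.18 -0.04] w 0.562 q [ 0.18  0.82  0.36  1.58 -0.36  0.81  2.3 ]
```

View pics/w8.png

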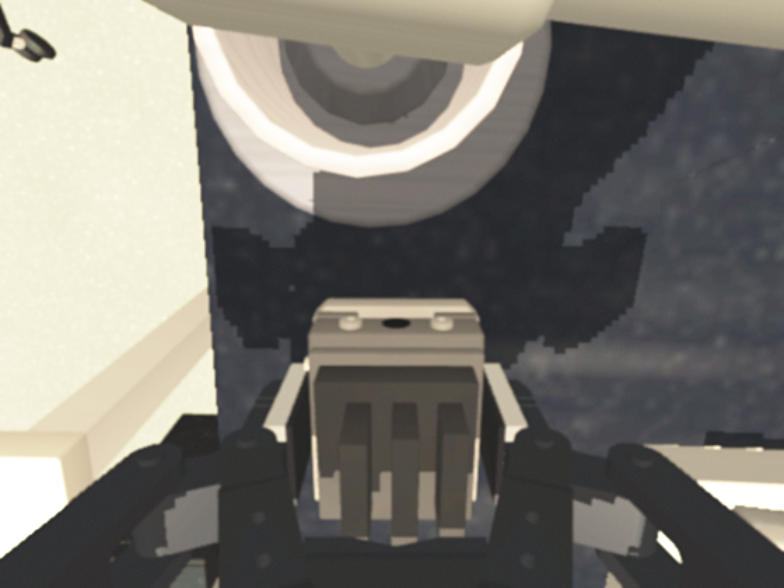

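```bash
python3 -c "
from h import *
plan(rail(.033,-.082,.16),88,[.6373,-.3465,.2],88,hand=1,n=7)
print(rail(.033,-.082))"
```

```text
1 0.206 -0.13 0.048 0 0 0; 1 0.206 -0.13 0.048 0 0 0; 1 0.206 -0.129 0.047 0 0 0; 1 0.206 -0.13 0.048 0 0 0; 1 0.206 -0.129 0.047 0 0 0; 1 0.207 -0.13 0.048 0 0 0; 1 0.206 -0.129 0.047 0 0 0
--
rows 7 end [ 0.5346 -0.1696  0.16  ] yaw 88.0
[ 0.53454561 -0.16962798  0.        ]
```

>>> apply_moves --moves "1 0 0 -0.1 0 0 0; 1 0 0 -0.3 0 0 0; 1 0 0 -0.3 0 0 0; 1 0 0 -0.3 0 0 0.5; 1 0 0 -0.3 0 0 0.5; 1 0 0 -0.267 0 0 0.06; 1 0 0 0 0 0 0; 1 0 0 0 0 0 0; 1 0 0 0 0 0 0"

```text
t: 21.53
eef_pos: [0.6353, -0.3453, 0.1967]
tool_rot: [-0.002, 0.719, 0.694, -0.001]
contact_force: [-0.7, 0.2, -8.4]
gripper_width: 0.569
```

>>> apply_moves --moves "1 0.206 -0.125 0.048 0 0 0; 1 0.206 -0.125 0.048 0 0 0; 1 0.206 -0.125 0.048 0 0 0; 1 0.206 -0.125 0.048 0 0 0; 1 0.206 -0.125 0.048 0 0 0; 1 0.206 -0.125 0.048 0 0 0; 1 0.206 -0.125 0.048 0 0 0; 1 0 0 0 0 0 0; 1 0 0 0 0 0 0; 1 0 0 0 0 0 0; 1 0 0 0 0 0 0; 1 0 0 0 0 0 0"

```text
t: 22.53
eef_pos: [0.5379, -0.1708, 0.1583]
tool_rot: [0.0, 0.72, 0.694, -0.0]
contact_force: [0.2, -0.0, -7.2]
gripper_width: 0.563
```

```bash
python3 -c "
from h import *
st(); plan(rail(.033,-.082,.099),88,hand=1,n=4)"
```

```text
t 22.53 pos [ 0.5379 -0.1708  0.1583] yaw 87.88 tilt [-0.03 -0.03] F [ 0.2 -0.  -7.2] T [ 0.01  0.   -0.03] w 0.563 q [-0.16  0.41  0.46  1.92 -0.23  0.87  1.95]
1 0.002 -0.007 0.124 -0.002 0.002 -0.008; 1 0.002 -0.007 0.123 -0.002 0.002 -0.007; 1 0.002 -0.007 0.124 -0.002 0.002 -0.008; 1 0.003 -0.007 0.123 -0.002 0.003 -0.007
--
rows 4 end [ 0.5346 -0.1696  0.099 ] yaw 88.0
```

>>> apply_moves --moves "1 0.002 -0.007 0.13 0 0 0; 1 0.002 -0.007 0.13 0 0 0; 1 0.002 -0.007 0.12 0 0 0; 1 0.002 -0.007 0.11 0 0 0; 1 0 0 0 0 0 0; 1 0 0 0 0 0 0; 1 0 0 0 0 0 0; 1 0 0 0 0 0 0"

```text
t: 23.2
eef_pos: [0.5356, -0.1692, 0.1009]
tool_rot: [0.001, 0.72, 0.694, 0.001]
contact_force: [0.1, -0.1, -6.9]
gripper_width: 0.568
```

```bash
python3 look.py w9.png
```

```text
t 23.2 pos [ 0.5356 -0.1692  0.1009] yaw 87.93 tilt [ 0.11 -0.03] F [ 0.1 -0.1 -6.9] T [ 0.02  0.04 -0.01] w 0.568 q [-0.13  0.48  0.42  1.97 -0.28  0.75  1.99]
```

View pics/w9.png

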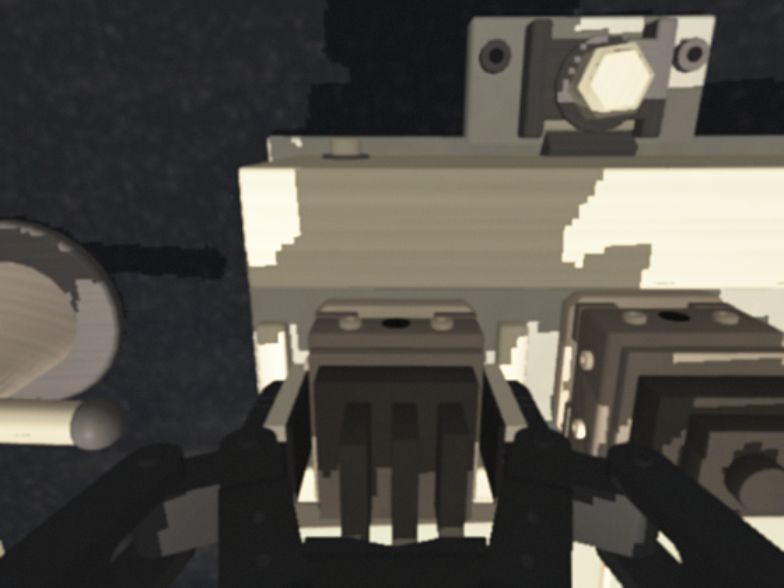

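>>> apply_moves --moves "1 0 0 0.035 0 0 0; 1 0 0 0.035 0 0 0; 1 0 0 0 0 0 0; 1 0 0 0 0 0 0; -0.5 0 0 0 0 0 0; -0.5 0 0 0 0 0 0; -0.5 0 0 0 0 0 0; -0.5 0 0 0 0 0 0; -0.5 0 0 -0.1 0 0 0; -0.5 0 0 -0.2 0 0 0; -0.5 0 0 -0.3 0 0 0; -0.5 0 0 -0.35 0 0 0"

```text
t: 24.25
eef_pos: [0.5332, -0.1685, 0.2058]
tool_rot: [-0.001, 0.72, 0.694, -0.001]
contact_force: [1.0, 0.4, -0.1]
gripper_width: 0.752
```

```bash
python3 -c "
from h import *
st()
plan([.50,-.17,.32],55,hand=-1,n=12)
plan([.54,-.33,.30],-4.5,[.50,-.17,.32],55,hand=-1,n=16)"
cat > hex.py <<'E'
from h import *
L=np.load('hex.npz'); im=L['im'][0:110,180:380]; im=cv2.resize(im,None,fx=4,fy=4,interpolation=cv2.INTER_CUBIC); cv2.imwrite('pics/hex.png',im[:,:,::-1])
E
python3 hex.py
```

```text
t 24.25 pos [ 0.5332 -0.1685  0.2058] yaw 87.94 tilt [-0.2  0. ] F [ 1.   0.4 -0.1] T [ 0.03 -0.08  0.04] w 0.752 q [-0.2   0.34  0.49  1.89 -0.19  0.97  1.91]
-1 -0.002 -0.023 -0.079 -0.004 0.001 0.686; -1 -0.003 -0.023 -0.079 -0.004 0.001 0.686; -1 -0.004 -0.023 -0.079 -0.004 0.001 0.686; -1 -0.005 -0.023 -0.079 -0.004 0.001 0.686; -1 -0.006 -0.022 -0.079 -0.004 0.002 0.686; -1 -0.007 -0.022 -0.079 -0.004 0.001 0.686; -1 -0.008 -0.022 -0.08 -0.004 0.002 0.686; -1 -0.01 -0.021 -0.079 -0.004 0.001 0.686; -1 -0.011 -0.021 -0.08 -0.004 0.002 0.687; -1 -0.011 -0.02 -0.079 -0.004 0.001 0.686; -1 -0.012 -0.02 -0.08 -0.004 0.002 0.687; -1 -0.014 -0.019 -0.079 -0.005 0.001 0.686
--
rows 12 end [ 0.5  -0.17  0.32] yaw 55.0
-1 -0.056 0.065 0.01 0 0 0.93; -1 -0.052 0.068 0.01 0 0 0.93; -1 -0.047 0.072 0.01 0 0 0.93; -1 -0.043 0.075 0.011 0 0 0.93; -1 -0.038 0.077 0.01 0 0 0.93; -1 -0.033 0.079 0.011 0 0 0.93; -1 -0.027 0.081 0.01 0 0 0.93; -1 -0.022 0.083 0.011 0 0 0.929; -1 -0.017 0.084 0.01 0 0 0.93; -1 -0.011 0.085 0.011 0 0 0.929; -1 -0.006 0.086 0.01 0 0 0.93; -1 0 0.086 0.011 0 0 0.929
--
-1 0.006 0.086 0.01 0 0 0.93; -1 0.011 0.085 0.011 0 0 0.929; -1 0.016 0.085 0.01 0 0 0.93; -1 0.022 0.083 0.011 0 0 0.929
--
rows 16 end [ 0.54 -0.33  0.3 ] yaw -4.5
```

View pics/hex.png

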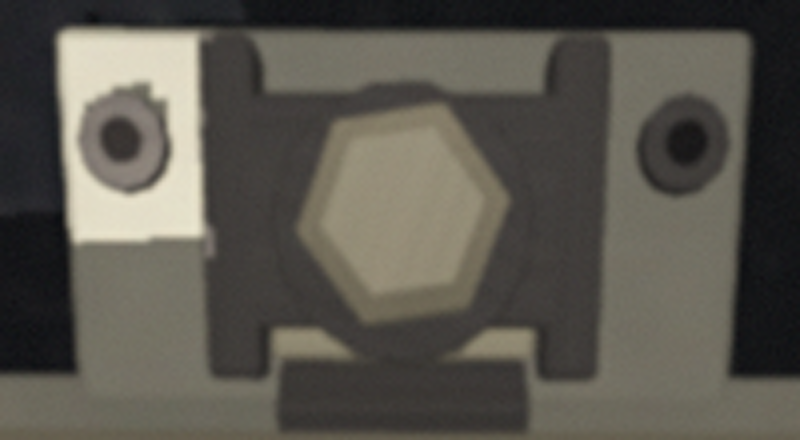

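```bash
cat > hex.py <<'E'
from h import *
L=np.load('hex.npz'); c=dict(V=L['V'],K=L['K'],D=L['D'])
C=[(335,120),(447,102),(512,200),(472,308),(365,325),(298,228)]
W=np.array([atz(c,(180+(u+.5)/4-.5,(v+.5)/4-.5),.0425) for u,v in C]); m=W.mean(0); print('centre',m.round(4))
d=W[:,:2]-m[:2]; print('radii mm (13.86)',(np.hypot(*d.T)*1000).round(1)); a=np.degrees(np.arctan2(d[:,1],d[:,0])); print('corner yaw',a.round(1))
am=np.degrees(np.angle(np.mean(np.exp(6j*np.radians(a)))))/6; print('corner mod60',am, 'rel rail',am-RYAW)
print('rail coords of screw',rail(-.06,0))
E
python3 hex.py
```

```text
centre [ 0.4449 -0.084   0.0425]
radii mm (13.86) [14.1 14.1 13.8 14.2 14.2 13.8]
corner yaw [-143.2  156.    95.6   36.4  -23.6  -85.7]
corner mod60 -24.078012781442993 rel rail -22.028012781442992
rail coords of screw [ 0.4445384 -0.0843537  0.       ]
```

>>> apply_moves --moves "-0.5 -0.002 -0.02 -0.15 0 0 0.8; -0.5 -0.003 -0.02 -0.15 0 0 0.8; -0.5 -0.004 -0.02 -0.15 0 0 0.8; -0.7 -0.005 -0.02 -0.15 0 0 0.8; -1 -0.006 -0.02 -0.15 0 0 0.8; -1 -0.007 -0.02 -0.15 0 0 0.8; -1 -0.008 -0.02 -0.05 0 0 0.8; -1 -0.01 -0.02 0 0 0 0.8; -1 -0.011 -0.02 0 0 0 0.8; -1 -0.011 -0.02 0 0 0 1"

```text
t: 25.08
eef_pos: [0.5088, -0.1697, 0.3203]
tool_rot: [0.0, 0.887, 0.462, 0.001]
contact_force: [-0.2, -0.1, 0.5]
gripper_width: 1.001
```

>>> apply_moves --moves "-1 -0.056 0.065 0.01 0 0 0.93; -1 -0.052 0.068 0.01 0 0 0.93; -1 -0.047 0.072 0.01 0 0 0.93; -1 -0.043 0.075 0.01 0 0 0.93; -1 -0.038 0.077 0.01 0 0 0.93; -1 -0.033 0.079 0.01 0 0 0.93; -1 -0.027 0.081 0.01 0 0 0.93; -1 -0.022 0.083 0.01 0 0 0.93; -1 -0.017 0.084 0.01 0 0 0.93; -1 -0.011 0.085 0.01 0 0 0.93; -1 -0.006 0.086 0.01 0 0 0.93; -1 0 0.086 0.01 0 0 0.93"

```text
t: 26.08
eef_pos: [0.5393, -0.2898, 0.3057]
tool_rot: [-0.0, 0.996, 0.09, 0.0]
contact_force: [0.7, 0.5, 0.6]
gripper_width: 1.002
```

>>> apply_moves --moves "-1 0.006 0.086 0.01 0 0 0.93; -1 0.011 0.085 0.01 0 0 0.93; -1 0.016 0.085 0.01 0 0 0.93; -1 0.022 0.083 0.01 0 0 0.93; -1 0 0 0 0 0 0; -1 0 0 0 0 0 0; -1 0 0 0 0 0 0"

```text
t: 26.67
eef_pos: [0.5494, -0.3287, 0.3004]
tool_rot: [-0.0, 0.999, -0.037, 0.0]
contact_force: [-0.3, 0.0, 0.6]
gripper_width: 0.999
```

```bash
python3 look.py w10.png wrench,wrench_hub,wrench_stand
```

```text
t 26.67 pos [ 0.5494 -0.3287  0.3004] yaw -4.24 tilt [0.01 0.02] F [-0.3  0.   0.6] T [-0.01  0.   -0.02] w 0.999 q [-0.14  0.46  0.84  1.6  -0.36  1.24  0.69]
wrench 0.75 rect [260. 102. 290. 295.]
wrench 0.31 rect [171.   0. 306.  74.]
 pt wrench 0.81 [277.5 181. ] z0: [ 0.5423 -0.3546  0.    ]
wrench_hub 0.96 rect [265. 105. 294. 292.]
 pt wrench_hub 0.8 [272.6 203.3] z0: [ 0.5337 -0.3835  0.    ]
wrench_stand 0.95 rect [240. 147. 320. 219.]
 pt wrench_stand 0.79 [276.6 182.4] z0: [ 0.541  -0.3563  0.    ]
```

View pics/w10.png

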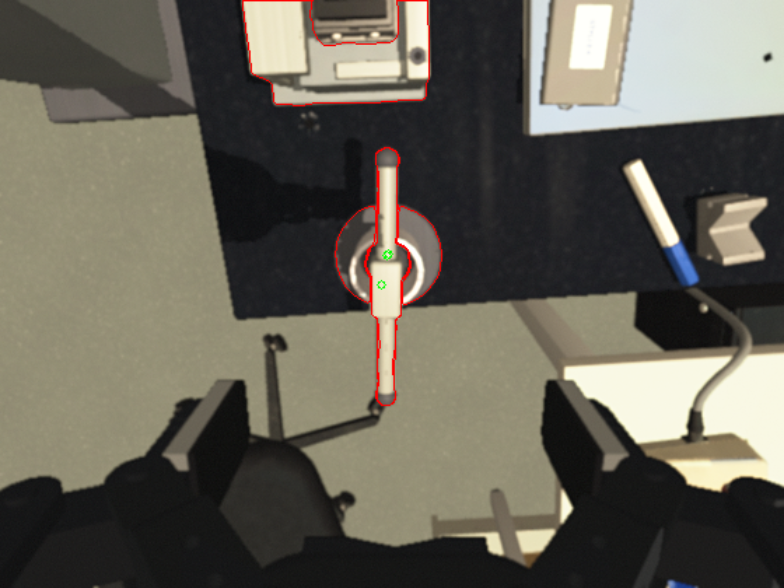

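```bash
cat > wr.py <<'E'
from h import *
L=np.load('last.npz'); c=dict(V=L['V'],K=L['K'],D=L['D']); s=1.4
g=lambda u,v,z: atz(c,((u+.5)/s-.5,(v+.5)/s-.5),z)
a,b=g(387,160,.096),g(386,397,.096); d=a-b; print('bar ends',a.round(4),b.round(4),'len',np.linalg.norm(d),'mid',((a+b)/2).round(4),'yaw',np.degrees(np.arctan2(-d[0],d[1])))
H=[g(u,v,.109) for u,v in [(373,263),(402,263),(401,318),(371,317)]]; print('hub',np.mean(H,0).round(4),np.linalg.norm(H[0]-H[1]),np.linalg.norm(H[1]-H[2]))
d=(H[0]+H[1]-H[2]-H[3]); print('hub yaw',np.degrees(np.arctan2(-d[0],d[1])))
m=[g(u,v,0) for u,v in [(335,257),(441,257)]];print('foot LR',np.round(m,4).tolist(),np.linalg.norm(m[0]-m[1]))
m=[g(u,v,.0) for u,v in [(388,206),(388,307)]];print('foot topbottom',np.round(m,4).tolist())
E
python3 wr.py
```

```text
bar ends [ 0.5489 -0.2685  0.096 ] [ 0.5343 -0.4459  0.096 ] len 0.17798000825159485 mid [ 0.5416 -0.3572  0.096 ] yaw -4.716132665460094
hub [ 0.5421 -0.3559  0.109 ] 0.019902544271145763 0.04020369046648988
hub yaw -5.9753916062859025
foot LR [[0.4935, -0.3542, 0.0], [0.5893, -0.3612, 0.0]] 0.09607156350737822
foot topbottom [[0.5449, -0.3119, 0.0], [0.5377, -0.4055, 0.0]]
```

```bash
python3 -c "
from h import *
st()
plan([.5418,-.3567,.14],-4.7,hand=-1,n=6)"
```

```text
t 27.02 pos [ 0.5495 -0.329   0.3001] yaw -4.32 tilt [0.01 0.01] F [-0.   0.4  0.3] T [ 0.01 -0.02  0.05] w 1.0 q [-0.14  0.46  0.84  1.6  -0.36  1.24  0.69]
-1 -0.008 0.039 0.222 -0.001 0 0.016; -1 -0.008 0.039 0.222 -0.001 0 0.016; -1 -0.008 0.039 0.222 0 -0.001 0.016; -1 -0.007 0.04 0.223 -0.001 0 0.016; -1 -0.008 0.039 0.222 0 -0.001 0.015; -1 -0.007 0.04 0.223 -0.001 0 0.016
--
rows 6 end [ 0.5418 -0.3568  0.14  ] yaw -4.7
```

>>> apply_moves --moves "-1 -0.008 0.039 0.222 0 0 0.016; -1 -0.008 0.039 0.222 0 0 0.016; -1 -0.008 0.039 0.222 0 0 0.016; -1 -0.008 0.039 0.222 0 0 0.016; -1 -0.008 0.039 0.222 0 0 0.016; -1 -0.008 0.039 0.222 0 0 0.016; -1 0 0 0 0 0 0; -1 0 0 0 0 0 0; -1 0 0 0 0 0 0; -1 0 0 0 0 0 0"

```text
t: 27.85
eef_pos: [0.5427, -0.3573, 0.1422]
tool_rot: [0.001, 0.999, -0.041, 0.001]
contact_force: [0.1, -0.7, 0.2]
gripper_width: 0.998
```

```bash
python3 look.py w11.png; python3 -c "
from h import *
plan([.5418,-.3567,.081],-4.7,hand=-1,n=3)"
```

```text
t 27.85 pos [ 0.5427 -0.3573  0.1422] yaw -4.71 tilt [ 0.16 -0.08] F [ 0.1 -0.7  0.2] T [ 0.01  0.02 -0.03] w 0.998 q [-0.01  0.63  0.73  1.74 -0.5   0.97  0.83]
-1 -0.003 -0.001 0.17 0.005 -0.014 -0.001; -1 -0.003 -0.002 0.17 0.005 -0.014 -0.001; -1 -0.003 -0.001 0.169 0.005 -0.014 -0.001
--
rows 3 end [ 0.5418 -0.3567  0.081 ] yaw -4.7
```

View pics/w11.png

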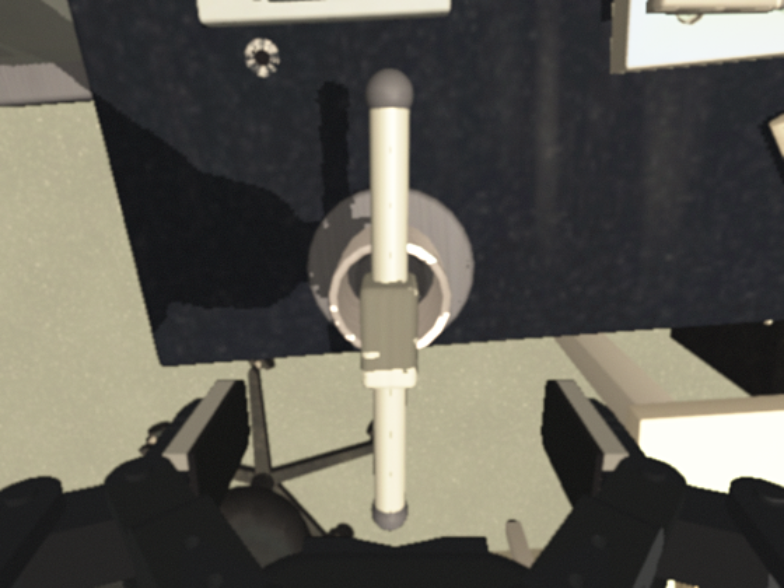

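```bash
sed -e "s/g(387,160,.096),g(386,397,.096)/g(390,92,.096),g(390,512,.096)/" -e "s/(373,263),(402,263),(401,318),(371,317)/(362,287),(417,287),(416,383),(364,383)/" wr.py > wr2.py; python3 wr2.py | head -3
```

```text
bar ends [ 0.5488 -0.2672  0.096 ] [ 0.5338 -0.4451  0.096 ] len 0.1785483535245345 mid [ 0.5413 -0.3562  0.096 ] yaw -4.838135768978696
hub [ 0.5415 -0.354   0.109 ] 0.02019024245650426 0.039134907699827526
hub yaw -4.568290925605442
```

>>> apply_moves --moves "-1 0 0 0.17 0 0 0; -1 0 0 0.17 0 0 0; -1 0 0 0.16 0 0 0; -1 0 0 0 0 0 0; -1 0 0 0 0 0 0; -1 0 0 0 0 0 0" --force 100

```text
t: 28.4
eef_pos: [0.5424, -0.3575, 0.0819]
tool_rot: [0.001, 0.999, -0.041, 0.001]
contact_force: [0.0, 1.2, -0.8]
gripper_width: 0.998
```

>>> apply_moves --moves "1 0 0 0 0 0 0; 1 0 0 0 0 0 0; 1 0 0 0 0 0 0; 1 0 0 0 0 0 0; 1 0 0 0 0 0 0; 1 0 0 0 0 0 0; 1 0 0 0 0 0 0; 1 0 0 0 0 0 0; 1 0 0 0 0 0 0; 1 0 0 0 0 0 0; 1 0 0 0 0 0 0; 1 0 0 0 0 0 0" --force 100

```text
t: 29.4
eef_pos: [0.5414, -0.357, 0.0806]
tool_rot: [-0.0, 0.999, -0.042, 0.0]
contact_force: [-1.4, -0.1, 5.6]
gripper_width: 0.243
```

```bash
python3 look.py w12.png
```

```text
t 29.4 pos [ 0.5414 -0.357   0.0806] yaw -4.76 tilt [0.   0.01] F [-1.4 -0.1  5.6] T [ 0.27  0.44 -0.02] w 0.243 q [ 0.02  0.7   0.67  1.77 -0.56  0.87  0.87]
```

View pics/w12.png

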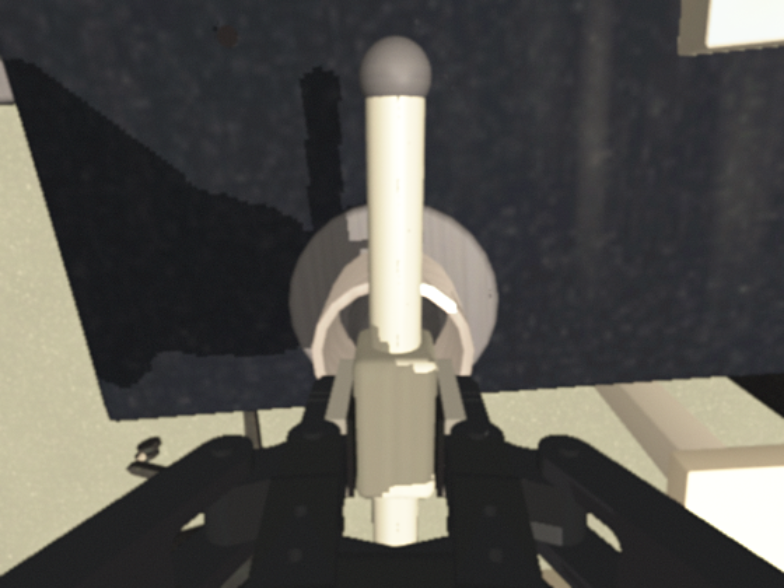

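```bash
python3 -c "
from h import *
plan([.5414,-.357,.24],-4.76,hand=1,n=6)
plan([.4447,-.085,.24],6,[.5414,-.357,.24],-4.76,hand=1,n=9)"
```

```text
1 0 0 -0.221 0 0 0; 1 0 0 -0.222 0 0 0; 1 0 0 -0.221 -0.001 0 0.001; 1 0 0 -0.222 0 0 0; 1 0 0 -0.221 -0.001 0.001 0.001; 1 0 0 -0.222 0 0 0
--
rows 6 end [ 0.5414 -0.357   0.24  ] yaw -4.76
1 -0.11 -0.244 0 0 0 -0.299; 1 -0.105 -0.246 0 0 0 -0.299; 1 -0.1 -0.248 0 0 0 -0.299; 1 -0.095 -0.25 0 0 0 -0.299; 1 -0.089 -0.252 0 0 0 -0.299; 1 -0.084 -0.253 0 0 0 -0.299; 1 -0.079 -0.255 0 0 0 -0.299; 1 -0.074 -0.257 0 0 0 -0.299; 1 -0.068 -0.259 0 0 0 -0.298
--
rows 9 end [ 0.4447 -0.085   0.24  ] yaw 6.0
```

>>> apply_moves --moves "1 0 0 -0.1 0 0 0; 1 0 0 -0.2 0 0 0; 1 0 0 -0.25 0 0 0; 1 0 0 -0.25 0 0 0; 1 0 0 -0.25 0 0 0; 1 0 0 -0.278 0 0 0; 1 0 0 0 0 0 0; 1 0 0 0 0 0 0"

```text
t: 30.12
eef_pos: [0.542, -0.3573, 0.2413]
tool_rot: [0.001, 0.999, -0.041, 0.002]
contact_force: [0.8, 0.3, -4.7]
gripper_width: 0.237
```

>>> apply_moves --moves "1 -0.11 -0.244 0 0 0 -0.3; 1 -0.105 -0.246 0 0 0 -0.3; 1 -0.1 -0.248 0 0 0 -0.3; 1 -0.095 -0.25 0 0 0 -0.3; 1 -0.089 -0.252 0 0 0 -0.3; 1 -0.084 -0.253 0 0 0 -0.3; 1 -0.079 -0.255 0 0 0 -0.3; 1 -0.074 -0.257 0 0 0 -0.3; 1 -0.068 -0.259 0 0 0 -0.3; 1 0 0 0 0 0 0; 1 0 0 0 0 0 0; 1 0 0 0 0 0 0"

```text
t: 31.12
eef_pos: [0.4439, -0.0848, 0.2386]
tool_rot: [0.0, 0.999, 0.053, -0.001]
contact_force: [0.2, 0.2, -4.1]
gripper_width: 0.239
```

```bash
python3 look.py w13.png; python3 -c "
from h import *
plan([.4447,-.085,.13],6,hand=1,n=5)"
```

```text
t 31.12 pos [ 0.4439 -0.0848  0.2386] yaw 6.09 tilt [-0.09 -0.02] F [ 0.2  0.2 -4.1] T [-0.04  0.01 -0.09] w 0.239 q [-0.7   0.1   0.82  2.09 -0.09  0.98  0.27]
1 0.001 -0.001 0.181 0.001 0.004 0; 1 0.001 -0.001 0.182 0.002 0.004 0; 1 0.001 -0.001 0.181 0.001 0.003 0; 1 0.001 -0.001 0.182 0.002 0.004 0; 1 0.001 0 0.181 0.001 0.003 0
--
rows 5 end [ 0.4446 -0.085   0.13  ] yaw 6.0
```

View pics/w13.png

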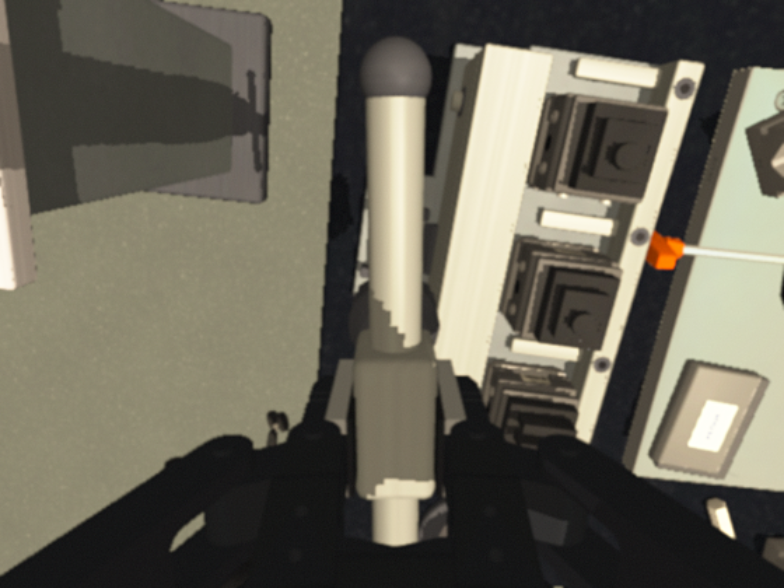

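>>> apply_moves --moves "1 0 0 0.18 0 0 0; 1 0 0 0.18 0 0 0; 1 0 0 0.18 0 0 0; 1 0 0 0.18 0 0 0; 1 0 0 0.18 0 0 0; 1 0 0 0 0 0 0; 1 0 0 0 0 0 0; 1 0 0 0 0 0 0; 1 0 0 0 0 0 0"

```text
t: 31.92
eef_pos: [0.4457, -0.0854, 0.1327]
tool_rot: [0.0, 0.999, 0.052, 0.001]
contact_force: [-0.0, -0.1, -3.7]
gripper_width: 0.241
```

```bash
python3 -c "
from h import *
st()
s=cam('scene');t=cam('top')
a=s['p']['image'][170:300,190:330];b=t['p']['image'][190:300,200:350]
a=cv2.resize(a,(700,650),interpolation=cv2.INTER_CUBIC);b=cv2.resize(b,(750,550),interpolation=cv2.INTER_CUBIC)
save(s,'s2.png',a);save(t,'t2.png',b)
plan([.4447,-.085,.11],6,hand=1,n=3)"
```

```text
t 31.92 pos [ 0.4457 -0.0854  0.1327] yaw 6.01 tilt [ 0.13 -0.  ] F [-0.  -0.1 -3.7] T [-0.05 -0.02  0.  ] w 0.241 q [-0.57  0.31  0.75  2.2  -0.31  0.73  0.49]
1 -0.003 0 0.063 -0.001 -0.011 0.004; 1 -0.002 0 0.063 -0.001 -0.011 0.004; 1 -0.003 -0.001 0.062 -0.001 -0.012 0.003
--
rows 3 end [ 0.4447 -0.085   0.11  ] yaw 6.0
```

View pics/s2.png

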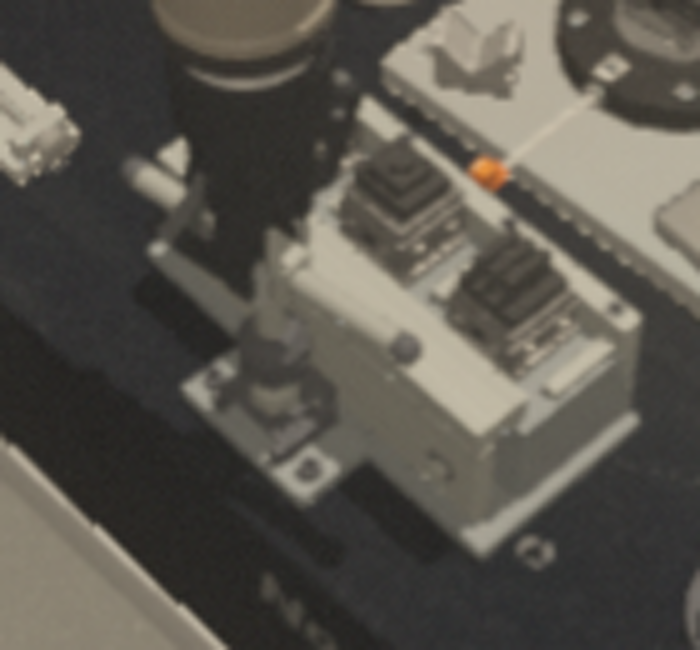

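>>> apply_moves --moves "1 0 0 0.06 0 0 0; 1 0 0 0.06 0 0 0; 1 0 0 0.02 0 0 0; 1 0 0 0.02 0 0 0; 1 0 0 0 0 0 0; 1 0 0 0 0 0 0; 1 0 0 0 0 0 0"

```text
t: 32.6
eef_pos: [0.4447, -0.0849, 0.1123]
tool_rot: [0.0, 0.999, 0.053, -0.0]
contact_force: [0.0, -0.1, -4.8]
gripper_width: 0.242
```

```bash
python3 -c "
from h import *
st()"
```

```text
t 32.6 pos [ 0.4447 -0.0849  0.1123] yaw 6.05 tilt [-0. -0.] F [ 0.  -0.1 -4.8] T [ 0.02  0.01 -0.02] w 0.242 q [-0.54  0.35  0.72  2.21 -0.36  0.69  0.53]
```

>>> apply_moves --moves "1 0 0 0.02 0 0 0; 1 0 0 0.02 0 0 0; 1 0 0 0.02 0 0 0; 1 0 0 0.01 0 0 0; 1 0 0 0 0 0 0; 1 0 0 0 0 0 0; 1 0 0 0 0 0 0"

```text
t: 33.18
eef_pos: [0.4446, -0.0849, 0.1039]
tool_rot: [0.0, 0.999, 0.053, -0.0]
contact_force: [0.1, 0.9, -4.3]
gripper_width: 0.237
```

```bash
python3 -c "
from h import *
st()"
```

```text
t 33.18 pos [ 0.4446 -0.0849  0.1039] yaw 6.05 tilt [-0. -0.] F [ 0.1  0.9 -4.3] T [-0.02 -0.01  0.07] w 0.237 q [-0.53  0.37  0.7   2.22 -0.38  0.67  0.55]
```

>>> apply_moves --moves "1 0 0 0 0 0 0.75; 1 0 0 0 0 0 0.75; 1 0 0 0 0 0 0.75; 1 0 0 0 0 0 0.75; 1 0 0 0 0 0 0.75; 1 0 0 0 0 0 0.75; 1 0 0 0 0 0 0; 1 0 0 0 0 0 0"

```text
t: 33.85
eef_pos: [0.445, -0.0852, 0.1041]
tool_rot: [0.0, 0.995, -0.103, 0.0]
contact_force: [1.0, -1.3, -3.4]
gripper_width: 0.24
```

```bash
python3 -c "
from h import *
st()"
```

```text
t 33.85 pos [ 0.445  -0.0852  0.1041] yaw -11.87 tilt [ 0.05 -0.03] F [ 1.  -1.3 -3.4] T [-0.49 -0.12  0.05] w 0.24 q [-0.59  0.39  0.79  2.22 -0.44  0.68  0.3 ]
```

>>> apply_moves --moves "1 0 0 0 0 0 0.9; 1 0 0 0 0 0 0.9; 1 0 0 0 0 0 0.9; 1 0 0 0 0 0 0.9; 1 0 0 0 0 0 0.9; 1 0 0 0 0 0 0.9; 1 0 0 0 0 0 0.9; 1 0 0 0 0 0 0.3"

```text
t: 34.52
eef_pos: [0.4448, -0.0853, 0.104]
tool_rot: [0.0, 0.944, -0.329, 0.0]
contact_force: [-0.5, -2.8, -1.1]
gripper_width: 0.241
```

```bash
python3 -c "
from h import *
st()
s=cam('top')
b=s['p']['image'][190:300,200:350]
b=cv2.resize(b,(750,550),interpolation=cv2.INTER_CUBIC)
save(s,'t3.png',b); st()"; python3 look.py w14.png
```

```text
t 34.52 pos [ 0.4448 -0.0853  0.104 ] yaw -38.4 tilt [ 0.02 -0.04] F [-0.5 -2.8 -1.1] T [-0.83  0.24  0.2 ] w 0.241 q [-0.68  0.44  0.91  2.23 -0.54  0.71 -0.06]
t 34.57 pos [ 0.4449 -0.0853  0.104 ] yaw -38.37 tilt [ 0.02 -0.04] F [-0.  -2.6  0.2] T [-0.85  0.23  0.1 ] w 0.234 q [-0.68  0.44  0.91  2.23 -0.54  0.71 -0.06]
t 34.57 pos [ 0.4449 -0.0853  0.104 ] yaw -38.37 tilt [ 0.02 -0.04] F [-0.  -2.6  0.2] T [-0.85  0.23  0.1 ] w 0.234 q [-0.68  0.44  0.91  2.23 -0.54  0.71 -0.06]
```

View pics/w14.png

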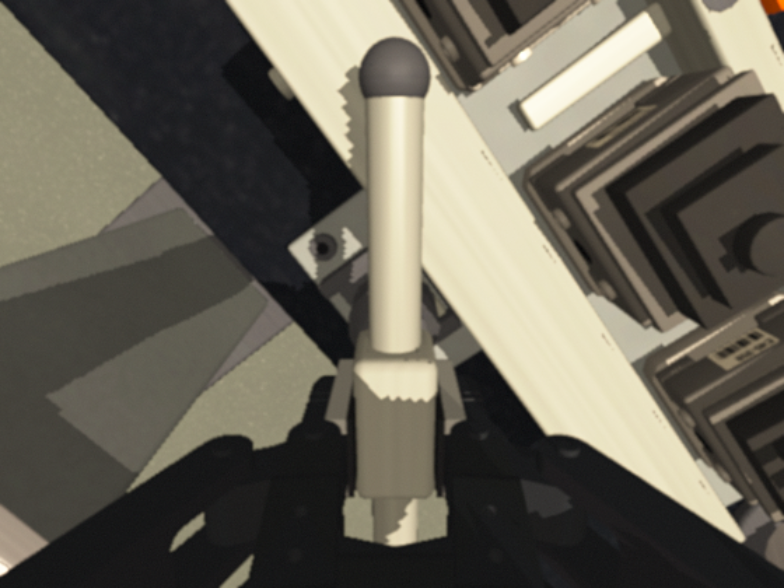

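View pics/t3.png

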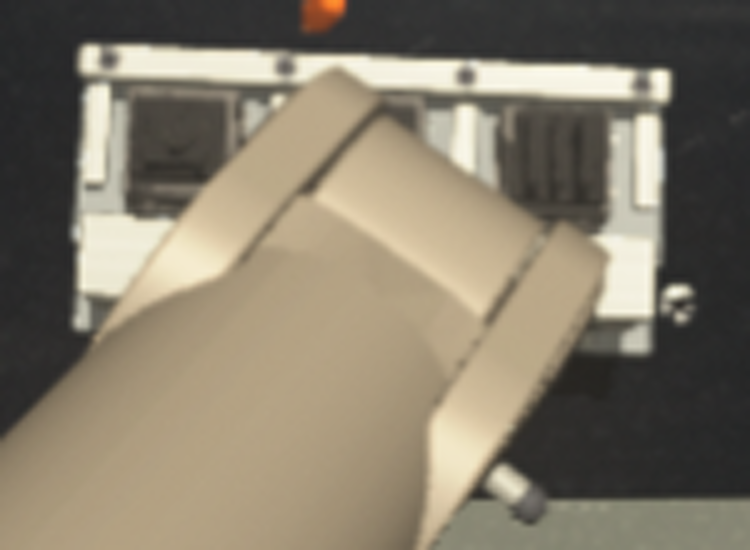

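```bash
cat > barx.py <<'E'
from h import *
import sys
L=np.load('last.npz'); c=dict(V=L['V'],K=L['K'],D=L['D']); s=1.4
a=np.radians(RYAW); M=np.array([[np.cos(a),np.sin(a)],[-np.sin(a),np.cos(a)]])
for k in sys.argv[1:]:
    u,v=map(float,k.split(',')); p=atz(c,((u+.5)/s-.5,(v+.5)/s-.5),.1); print(k,'rail xy mm',(M@(p[:2]-RO)*1000).round(1))
E
python3 barx.py 395,0 600,315 735,522 230,0 545,430; python3 -c "
import cv2;a=cv2.imread('pics/w14.png')[0:588]
import numpy as np
cv2.imwrite('pics/w14c.png',cv2.resize(a[0:300,200:600],(800,600),interpolation=cv2.INTER_CUBIC))"
```

```text
395,0 rail xy mm [ 5.  87.1]
600,315 rail xy mm [  5.1 -20.4]
735,522 rail xy mm [   4.4 -115.9]
230,0 rail xy mm [-29.4 112.2]
545,430 rail xy mm [-30.  -45.4]
```

View pics/w14c.png

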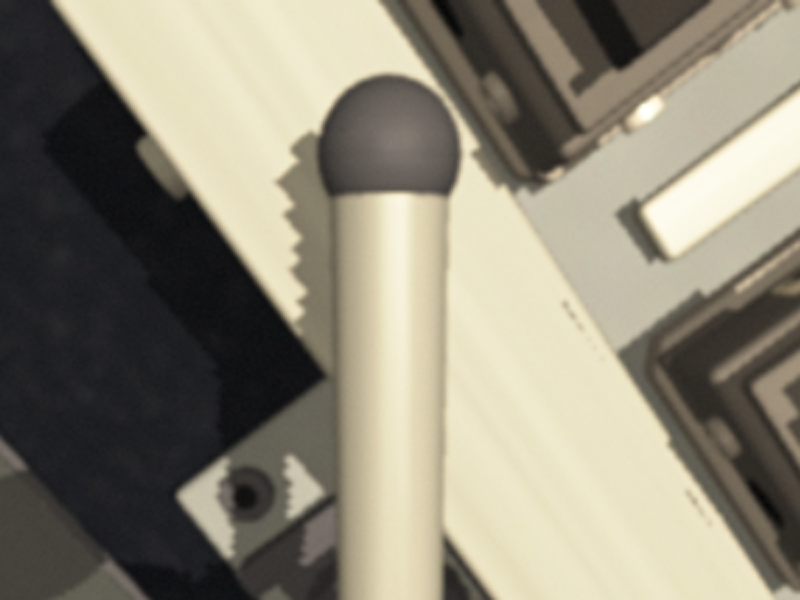

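>>> apply_moves --moves "1 0 0 0 0 0 -1; 1 0 0 -0.04 0 0 0; 1 0 0 -0.07 0 0 0; 1 0 0 -0.09 0 0 0; 1 0 0 0 0 0 0; 1 0 0 0 0 0 -1; 1 0 0 0 0 0 -1; 1 0 0 0 0 0 -1; 1 0 0 0 0 0 -1; 1 0 0 0 0 0 -1; 1 0 0 0 0 0 -1; 1 0 0 0 0 0 -1"

```text
t: 35.62
eef_pos: [0.4442, -0.0842, 0.1278]
tool_rot: [-0.0, 0.999, -0.054, -0.0]
contact_force: [0.1, -0.3, -5.1]
gripper_width: 0.241
```

>>> apply_moves --moves "1 0 0 0 0 0 -1; 1 0 0 0 0 0 -1; 1 0 0 0 0 0 -1; 1 0 0 0 0 0 -1; 1 0 0 0 0 0 -1; 1 0 0 0 0 0 -1; 1 0 0 0 0 0 -1; 1 0 0 0 0 0 -1; 1 0 0 0 0 0 -1; 1 0 0 0 0 0 0; 1 0 0 0 0 0 0; 1 0 0 0 0 0 0"

```text
t: 36.62
eef_pos: [0.4445, -0.0847, 0.1278]
tool_rot: [-0.0, 0.967, 0.255, -0.0]
contact_force: [0.5, 0.7, -4.2]
gripper_width: 0.245
```

```bash
python3 -c "
from h import *
st()
plan([.4447,-.085,.1037],30,hand=1,n=4)"
```

```text
t 36.62 pos [ 0.4445 -0.0847  0.1278] yaw 29.53 tilt [-0.02  0.02] F [ 0.5  0.7 -4.2] T [-0.02  0.01  0.01] w 0.245 q [-0.5   0.3   0.65  2.2  -0.28  0.72  0.86]
1 0 0.001 0.05 -0.002 0.001 -0.03; 1 0 0.001 0.05 -0.002 0 -0.029; 1 0 0.001 0.051 -0.002 0.001 -0.03; 1 0 0.001 0.05 -0.001 0 -0.029
--
rows 4 end [ 0.4447 -0.0851  0.1037] yaw 30.0
```

>>> apply_moves --moves "1 0 0 0.06 0 0 0; 1 0 0 0.04 0 0 0; 1 0 0 0.04 0 0 0; 1 0 0 0.03 0 0 0; 1 0 0 0.03 0 0 0; 1 0 0 0 0 0 0; 1 0 0 0 0 0 0"

```text
t: 37.2
eef_pos: [0.4447, -0.0849, 0.1036]
tool_rot: [0.0, 0.967, 0.256, -0.0]
contact_force: [0.4, 0.1, -4.6]
gripper_width: 0.24
```

```bash
python3 -c "
from h import *
st()"
```

```text
t 37.2 pos [ 0.4447 -0.0849  0.1036] yaw 29.64 tilt [-0.01 -0.  ] F [ 0.4  0.1 -4.6] T [-0.03 -0.34  0.04] w 0.24 q [-0.46  0.35  0.62  2.22 -0.33  0.66  0.9 ]
```

>>> apply_moves --moves "1 0 0 0 0 0 1; 1 0 0 0 0 0 1; 1 0 0 0 0 0 1; 1 0 0 0 0 0 1; 1 0 0 0 0 0 1; 1 0 0 0 0 0 1; 1 0 0 0 0 0 1; 1 0 0 0 0 0 1; 1 0 0 0 0 0 1; 1 0 0 0 0 0 1; 1 0 0 0 0 0 1; 1 0 0 0 0 0 1"

```text
t: 38.2
eef_pos: [0.4449, -0.0852, 0.1039]
tool_rot: [0.0, 0.987, -0.161, 0.0]
contact_force: [0.8, -1.5, -4.6]
gripper_width: 0.241
```

>>> apply_moves --moves "1 0 0 0 0 0 1; 1 0 0 0 0 0 1; 1 0 0 0 0 0 1; 1 0 0 0 0 0 1; 1 0 0 0 0 0 1; 1 0 0 0 0 0 0"

```text
t: 38.7
eef_pos: [0.4448, -0.0853, 0.1039]
tool_rot: [0.0, 0.944, -0.329, 0.0]
contact_force: [-0.3, -1.7, -2.7]
gripper_width: 0.24
```

```bash
python3 look.py w15.png
```

```text
t 38.7 pos [ 0.4448 -0.0853  0.1039] yaw -38.47 tilt [ 0.01 -0.06] F [-0.3 -1.7 -2.7] T [-0.37 -0.18 -0.05] w 0.24 q [-0.7   0.45  0.94  2.23 -0.56  0.72 -0.04]
```

View pics/w15.png

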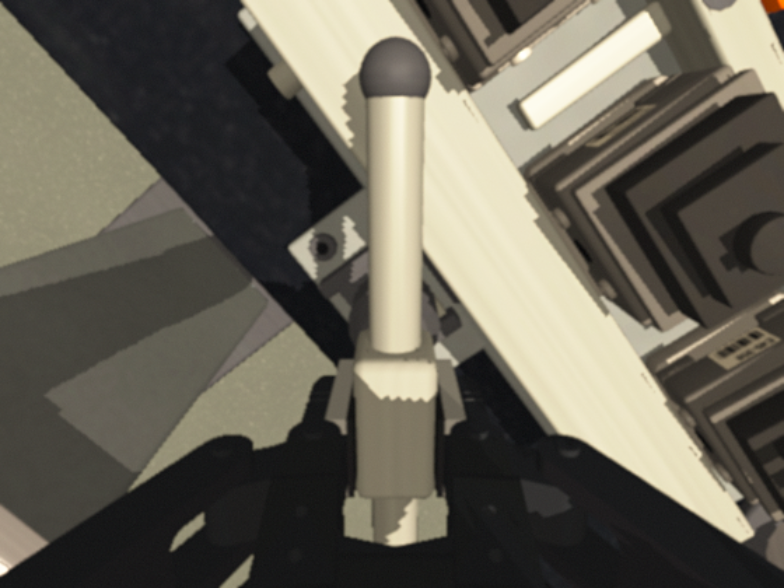

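>>> apply_moves --moves "1 0 0 0 0 0 -1; 1 0 0 -0.04 0 0 0; 1 0 0 -0.07 0 0 0; 1 0 0 -0.09 0 0 0; 1 0 0 0 0 0 0; 1 0 0 0 0 0 -1; 1 0 0 0 0 0 -1; 1 0 0 0 0 0 -1; 1 0 0 0 0 0 -1; 1 0 0 0 0 0 -1; 1 0 0 0 0 0 -1; 1 0 0 0 0 0 -1"

```text
t: 39.75
eef_pos: [0.4441, -0.0843, 0.1278]
tool_rot: [-0.0, 0.999, -0.054, -0.0]
contact_force: [1.0, -0.8, -5.1]
gripper_width: 0.239
```

>>> apply_moves --moves "1 0 0 0 0 0 -1; 1 0 0 0 0 0 -1; 1 0 0 0 0 0 -1; 1 0 0 0 0 0 -1; 1 0 0 0 0 0 -1; 1 0 0 0 0 0 -1; 1 0 0 0 0 0 -1; 1 0 0 0 0 0 -1; 1 0 0 0 0 0 -1; 1 0 0 0 0 0 0; 1 0 0 0 0 0 0; 1 0 0 0 0 0 0"

```text
t: 40.75
eef_pos: [0.4444, -0.0847, 0.1278]
tool_rot: [-0.0, 0.967, 0.255, -0.0]
contact_force: [-0.8, 0.3, -3.4]
gripper_width: 0.236
```

>>> apply_moves --moves "1 0 0 0.06 0 0 0; 1 0 0 0.04 0 0 0; 1 0 0 0.04 0 0 0; 1 0 0 0.03 0 0 0; 1 0 0 0.03 0 0 0; 1 0 0 0 0 0 0; 1 0 0 0 0 0 0"

```text
t: 41.33
eef_pos: [0.4447, -0.0849, 0.1036]
tool_rot: [0.0, 0.967, 0.256, -0.0]
contact_force: [0.8, 0.4, -4.6]
gripper_width: 0.24
```

```bash
python3 -c "
from h import *
st()"
```

```text
t 41.33 pos [ 0.4447 -0.0849  0.1036] yaw 29.64 tilt [-0.01 -0.01] F [ 0.8  0.4 -4.6] T [ 0.12 -0.22 -0.01] w 0.24 q [-0.48  0.35  0.64  2.22 -0.34  0.67  0.92]
```

Seated again; next swing (third), return and re-seat.

>>> apply_moves --moves "1 0 0 0 0 0 1; 1 0 0 0 0 0 1; 1 0 0 0 0 0 1; 1 0 0 0 0 0 1; 1 0 0 0 0 0 1; 1 0 0 0 0 0 1; 1 0 0 0 0 0 1; 1 0 0 0 0 0 1; 1 0 0 0 0 0 1; 1 0 0 0 0 0 1; 1 0 0 0 0 0 1; 1 0 0 0 0 0 1"

```text
t: 42.33
eef_pos: [0.445, -0.0852, 0.1039]
tool_rot: [0.0, 0.987, -0.161, 0.0]
contact_force: [0.4, -2.1, -4.3]
gripper_width: 0.241
```

>>> apply_moves --moves "1 0 0 0 0 0 1; 1 0 0 0 0 0 1; 1 0 0 0 0 0 1; 1 0 0 0 0 0 1; 1 0 0 0 0 0 1; 1 0 0 0 0 0 0"

```text
t: 42.83
eef_pos: [0.4448, -0.0853, 0.1039]
tool_rot: [0.001, 0.944, -0.329, 0.0]
contact_force: [0.7, -1.1, -2.0]
gripper_width: 0.235
```

```bash
python3 look.py w16.png
```

```text
t 42.83 pos [ 0.4448 -0.0853  0.1039] yaw -38.47 tilt [ 0.01 -0.07] F [ 0.7 -1.1 -2. ] T [-0.36 -0.17  0.01] w 0.235 q [-0.72  0.46  0.97  2.23 -0.58  0.73 -0.02]
```

View pics/w16.png

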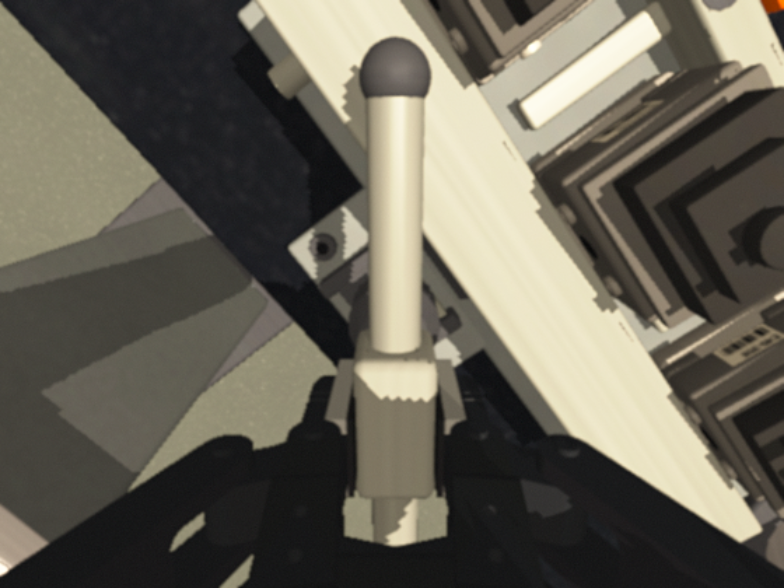

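>>> apply_moves --moves "1 0 0 0 0 0 -1; 1 0 0 -0.04 0 0 0; 1 0 0 -0.07 0 0 0; 1 0 0 -0.09 0 0 0; 1 0 0 0 0 0 0; 1 0 0 0 0 0 -1; 1 0 0 0 0 0 -1; 1 0 0 0 0 0 -1; 1 0 0 0 0 0 -1; 1 0 0 0 0 0 -1; 1 0 0 0 0 0 -1; 1 0 0 0 0 0 -1"

```text
t: 43.88
eef_pos: [0.4442, -0.0844, 0.1278]
tool_rot: [-0.0, 0.999, -0.054, -0.0]
contact_force: [0.7, 1.1, -3.6]
gripper_width: 0.242
```

>>> apply_moves --moves "1 0 0 0 0 0 -1; 1 0 0 0 0 0 -1; 1 0 0 0 0 0 -1; 1 0 0 0 0 0 -1; 1 0 0 0 0 0 -1; 1 0 0 0 0 0 -1; 1 0 0 0 0 0 -1; 1 0 0 0 0 0 -1; 1 0 0 0 0 0 -1; 1 0 0 0 0 0 0; 1 0 0 0 0 0 0; 1 0 0 0 0 0 0"

```text
t: 44.88
eef_pos: [0.4444, -0.0847, 0.1278]
tool_rot: [-0.0, 0.967, 0.255, -0.0]
contact_force: [0.0, -0.4, -4.3]
gripper_width: 0.239
```

>>> apply_moves --moves "1 0 0 0.06 0 0 0; 1 0 0 0.04 0 0 0; 1 0 0 0.04 0 0 0; 1 0 0 0.03 0 0 0; 1 0 0 0.03 0 0 0; 1 0 0 0 0 0 0; 1 0 0 0 0 0 0"

```text
t: 45.47
eef_pos: [0.4447, -0.0849, 0.1036]
tool_rot: [0.0, 0.967, 0.256, -0.0]
contact_force: [1.0, -1.4, -5.3]
gripper_width: 0.238
```

```bash
python3 -c "
from h import *
st()"
```

```text
t 45.47 pos [ 0.4447 -0.0849  0.1036] yaw 29.64 tilt [-0.   -0.01] F [ 1.  -1.4 -5.3] T [-0.08 -0.27  0.07] w 0.238 q [-0.5   0.36  0.67  2.22 -0.36  0.67  0.93]
```

>>> apply_moves --moves "1 0 0 0 0 0 1; 1 0 0 0 0 0 1; 1 0 0 0 0 0 1; 1 0 0 0 0 0 1; 1 0 0 0 0 0 1; 1 0 0 0 0 0 1; 1 0 0 0 0 0 1; 1 0 0 0 0 0 1; 1 0 0 0 0 0 1; 1 0 0 0 0 0 1; 1 0 0 0 0 0 1; 1 0 0 0 0 0 1"

```text
t: 46.47
eef_pos: [0.4449, -0.0852, 0.1039]
tool_rot: [0.0, 0.987, -0.161, 0.0]
contact_force: [2.0, -1.2, -4.1]
gripper_width: 0.239
```

>>> apply_moves --moves "1 0 0 0 0 0 0.8; 1 0 0 0 0 0 0.8; 1 0 0 0 0 0 0.8; 1 0 0 0 0 0 0.8; 1 0 0 0 0 0 0.8; 1 0 0 0 0 0 0.8; 1 0 0 0 0 0 0.2; 1 0 0 0 0 0 0"

```text
t: 47.13
eef_pos: [0.4448, -0.0853, 0.1039]
tool_rot: [0.0, 0.945, -0.328, 0.0]
contact_force: [0.9, -0.9, -2.6]
gripper_width: 0.238
```

```bash
python3 look.py w17.png
```

```text
t 47.13 pos [ 0.4448 -0.0853  0.1039] yaw -38.3 tilt [ 0.02 -0.06] F [ 0.9 -0.9 -2.6] T [-0.77  0.03  0.22] w 0.238 q [-0.73  0.47  0.99  2.23 -0.6   0.73  0.01]
```

View pics/w17.png

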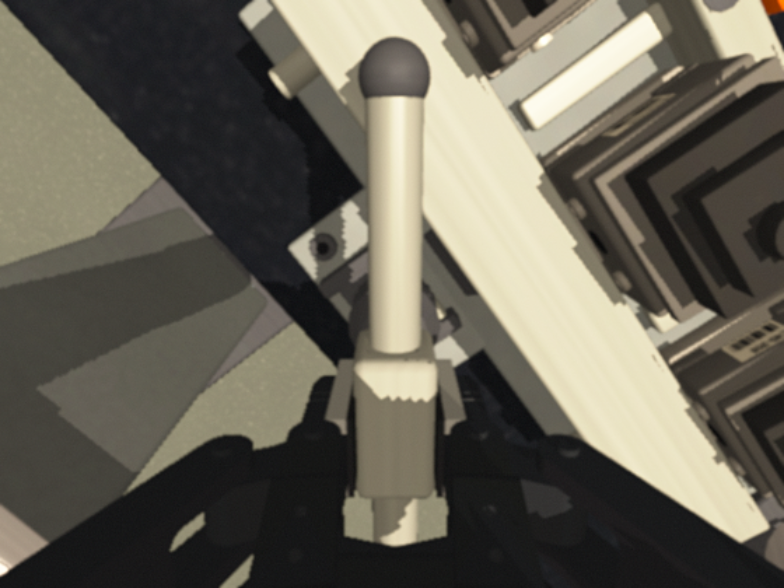

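>>> apply_moves --moves "1 0 0 0 0 0 -1; 1 0 0 -0.04 0 0 0; 1 0 0 -0.07 0 0 0; 1 0 0 -0.09 0 0 0; 1 0 0 0 0 0 0; 1 0 0 0 0 0 -1; 1 0 0 0 0 0 -1; 1 0 0 0 0 0 -1; 1 0 0 0 0 0 -1; 1 0 0 0 0 0 -1; 1 0 0 0 0 0 -1; 1 0 0 0 0 0 -1"

```text
t: 48.18
eef_pos: [0.4441, -0.0842, 0.1278]
tool_rot: [-0.001, 0.999, -0.054, -0.001]
contact_force: [0.2, -0.2, -4.5]
gripper_width: 0.239
```

>>> apply_moves --moves "1 0 0 0 0 0 -1; 1 0 0 0 0 0 -1; 1 0 0 0 0 0 -1; 1 0 0 0 0 0 -1; 1 0 0 0 0 0 -1; 1 0 0 0 0 0 -1; 1 0 0 0 0 0 -1; 1 0 0 0 0 0 -1; 1 0 0 0 0 0 -1; 1 0 0 0 0 0 0; 1 0 0 0 0 0 0; 1 0 0 0 0 0 0"

```text
t: 49.18
eef_pos: [0.4444, -0.0847, 0.1278]
tool_rot: [-0.0, 0.967, 0.255, -0.0]
contact_force: [0.1, 0.2, -3.1]
gripper_width: 0.236
```

>>> apply_moves --moves "1 0 0 0.06 0 0 0; 1 0 0 0.04 0 0 0; 1 0 0 0.04 0 0 0; 1 0 0 0.03 0 0 0; 1 0 0 0.03 0 0 0; 1 0 0 0 0 0 0; 1 0 0 0 0 0 0"

```text
t: 49.77
eef_pos: [0.4448, -0.0849, 0.1036]
tool_rot: [0.0, 0.967, 0.256, -0.0]
contact_force: [1.0, -0.4, -5.5]
gripper_width: 0.238
```

```bash
python3 -c "
from h import *
st()"
```

```text
t 49.77 pos [ 0.4448 -0.0849  0.1036] yaw 29.64 tilt [ 0.   -0.01] F [ 1.  -0.4 -5.5] T [ 0.21 -0.26 -0.03] w 0.238 q [-0.52  0.36  0.69  2.22 -0.37  0.67  0.95]
```

>>> apply_moves --moves "1 0 0 0 0 0 0.5; 1 0 0 0 0 0 0.5; 1 0 0 0 0 0 0.5; 1 0 0 0 0 0 0.5; 1 0 0 0 0 0 0.5; 1 0 0 0 0 0 0.5; 1 0 0 0 0 0 0"

```text
t: 50.35
eef_pos: [0.4451, -0.085, 0.104]
tool_rot: [0.0, 0.988, 0.153, 0.0]
contact_force: [2.0, -0.7, -4.9]
gripper_width: 0.242
```

```bash
python3 -c "
from h import *
st()"
```

```text
t 50.35 pos [ 0.4451 -0.085   0.104 ] yaw 17.62 tilt [ 0.05 -0.03] F [ 2.  -0.7 -4.9] T [-0.05 -0.41  0.16] w 0.242 q [-0.56  0.38  0.75  2.22 -0.41  0.68  0.78]
```

>>> apply_moves --moves "1 0 0 0 0 0 0.25; 1 0 0 0 0 0 0.25; 1 0 0 0 0 0 0.25; 1 0 0 0 0 0 0"

```text
t: 50.68
eef_pos: [0.445, -0.085, 0.104]
tool_rot: [0.0, 0.992, 0.127, 0.0]
contact_force: [1.9, -1.3, -4.6]
gripper_width: 0.236
```

```bash
python3 -c "
from h import *
st()"
```

```text
t 50.68 pos [ 0.445 -0.085  0.104] yaw 14.59 tilt [ 0.04 -0.02] F [ 1.9 -1.3 -4.6] T [-0.4  -0.7   0.22] w 0.236 q [-0.57  0.38  0.76  2.22 -0.42  0.68  0.74]
```

>>> apply_moves --moves "1 0 0 0 0 0 0.25; 1 0 0 0 0 0 0.25; 1 0 0 0 0 0 0.25; 1 0 0 0 0 0 0"

```text
t: 51.02
eef_pos: [0.445, -0.0849, 0.104]
tool_rot: [0.0, 0.995, 0.101, 0.0]
contact_force: [4.2, -0.8, -4.8]
gripper_width: 0.237
```

```bash
python3 -c "
from h import *
st()"
```

```text
t 51.02 pos [ 0.445  -0.0849  0.104 ] yaw 11.58 tilt [ 0.04 -0.02] F [ 4.2 -0.8 -4.8] T [-0.61 -0.9   0.28] w 0.237 q [-0.58  0.39  0.77  2.22 -0.43  0.68  0.7 ]
```

>>> apply_moves --moves "1 0 0 0 0 0 0.25; 1 0 0 0 0 0 0.25; 1 0 0 0 0 0 0"

```text
t: 51.27
eef_pos: [0.445, -0.0849, 0.104]
tool_rot: [0.0, 0.996, 0.084, 0.0]
contact_force: [3.2, -1.9, -4.2]
gripper_width: 0.237
```

```bash
python3 look.py w18.png
```

```text
t 51.27 pos [ 0.445  -0.0849  0.104 ] yaw 9.6 tilt [ 0.03 -0.02] F [ 3.2 -1.9 -4.2] T [-0.34 -0.98  0.47] w 0.237 q [-0.59  0.39  0.78  2.22 -0.44  0.68  0.67]
```

View pics/w18.png

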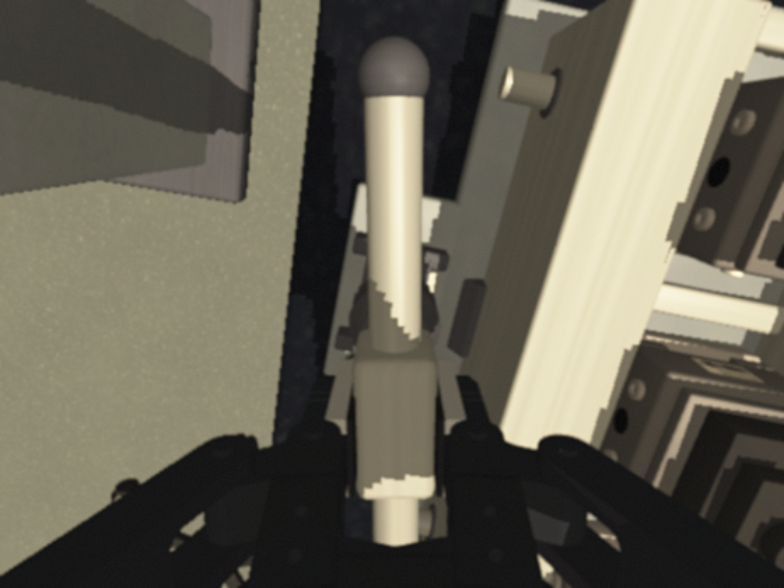

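>>> apply_moves --moves "1 0 0 0 0 0 0.25; 1 0 0 0 0 0 0.25; 1 0 0 0 0 0 0"

```text
t: 51.57
eef_pos: [0.445, -0.085, 0.104]
tool_rot: [0.0, 0.998, 0.066, 0.0]
contact_force: [3.5, -2.8, -3.8]
gripper_width: 0.238
```

```bash
python3 look.py w19.png; python3 barx.py
```

```text
t 51.57 pos [ 0.445 -0.085  0.104] yaw 7.6 tilt [ 0.03 -0.02] F [ 3.5 -2.8 -3.8] T [-0.63 -1.05  0.6 ] w 0.238 q [-0.6   0.39  0.79  2.22 -0.44  0.69  0.64]
```

View pics/w19.png

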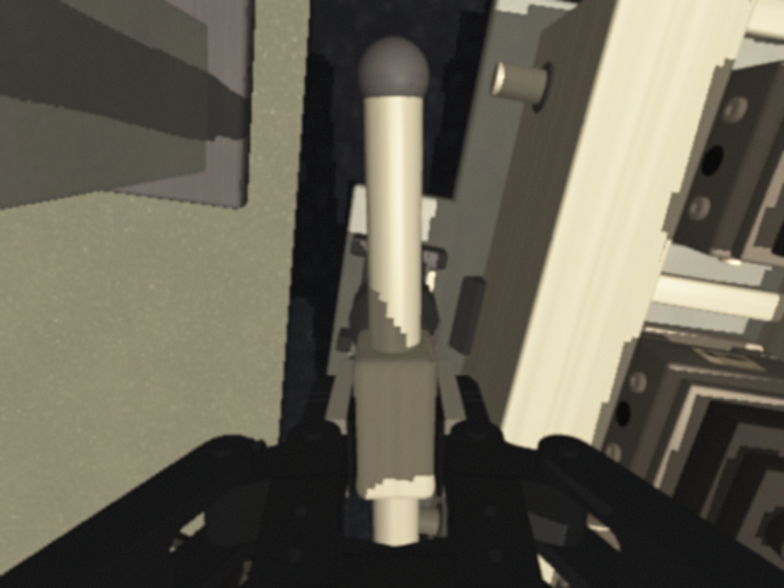

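>>> apply_moves --moves "1 0 0 0 0 0 0.25; 1 0 0 0 0 0 0.25; 1 0 0 0 0 0 0.25; 1 0 0 0 0 0 0; 1 0 0 0 0 0 0"

```text
t: 52.03
eef_pos: [0.4449, -0.085, 0.104]
tool_rot: [0.0, 0.999, 0.04, 0.0]
contact_force: [5.2, -1.9, -2.9]
gripper_width: 0.24
```

```bash
python3 -c "
from h import *
st()"
```

```text
t 52.03 pos [ 0.4449 -0.085   0.104 ] yaw 4.63 tilt [ 0.03 -0.01] F [ 5.2 -1.9 -2.9] T [-0.72 -1.22  0.64] w 0.24 q [-0.61  0.4   0.81  2.22 -0.45  0.69  0.6 ]
```

>>> apply_moves --moves "1 0 0 0 0 0 -0.8; 1 0 0 0 0 0 -0.8; 1 0 0 0 0 0 -0.8; 1 0 0 0 0 0 -0.8; 1 0 0 0 0 0 -0.5; 1 0 0 0 0 0 0; 1 0 0 0 0 0 0"

```text
t: 52.62
eef_pos: [0.4449, -0.0849, 0.104]
tool_rot: [-0.0, 0.986, 0.168, 0.0]
contact_force: [4.4, -1.3, -3.8]
gripper_width: 0.238
```

```bash
python3 look.py w20.png
```

```text
t 52.62 pos [ 0.4449 -0.0849  0.104 ] yaw 19.32 tilt [0.04 0.03] F [ 4.4 -1.3 -3.8] T [-0.44 -1.38  0.11] w 0.238 q [-0.55  0.37  0.74  2.22 -0.4   0.68  0.8 ]
```

View pics/w20.png

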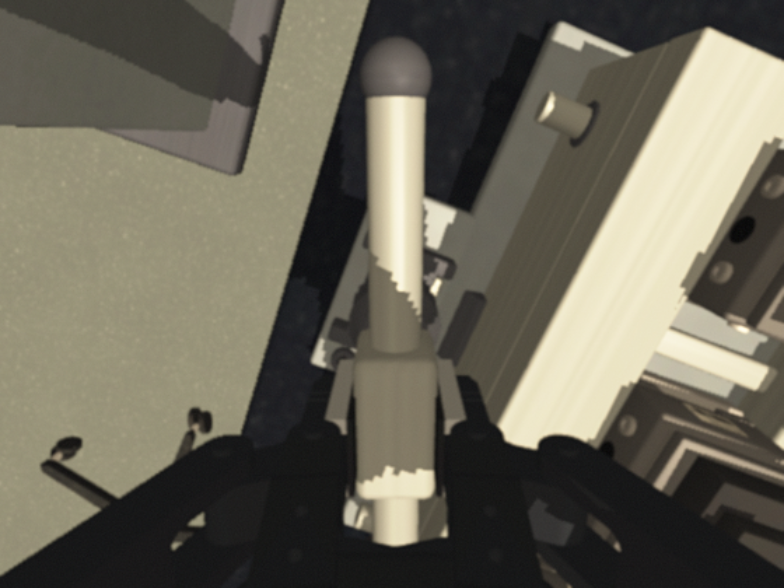

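>>> apply_moves --moves "1 0 0 -0.03 0 0 0; 1 0 0 -0.05 0 0 0; 1 0 0 -0.08 0 0 0; 1 0 0 -0.15 0 0 0; 1 0 0 -0.2 0 0 0; 1 0 0 -0.25 0 0 0; 1 0 0 -0.25 0 0 0; 1 0 0 -0.12 0 0 0; 1 0 0 0 0 0 0; 1 0 0 0 0 0 0"

```text
t: 53.5
eef_pos: [0.443, -0.0841, 0.2387]
tool_rot: [-0.001, 0.986, 0.169, -0.001]
contact_force: [0.2, 0.3, -4.9]
gripper_width: 0.237
```

```bash
python3 look.py w21.png;python3 -c "
from h import *
plan([.5413,-.357,.24],-4.7,hand=1,n=10)
s=cam('scene')
a=s['p']['image'][170:300,190:330]
a=cv2.resize(a,(700,650),interpolation=cv2.INTER_CUBIC)
save(s,'s3.png',a)"
```

```text
t 53.5 pos [ 0.443  -0.0841  0.2387] yaw 19.46 tilt [-0.14  0.12] F [ 0.2  0.3 -4.9] T [0.03 0.03 0.05] w 0.237 q [-0.77  0.1   0.9   2.1  -0.1   0.98  0.52]
1 0.002 0.242 -0.002 -0.002 0.006 0.604; 1 0.012 0.241 -0.002 -0.003 0.006 0.604; 1 0.022 0.241 -0.002 -0.002 0.005 0.604; 1 0.032 0.24 -0.002 -0.003 0.006 0.604; 1 0.042 0.238 -0.002 -0.002 0.005 0.604; 1 0.052 0.236 -0.002 -0.003 0.006 0.604; 1 0.063 0.234 -0.002 -0.002 0.005 0.604; 1 0.072 0.231 -0.002 -0.003 0.006 0.604; 1 0.082 0.227 -0.002 -0.002 0.005 0.605; 1 0.091 0.224 -0.003 -0.003 0.006 0.604
--
rows 10 end [ 0.5413 -0.357   0.2401] yaw -4.7
```

View pics/w21.png

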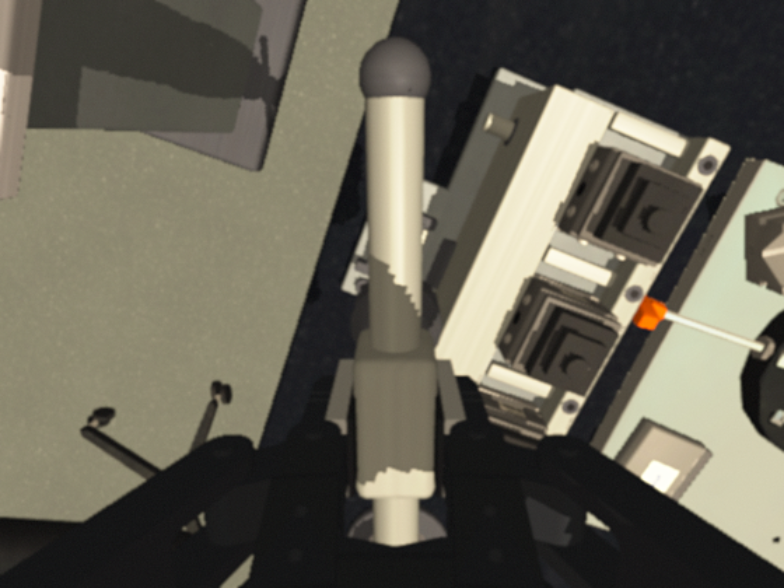

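View pics/s3.png

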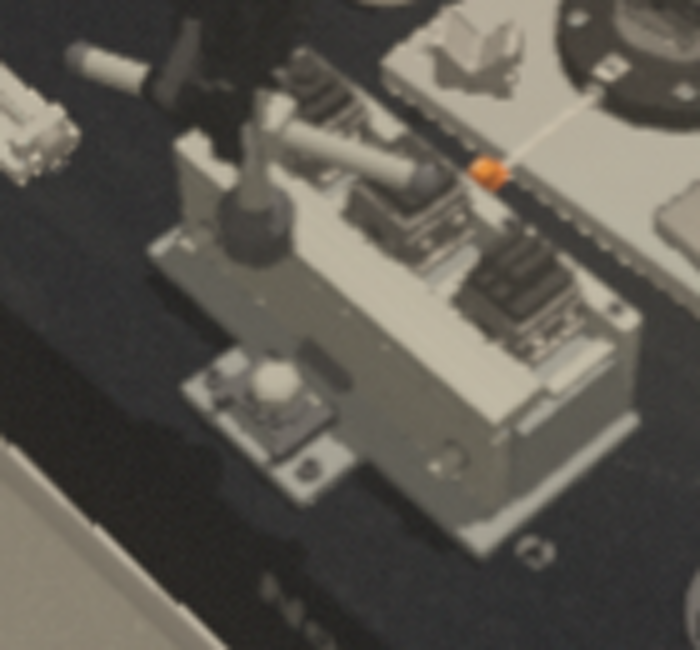

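```bash
python3 -c "
from h import *
plan([.495,-.15,.24],8,[.443,-.0845,.239],19.4,hand=1,n=4)
plan([.5413,-.357,.24],-4.7,[.495,-.15,.24],8,hand=1,n=6)"
```

```text
1 0.057 0.165 -0.002 0 0 0.713; 1 0.065 0.162 -0.002 0 0 0.712; 1 0.073 0.158 -0.002 0 0 0.713; 1 0.08 0.154 -0.002 0 0 0.712
--
rows 4 end [ 0.4949 -0.15    0.24  ] yaw 8.0
1 0.024 0.294 0 0 0 0.529; 1 0.034 0.293 0 0 0 0.529; 1 0.045 0.291 0 0 0 0.529; 1 0.056 0.289 0 0 0 0.529; 1 0.067 0.287 0 0 0 0.529; 1 0.077 0.284 0 0 0 0.53
--
rows 6 end [ 0.5413 -0.357   0.24  ] yaw -4.7
```

>>> apply_moves --moves "1 0.057 0.165 -0.002 0 0 0.713; 1 0.065 0.162 -0.002 0 0 0.713; 1 0.073 0.158 -0.002 0 0 0.713; 1 0.08 0.154 -0.002 0 0 0.713; 1 0 0 0 0 0 0; 1 0 0 0 0 0 0; 1 0 0 0 0 0 0; 1 0 0 0 0 0 0"

```text
t: 54.27
eef_pos: [0.4955, -0.1494, 0.2394]
tool_rot: [-0.001, 0.998, 0.071, -0.001]
contact_force: [0.8, 0.6, -3.7]
gripper_width: 0.236
```

```bash
python3 look.py w22.png; python3 -c "
from h import *
L=np.load('last.npz'); c=dict(V=L['V'],K=L['K'],D=L['D']); u=proj(c,[[.4447,-.0842,.0425]])[0]; print(u)
a=max(0,int(u[1])-50);b=max(0,int(u[0])-70); print('crop origin',b,a)
cv2.imwrite('pics/hex2.png',cv2.resize(L['im'][a:a+100,b:b+140],None,fx=5,fy=5,interpolation=cv2.INTER_CUBIC)[:,:,::-1])"
```

```text
t 54.27 pos [ 0.4955 -0.1494  0.2394] yaw 8.1 tilt [-0.15  0.05] F [ 0.8  0.6 -3.7] T [-0.01  0.01  0.02] w 0.236 q [-0.59  0.29  0.94  1.96 -0.28  1.02  0.61]
[236.81657995 101.15612544]
crop origin 166 51
```

View pics/hex2.png

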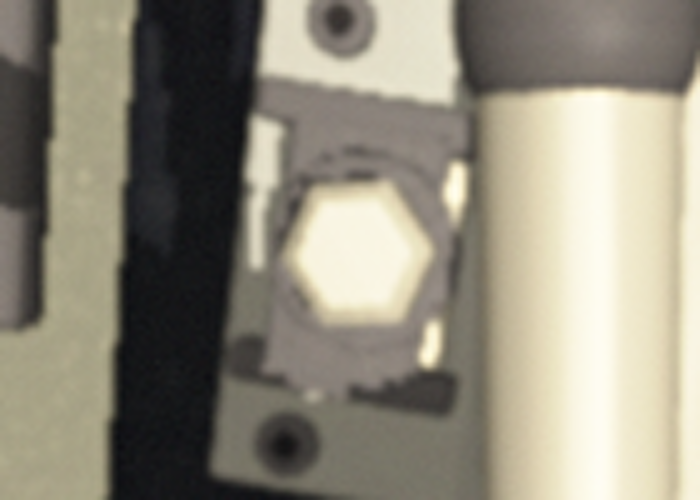

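```bash
cat > hex3.py <<'E'
from h import *
L=np.load('last.npz'); c=dict(V=L['V'],K=L['K'],D=L['D'])
# automatic: threshold bright hex
C=[(319,183),(396,180),(434,255),(396,325),(326,326),(283,253)]
W=np.array([atz(c,(166+(u+.5)/5-.5,51+(v+.5)/5-.5),.0425) for u,v in C]); m=W.mean(0); print('centre',m.round(4))
d=W[:,:2]-m[:2]; print('radii',(np.hypot(*d.T)*1000).round(1)); a=np.degrees(np.arctan2(d[:,1],d[:,0])); print(a.round(1))
am=np.degrees(np.angle(np.mean(np.exp(6j*np.radians(a)))))/6; print('corner mod60 rel rail',am-RYAW)
E
python3 hex3.py
```

```text
centre [ 0.4453 -0.0844  0.0425]
radii [13.9 14.6 13.6 13.9 14.2 13.8]
[ 127.    68.9    7.7  -54.9 -109.3 -172.6]
corner mod60 rel rail 9.837118938956513
```

```bash
cat > hexov.py <<'E'
from h import *
import sys
L=np.load(sys.argv[1]); c=dict(V=L['V'],K=L['K'],D=L['D']); cen=np.array([float(sys.argv[3]),float(sys.argv[4])])
u=proj(c,[[*cen,.0425]])[0]; a=max(0,int(u[1])-30);b=max(0,int(u[0])-30); S=9
base=cv2.resize(L['im'][a:a+60,b:b+60],None,fx=S,fy=S,interpolation=cv2.INTER_CUBIC)
outs=[]
for q in map(float,sys.argv[5:]):
    im=base[:,:,::-1].copy()
    for z,col in [(.0425,(0,0,255)),(.03,(0,255,0))]:
        t=np.radians(RYAW-q+60*np.arange(6)); P=np.c_[cen[0]+.01386*np.cos(t),cen[1]+.01386*np.sin(t),0*t+z]
        p=(proj(c,P)-[b,a]+.5)*S; cv2.polylines(im,[np.round(p).astype(np.int32)],True,col,1)
    cv2.putText(im,str(q),(5,20),0,.6,(0,255,255),1); outs.append(im[60:480,60:480])
o=np.hstack(outs); o=cv2.resize(o,None,fx=min(1,800/o.shape[1]),fy=min(1,800/o.shape[1])); cv2.imwrite('pics/'+sys.argv[2],o)
E
python3 hexov.py last.npz ho1.png .4453 -.0844 240.6 230
```

```text
(no output)
```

View pics/ho1.png

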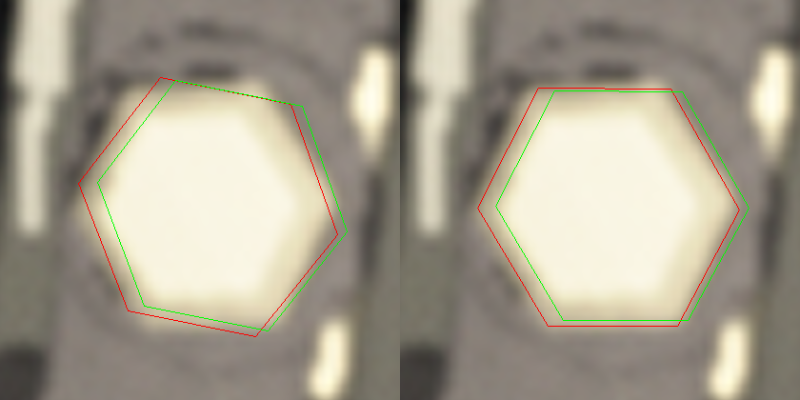

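```bash
python3 - <<'E'
from h import *
T=np.eye(4); 
import numpy as np
p=imaging.read_camera('wrist'); K=np.array([[p['fx'],0,p['cx']],[0,p['fy'],p['cy']],[0,0,1]]); D=np.array(p['dist_coeffs'],float); M0=np.array(p['mount'])
a=np.radians(RYAW); M=np.array([[np.cos(a),np.sin(a)],[-np.sin(a),np.cos(a)]])
for f,pos,yaw in [('w14',[.4449,-.0853,.104],-38.37),('w15',[.4448,-.0853,.1039],-38.47),('w16',[.4448,-.0853,.1039],-38.47),('w17',[.4448,-.0853,.1039],-38.3),('w18',[.445,-.0849,.104],9.6),('w19',[.445,-.085,.104],7.6),('w20',[.4449,-.0849,.104],19.32)]:
    T=np.eye(4);T[:3,:3]=down(yaw).as_matrix();T[:3,3]=pos; c=dict(K=K,D=D,V=np.linalg.inv(T@M0))
    im=cv2.cvtColor(cv2.imread(f'pics/{f}.png'),cv2.COLOR_BGR2GRAY).astype(float)
    # sample along rail x at several rail y, at z=.1 ; front edge dark->bright
    res=[]
    for ry in (np.arange(-70,-20,5) if f in('w14','w15','w16','w17') else np.arange(5,60,5)):
        xs=np.arange(-36,-10,.1); P=[rail(x/1000,ry/1000,.1) for x in xs]; uv=proj(c,P)*1.4+.2
        ok=(uv[:,0]>2)&(uv[:,0]<780)&(uv[:,1]>2)&(uv[:,1]<580)
        if ok.sum()<len(xs): continue
        g=cv2.remap(im.astype(np.float32),uv[:,0].astype(np.float32).reshape(-1,1),uv[:,1].astype(np.float32).reshape(-1,1),1)[:,0]
        d=np.gradient(cv2.GaussianBlur(g.reshape(-1,1),(1,11),0)[:,0]); i=d.argmax(); 
        if d[i]>2: res.append(xs[i])
    print(f,np.median(res) if res else None,np.round(res,1))
E
```

```text
w14 -28.29999999999989 [-16.9 -18.7 -20.3 -22.4 -26.3 -30.4 -30.3 -30.3 -30.3 -30.3]
w15 -26.599999999999866 [-17.1 -18.9 -20.5 -22.6 -26.4 -26.8 -26.8 -26.9 -26.8 -26.8]
w16 -23.899999999999828 [-17.1 -18.9 -20.5 -22.6 -23.9 -23.9 -23.9 -23.9 -23.9 -23.9]
w17 -20.999999999999787 [-16.8 -18.7 -20.3 -21.2 -21.  -21.  -21.  -21.  -21.  -21. ]
w18 -21.29999999999979 [-21.4 -21.3 -21.3 -21.3 -21.3 -21.3 -21.3 -21.2 -21.2 -21.3 -21.3]
w19 -21.19999999999979 [-21.3 -21.2 -21.3 -21.2 -21.3 -21.2 -21.2 -21.2 -21.2 -21.2 -21.2]
w20 -21.499999999999794 [-21.5 -21.5 -21.5 -21.4 -21.5 -21.5 -21.4 -21.5 -21.4 -21.5 -21.5]
```

```bash
python3 -c "
from h import *
st()
plan([.4453,-.085,.24],32,hand=1,n=7)
plan([.4453,-.085,.128],32,[.4453,-.085,.24],32,hand=1,n=5)"
```

```text
t 54.37 pos [ 0.496  -0.1494  0.24  ] yaw 8.12 tilt [-0.06  0.05] F [ 0.1  0.1 -4.2] T [0.01 0.01 0.04] w 0.239 q [-0.59  0.29  0.94  1.96 -0.28  1.02  0.61]
1 -0.049 -0.084 0 -0.003 0.001 -0.853; 1 -0.044 -0.087 0 -0.003 0.001 -0.853; 1 -0.039 -0.09 0 -0.002 0.002 -0.853; 1 -0.033 -0.092 0 -0.003 0.001 -0.853; 1 -0.027 -0.094 0 -0.002 0.002 -0.853; 1 -0.022 -0.095 0 -0.003 0.001 -0.853; 1 -0.016 -0.096 0 -0.002 0.002 -0.853
--
rows 7 end [ 0.4453 -0.085   0.24  ] yaw 32.0
1 0 0 0.187 0 0 0; 1 0 0 0.187 0 0 0; 1 0 0 0.186 0 0 0; 1 0 0 0.187 0 0 0; 1 0 0 0.186 0 0 0
--
rows 5 end [ 0.4453 -0.085   0.128 ] yaw 32.0
```

>>> apply_moves --moves "1 -0.049 -0.084 0 0 0 -0.853; 1 -0.044 -0.087 0 0 0 -0.853; 1 -0.039 -0.09 0 0 0 -0.853; 1 -0.033 -0.092 0 0 0 -0.853; 1 -0.027 -0.094 0 0 0 -0.853; 1 -0.022 -0.095 0 0 0 -0.853; 1 -0.016 -0.096 0 0 0 -0.853; 1 0 0 0 0 0 0; 1 0 0 0 0 0 0"

```text
t: 55.12
eef_pos: [0.4458, -0.085, 0.2406]
tool_rot: [-0.001, 0.961, 0.275, 0.0]
contact_force: [-0.1, -0.7, -4.4]
gripper_width: 0.238
```

>>> apply_moves --moves "1 0 0 0.187 0 0 0; 1 0 0 0.187 0 0 0; 1 0 0 0.187 0 0 0; 1 0 0 0.187 0 0 0; 1 0 0 0.187 0 0 0; 1 0 0 0 0 0 0; 1 0 0 0 0 0 0; 1 0 0 0 0 0 0; 1 0 0 0 0 0 0"

```text
t: 55.87
eef_pos: [0.4474, -0.0861, 0.1296]
tool_rot: [0.0, 0.961, 0.275, 0.001]
contact_force: [-1.1, -0.9, -4.9]
gripper_width: 0.238
```

```bash
python3 -c "
from h import *
st()
plan([.4453,-.085,.1038],32,hand=1,n=6)"
```

```text
t 55.87 pos [ 0.4474 -0.0861  0.1296] yaw 31.9 tilt [0.16 0.01] F [-1.1 -0.9 -4.9] T [ 0.04 -0.04 -0.01] w 0.238 q [-0.59  0.33  0.78  2.2  -0.35  0.73  0.97]
1 -0.002 -0.003 0.036 0.003 -0.006 -0.004; 1 -0.002 -0.003 0.036 0.003 -0.006 -0.004; 1 -0.002 -0.003 0.036 0.003 -0.006 -0.004; 1 -0.001 -0.003 0.036 0.004 -0.006 -0.004; 1 -0.002 -0.003 0.036 0.003 -0.006 -0.004; 1 -0.001 -0.003 0.035 0.004 -0.005 -0.004
--
rows 6 end [ 0.4453 -0.0849  0.1038] yaw 32.0
```

>>> apply_moves --moves "1 0 0 0 0 0 0; 1 0 0 0 0 0 0; 1 0 0 0 0 0 0; 1 0 0 0 0 0 0"

```text
t: 56.2
eef_pos: [0.4463, -0.0856, 0.1286]
tool_rot: [-0.0, 0.961, 0.275, 0.0]
contact_force: [0.4, -0.9, -4.8]
gripper_width: 0.238
```

```bash
python3 -c "
from h import *
st()
plan([.4453,-.085,.1038],32,hand=1,n=6)"
```

```text
t 56.2 pos [ 0.4463 -0.0856  0.1286] yaw 31.94 tilt [0.04 0.02] F [ 0.4 -0.9 -4.8] T [-0.05  0.05  0.02] w 0.238 q [-0.59  0.33  0.78  2.2  -0.35  0.73  0.97]
1 -0.001 -0.001 0.034 0 -0.002 -0.002; 1 -0.001 -0.002 0.035 0 -0.002 -0.002; 1 -0.001 -0.001 0.034 0 -0.002 -0.002; 1 0 -0.002 0.035 0 -0.002 -0.003; 1 -0.001 -0.001 0.034 0.001 -0.002 -0.002; 1 0 -0.002 0.035 0 -0.002 -0.003
--
rows 6 end [ 0.4453 -0.085   0.1038] yaw 32.0
```

>>> apply_moves --moves "1 -0.002 -0.002 0.06 0 0 0; 1 -0.002 -0.002 0.04 0 0 0; 1 0 -0.002 0.03 0 0 0; 1 0 -0.002 0.03 0 0 0; 1 0 -0.002 0.03 0 0 0; 1 0 0 0.015 0 0 0; 1 0 0 0 0 0 0; 1 0 0 0 0 0 0; 1 0 0 0 0 0 0" --force 110

```text
t: 56.95
eef_pos: [0.4447, -0.0851, 0.1037]
tool_rot: [-0.0, 0.961, 0.275, -0.0]
contact_force: [-2.2, -0.6, 3.5]
gripper_width: 0.24
```

```bash
python3 -c "
from h import *
st()"
```

```text
t 56.95 pos [ 0.4447 -0.0851  0.1037] yaw 31.92 tilt [-0.04  0.02] F [-2.2 -0.6  3.5] T [0.07 0.91 0.03] w 0.24 q [-0.55  0.37  0.73  2.22 -0.4   0.68  1.02]
```

>>> apply_moves --moves "1 0 0 0 0 0 0.5; 1 0 0 0 0 0 0.5; 1 0 0 0 0 0 0.5; 1 0 0 0 0 0 0.5; 1 0 0 0 0 0 0.5; 1 0 0 0 0 0 0.5; 1 0 0 0 0 0 0"

```text
t: 57.53
eef_pos: [0.4445, -0.0852, 0.1036]
tool_rot: [-0.0, 0.985, 0.173, -0.001]
contact_force: [-4.0, -0.5, 3.8]
gripper_width: 0.235
```

```bash
python3 -c "
from h import *
st()"
```

```text
t 57.53 pos [ 0.4445 -0.0852  0.1036] yaw 19.88 tilt [-0.06 -0.  ] F [-4.  -0.5  3.8] T [-0.11  1.15  0.17] w 0.235 q [-0.6   0.39  0.79  2.22 -0.44  0.69  0.85]
```

>>> apply_moves --moves "1 0 0 0 0 0 0.25; 1 0 0 0 0 0 0.25; 1 0 0 0 0 0 0.25; 1 0 0 0 0 0 0.25; 1 0 0 0 0 0 0"

```text
t: 57.95
eef_pos: [0.4445, -0.0851, 0.1037]
tool_rot: [-0.0, 0.99, 0.138, -0.0]
contact_force: [-5.0, -1.4, 6.3]
gripper_width: 0.235
```

```bash
python3 -c "
from h import *
st()"
```

```text
t 57.95 pos [ 0.4445 -0.0851  0.1037] yaw 15.88 tilt [-0.06  0.01] F [-5.  -1.4  6.3] T [-0.14  1.3   0.24] w 0.235 q [-0.61  0.4   0.81  2.22 -0.46  0.69  0.8 ]
```

>>> apply_moves --moves "1 0 0 0 0 0 0.25; 1 0 0 0 0 0 0.25; 1 0 0 0 0 0 0.25; 1 0 0 0 0 0 0.25; 1 0 0 0 0 0 0"

```text
t: 58.37
eef_pos: [0.4445, -0.0851, 0.1037]
tool_rot: [-0.0, 0.995, 0.103, -0.0]
contact_force: [-4.4, -0.4, 5.8]
gripper_width: 0.236
```

```bash
python3 -c "
from h import *
st()"
```

```text
t 58.37 pos [ 0.4445 -0.0851  0.1037] yaw 11.88 tilt [-0.06  0.01] F [-4.4 -0.4  5.8] T [-0.05  1.29  0.2 ] w 0.236 q [-0.62  0.4   0.83  2.22 -0.47  0.69  0.75]
```

>>> apply_moves --moves "1 0 0 0 0 0 0.25; 1 0 0 0 0 0 0.25; 1 0 0 0 0 0 0"

```text
t: 58.62
eef_pos: [0.4445, -0.0851, 0.1036]
tool_rot: [-0.0, 0.996, 0.087, -0.001]
contact_force: [-5.3, -0.1, 5.4]
gripper_width: 0.238
```

```bash
python3 -c "
from h import *
st()"
```

```text
t 58.62 pos [ 0.4445 -0.0851  0.1036] yaw 9.93 tilt [-0.07  0.  ] F [-5.3 -0.1  5.4] T [-0.03  1.32  0.39] w 0.238 q [-0.63  0.41  0.84  2.22 -0.48  0.7   0.72]
```

>>> apply_moves --moves "1 0 0 0 0 0 0.25; 1 0 0 0 0 0 0.25; 1 0 0 0 0 0 0.25; 1 0 0 0 0 0 0.25; 1 0 0 0 0 0 0"

```text
t: 59.03
eef_pos: [0.4445, -0.085, 0.1036]
tool_rot: [0.0, 0.999, 0.052, -0.001]
contact_force: [-4.9, 0.1, 6.2]
gripper_width: 0.235
```

```bash
python3 look.py w23.png
```

```text
t 59.03 pos [ 0.4445 -0.085   0.1036] yaw 5.99 tilt [-0.08 -0.01] F [-4.9  0.1  6.2] T [-0.09  1.35  0.67] w 0.235 q [-0.64  0.41  0.86  2.22 -0.49  0.7   0.67]
```

View pics/w23.png

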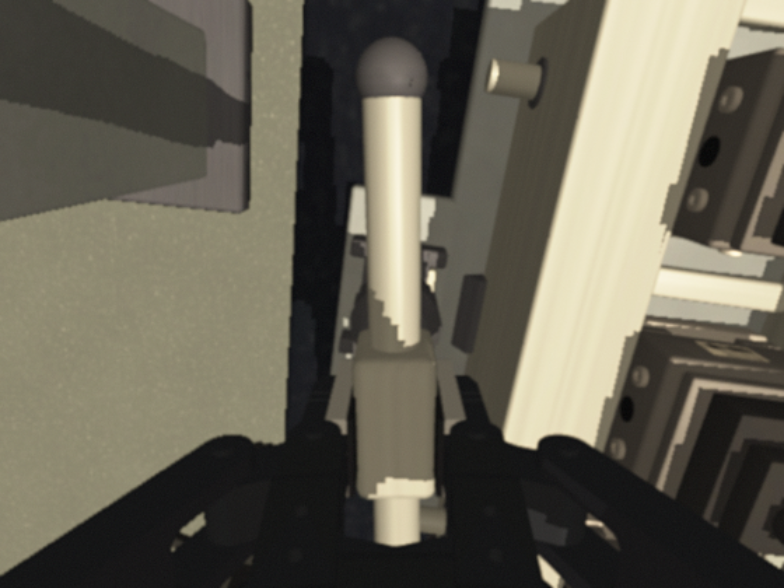

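>>> apply_moves --moves "1 0 0 0 0 0 -0.5; 1 0 0 0 0 0 -0.5; 1 0 0 0 0 0 0; 1 0 0 0 0 0 0"

```text
t: 59.42
eef_pos: [0.4445, -0.0851, 0.1036]
tool_rot: [-0.0, 0.996, 0.086, -0.0]
contact_force: [-5.7, -0.3, 5.3]
gripper_width: 0.24
```

```bash
python3 -c "
from h import *
st()"
```

```text
t 59.42 pos [ 0.4445 -0.0851  0.1036] yaw 9.87 tilt [-0.06  0.03] F [-5.7 -0.3  5.3] T [-0.08  1.44  0.13] w 0.24 q [-0.63  0.41  0.84  2.22 -0.48  0.7   0.72]
```

>>> apply_moves --moves "1 0 0 0 0 0 -0.5; 1 0 0 0 0 0 -0.5; 1 0 0 0 0 0 0; 1 0 0 0 0 0 0"

```text
t: 59.75
eef_pos: [0.4445, -0.0851, 0.1036]
tool_rot: [-0.0, 0.993, 0.121, -0.0]
contact_force: [-4.2, -1.2, 6.5]
gripper_width: 0.237
```

```bash
python3 -c "
from h import *
st()"
```

```text
t 59.75 pos [ 0.4445 -0.0851  0.1036] yaw 13.86 tilt [-0.05  0.02] F [-4.2 -1.2  6.5] T [-0.11  1.38  0.15] w 0.237 q [-0.62  0.4   0.82  2.22 -0.46  0.69  0.77]
```

>>> apply_moves --moves "1 0 0 -0.015 0 0 0; 1 0 0 -0.03 0 0 0; 1 0 0 -0.04 0 0 0; 1 0 0 -0.05 0 0 0; 1 0 0 -0.1 0 0 0; 1 0 0 -0.2 0 0 0; 1 0 0 -0.25 0 0 0; 1 0 0 -0.25 0 0 0; 1 0 0 -0.2 0 0 0; 1 0 0 0 0 0 0; 1 0 0 0 0 0 0"

```text
t: 60.67
eef_pos: [0.4463, -0.0845, 0.2408]
tool_rot: [-0.001, 0.993, 0.121, 0.002]
contact_force: [-0.9, -0.1, -5.5]
gripper_width: 0.235
```

>>> apply_moves --moves "1 0.072 0.165 -0.002 0 0 0.37; 1 0.08 0.162 -0.002 0 0 0.37; 1 0.085 0.158 -0.002 0 0 0.37; 1 0.09 0.154 -0.002 0 0 0.37; 1 0 0 0 0 0 0; 1 0 0 0 0 0 0; 1 0 0 0 0 0 0; 1 0 0 0 0 0 0"

```text
t: 61.33
eef_pos: [0.4981, -0.1513, 0.2398]
tool_rot: [-0.001, 0.998, 0.07, -0.001]
contact_force: [-0.1, 0.8, -4.2]
gripper_width: 0.238
```

```bash
python3 look.py w24.png; python3 hexov.py last.npz ho2.png .4453 -.0844 240.6 230
```

```text
t 61.33 pos [ 0.4981 -0.1513  0.2398] yaw 8.05 tilt [-0.11  0.05] F [-0.1  0.8 -4.2] T [ 0.02 -0.01  0.01] w 0.238 q [-0.64  0.33  1.02  1.96 -0.32  1.04  0.66]
```

View pics/ho2.png

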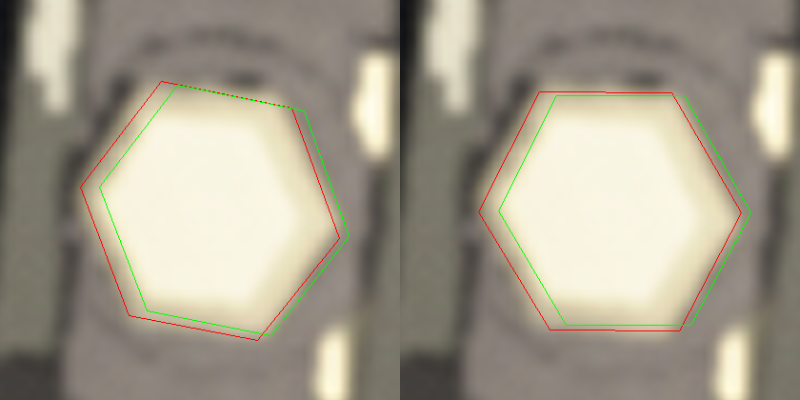

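```bash
cp last.npz hexB.npz; cat > hexfit.py <<'E'
from h import *
import sys
for f in sys.argv[1:]:
    L=np.load(f); c=dict(V=L['V'],K=L['K'],D=L['D'])
    g=cv2.GaussianBlur(cv2.cvtColor(L['im'],cv2.COLOR_RGB2GRAY).astype(np.float32),(0,0),0.7)
    # rectify to plane z=.0425, 0.1mm/px, 40mm
    N=400; ii=(np.arange(N)-N/2)*1e-4; X,Y=np.meshgrid(ii+.4450,ii-.0843,indexing='ij')
    uv=proj(c,np.c_[X.ravel(),Y.ravel(),np.full(N*N,.0425)]).astype(np.float32)
    r=cv2.remap(g,uv[:,0].reshape(N,N),uv[:,1].reshape(N,N),cv2.INTER_CUBIC)
    best=[]
    gx,gy=np.gradient(cv2.GaussianBlur(r,(0,0),4))
    for R_ in np.arange(11.4,14.4,.2):
      t=np.linspace(-.42,.42,41)
      for q in np.arange(0,60,1.):
        A=np.radians(RYAW-q+30+60*np.arange(6))
        for cx in np.arange(-15,16,3):
          for cy in np.arange(-15,16,3):
            ap=R_*np.cos(np.pi/6)*10
            px=N/2+cx+ap*np.cos(A)[:,None]-R_*10*t*np.sin(A)[:,None]; py=N/2+cy+ap*np.sin(A)[:,None]+R_*10*t*np.cos(A)[:,None]
            i,j=px.astype(int),py.astype(int)
            s=-(gx[i,j]*np.cos(A)[:,None]+gy[i,j]*np.sin(A)[:,None]).mean(1)
            best.append((np.minimum(s,8).sum() ,q,R_,cx/10,cy/10))
    best.sort(reverse=True); print(f,[tuple(np.round(b,2)) for b in best[:4]])
    bq={}
    for b in best: bq.setdefault(b[1],b[0])
    print(' score by q',[(q,round(float(bq[q]),1)) for q in sorted(bq,key=lambda k:-bq[k])[:12]])
E
python3 hexfit.py hex.npz hexB.npz
```

```text
hex.npz [(np.float64(17.49), np.float64(22.0), np.float64(14.0), np.float64(0.0), np.float64(0.0)), (np.float64(17.47), np.float64(21.0), np.float64(14.0), np.float64(0.0), np.float64(0.0)), (np.float64(17.37), np.float64(23.0), np.float64(14.0), np.float64(0.0), np.float64(0.0)), (np.float64(17.33), np.float64(22.0), np.float64(14.0), np.float64(-0.3), np.float64(0.0))]
 score by q [(np.float64(22.0), 17.5), (np.float64(21.0), 17.5), (np.float64(23.0), 17.4), (np.float64(20.0), 17.3), (np.float64(24.0), 17.1), (np.float64(19.0), 17.0), (np.float64(25.0), 16.7), (np.float64(18.0), 16.6), (np.float64(26.0), 16.3), (np.float64(17.0), 16.1), (np.float64(27.0), 15.8), (np.float64(16.0), 15.7)]
hexB.npz [(np.float64(19.63), np.float64(54.0), np.float64(13.8), np.float64(0.0), np.float64(0.0)), (np.float64(19.62), np.float64(55.0), np.float64(13.8), np.float64(0.0), np.float64(0.0)), (np.float64(19.57), np.float64(56.0), np.float64(13.8), np.float64(0.0), np.float64(0.0)), (np.float64(19.56), np.float64(53.0), np.float64(13.8), np.float64(0.0), np.float64(0.0))]
 score by q [(np.float64(54.0), 19.6), (np.float64(55.0), 19.6), (np.float64(56.0), 19.6), (np.float64(53.0), 19.6), (np.float64(52.0), 19.4), (np.float64(57.0), 19.4), (np.float64(51.0), 19.3), (np.float64(58.0), 19.3), (np.float64(50.0), 19.0), (np.float64(59.0), 19.0), (np.float64(0.0), 18.8), (np.float64(49.0), 18.8)]
```

>>> apply_moves --moves "1 0 0 0 0 0 0; 1 0 0 0 0 0 0; 1 0 0 0 0 0 0; 1 0 0 0 0 0 0; 1 0 0 0 0 0 0; 1 0 0 0 0 0 0; 1 0 0 0 0 0 0; 1 0 0 0 0 0 0; 1 0 0 0 0 0 0; 1 0 0 0 0 0 0; 1 0 0 0 0 0 0; 1 0 0 0 0 0 0"

```text
t: 62.38
eef_pos: [0.4991, -0.1522, 0.2408]
tool_rot: [-0.0, 0.998, 0.07, -0.0]
contact_force: [-1.3, 0.6, -4.7]
gripper_width: 0.242
```

```bash
python3 look.py w25.png; python3 hexfit.py last.npz;  python3 -c "
from h import *
plan([.4450,-.085,.24],24,hand=1,n=7)
plan([.4450,-.085,.128],24,[.4450,-.085,.24],24,hand=1,n=5)"
```

```text
t 62.38 pos [ 0.4991 -0.1522  0.2408] yaw 8.01 tilt [-0.  0.] F [-1.3  0.6 -4.7] T [ 0.08  0.01 -0.01] w 0.242 q [-0.64  0.33  1.02  1.95 -0.32  1.04  0.66]
last.npz [(np.float64(20.03), np.float64(55.0), np.float64(13.8), np.float64(0.0), np.float64(0.0)), (np.float64(20.0), np.float64(56.0), np.float64(13.8), np.float64(0.0), np.float64(0.0)), (np.float64(20.0), np.float64(54.0), np.float64(13.8), np.float64(0.0), np.float64(0.0)), (np.float64(19.94), np.float64(56.0), np.float64(13.8), np.float64(0.0), np.float64(0.3))]
 score by q [(np.float64(55.0), 20.0), (np.float64(56.0), 20.0), (np.float64(54.0), 20.0), (np.float64(57.0), 19.9), (np.float64(53.0), 19.9), (np.float64(58.0), 19.8), (np.float64(52.0), 19.7), (np.float64(59.0), 19.6), (np.float64(51.0), 19.5), (np.float64(0.0), 19.4), (np.float64(50.0), 19.2), (np.float64(1.0), 19.2)]
1 -0.053 -0.088 0.001 0 0 -0.571; 1 -0.049 -0.09 0.001 0 0 -0.571; 1 -0.045 -0.092 0.001 0 0 -0.571; 1 -0.042 -0.094 0.001 0 0 -0.571; 1 -0.038 -0.095 0.001 0 0 -0.571; 1 -0.034 -0.097 0.001 0 0 -0.571; 1 -0.03 -0.099 0.001 -0.001 0 -0.571
--
rows 7 end [ 0.445 -0.085  0.24 ] yaw 24.0
1 0 0 0.187 0 0 0; 1 0 0 0.187 0 0 0; 1 0 0 0.186 0 0 0; 1 0 0 0.187 0 0 0; 1 0 0 0.186 0 0 0
--
rows 5 end [ 0.445 -0.085  0.128] yaw 24.0
```

```bash
python3 -c "
from h import *
plan([.4448,-.085,.24],29,[.4991,-.1522,.2408],8.0,hand=1,n=7)"
```

```text
1 -0.053 -0.088 0.001 0 0 -0.75; 1 -0.048 -0.091 0.001 0 0 -0.75; 1 -0.043 -0.093 0.001 0 0 -0.75; 1 -0.039 -0.095 0.001 0 0 -0.75; 1 -0.033 -0.098 0.001 0 0 -0.75; 1 -0.028 -0.099 0.001 0 0 -0.75; 1 -0.023 -0.1 0.001 0 0 -0.75
--
rows 7 end [ 0.4449 -0.085   0.24  ] yaw 29.0
```

>>> apply_moves --moves "1 -0.053 -0.088 0.001 0 0 -0.75; 1 -0.048 -0.091 0.001 0 0 -0.75; 1 -0.043 -0.093 0.001 0 0 -0.75; 1 -0.039 -0.095 0.001 0 0 -0.75; 1 -0.033 -0.098 0.001 0 0 -0.75; 1 -0.028 -0.099 0.001 0 0 -0.75; 1 -0.023 -0.1 0.001 0 0 -0.75; 1 0 0 0 0 0 0; 1 0 0 0 0 0 0"

```text
t: 63.18
eef_pos: [0.4448, -0.0847, 0.2401]
tool_rot: [-0.0, 0.968, 0.251, 0.0]
contact_force: [0.6, -0.1, -3.8]
gripper_width: 0.237
```

>>> apply_moves --moves "1 0 0 0.187 0 0 0; 1 0 0 0.187 0 0 0; 1 0 0 0.187 0 0 0; 1 0 0 0.187 0 0 0; 1 0 0 0.187 0 0 0; 1 0 0 0 0 0 0; 1 0 0 0 0 0 0; 1 0 0 0 0 0 0; 1 0 0 0 0 0 0; 1 0 0 0 0 0 0; 1 0 0 0 0 0 0; 1 0 0 0 0 0 0"

```text
t: 64.18
eef_pos: [0.4453, -0.0848, 0.1284]
tool_rot: [-0.0, 0.968, 0.251, 0.001]
contact_force: [-0.1, -0.6, -5.1]
gripper_width: 0.237
```

```bash
python3 -c "
from h import *
st()
plan([.4448,-.085,.1038],29,hand=1,n=6)"
```

```text
t 64.18 pos [ 0.4453 -0.0848  0.1284] yaw 29.03 tilt [0.08 0.03] F [-0.1 -0.6 -5.1] T [-0.05 -0.01  0.01] w 0.237 q [-0.66  0.35  0.86  2.21 -0.4   0.74  0.98]
1 -0.001 0 0.034 0 -0.004 0.001; 1 -0.001 0 0.034 0 -0.003 0.001; 1 -0.001 0 0.034 0 -0.004 0.001; 1 0 0 0.034 0.001 -0.003 0.001; 1 -0.001 0 0.034 0 -0.004 0.002; 1 0 0 0.035 0.001 -0.003 0.001
--
rows 6 end [ 0.4449 -0.085   0.1038] yaw 29.0
```

>>> apply_moves --moves "1 0 0.001 0.06 0 0 0; 1 0 0 0.04 0 0 0; 1 0 0 0.03 0 0 0; 1 0 0 0.03 0 0 0; 1 0 0 0.03 0 0 0; 1 0 0 0.01 0 0 0; 1 0 0 0 0 0 0; 1 0 0 0 0 0 0; 1 0 0 0 0 0 0"

```text
t: 64.93
eef_pos: [0.4447, -0.0852, 0.1037]
tool_rot: [-0.0, 0.968, 0.25, -0.0]
contact_force: [-1.8, 1.8, 0.5]
gripper_width: 0.233
```

```bash
python3 -c "
from h import *
st()"
```

```text
t 64.93 pos [ 0.4447 -0.0852  0.1037] yaw 29.0 tilt [-0.02  0.01] F [-1.8  1.8  0.5] T [-0.19  0.37 -0.01] w 0.233 q [-0.61  0.4   0.81  2.22 -0.46  0.69  1.03]
```

>>> apply_moves --moves "1 0 0 0 0 0 0.5; 1 0 0 0 0 0 0.5; 1 0 0 0 0 0 0.5; 1 0 0 0 0 0 0.5; 1 0 0 0 0 0 0.5; 1 0 0 0 0 0 0.5; 1 0 0 0 0 0 0.5; 1 0 0 0 0 0 0.5; 1 0 0 0 0 0 0.25; 1 0 0 0 0 0 0.25; 1 0 0 0 0 0 0"

```text
t: 65.85
eef_pos: [0.4444, -0.0851, 0.1037]
tool_rot: [-0.0, 0.995, 0.096, -0.0]
contact_force: [-3.0, 0.1, 2.1]
gripper_width: 0.235
```

```bash
python3 -c "
from h import *
st()"
```

```text
t 65.85 pos [ 0.4444 -0.0851  0.1037] yaw 11.01 tilt [-0.05  0.  ] F [-3.   0.1  2.1] T [-0.02  1.07  0.34] w 0.235 q [-0.67  0.43  0.9   2.23 -0.52  0.71  0.78]
```

>>> apply_moves --moves "1 0 0 0 0 0 0.25; 1 0 0 0 0 0 0.25; 1 0 0 0 0 0 0.25; 1 0 0 0 0 0 0.25; 1 0 0 0 0 0 0"

```text
t: 66.27
eef_pos: [0.4445, -0.0851, 0.1037]
tool_rot: [-0.0, 0.998, 0.061, -0.0]
contact_force: [-6.1, -0.8, 4.7]
gripper_width: 0.235
```

```bash
python3 -c "
from h import *
st()"
```

```text
t 66.27 pos [ 0.4445 -0.0851  0.1037] yaw 6.97 tilt [-0.05  0.  ] F [-6.1 -0.8  4.7] T [-0.06  1.47  0.72] w 0.235 q [-0.68  0.44  0.91  2.23 -0.54  0.71  0.73]
```

>>> apply_moves --moves "1 0 0 0 0 0 -0.25; 1 0 0 0 0 0 0; 1 0 0 -0.03 0 0 0; 1 0 0 -0.03 0 0 0; 1 0 0 -0.03 0 0 0; 1 0 0 -0.03 0 0 0; 1 0 0 -0.03 0 0 0; 1 0 0 -0.03 0 0 0; 1 0 0 -0.05 0 0 0; 1 0 0 0 0 0 0"

```text
t: 67.1
eef_pos: [0.4461, -0.0853, 0.1327]
tool_rot: [-0.0, 0.998, 0.07, 0.001]
contact_force: [0.9, -0.2, -5.2]
gripper_width: 0.238
```

```bash
python3 -c "
from h import *
st()"
```

```text
t 67.1 pos [ 0.4461 -0.0853  0.1327] yaw 7.99 tilt [0.16 0.02] F [ 0.9 -0.2 -5.2] T [-0.02 -0.07  0.06] w 0.238 q [-0.74  0.38  0.98  2.21 -0.47  0.77  0.69]
```

>>> apply_moves --moves "1 0 0 -0.2 0 0 0; 1 0 0 -0.25 0 0 0; 1 0 0 -0.25 0 0 0; 1 0 0 -0.18 0 0 0; 1 0.11 0.165 0 0 0 0; 1 0.11 0.16 0 0 0 0; 1 0.11 0.158 0 0 0 0; 1 0.11 0.154 0 0 0 0; 1 0 0 0 0 0 0; 1 0 0 0 0 0 0; 1 0 0 0 0 0 0; 1 0 0 0 0 0 0"

```text
t: 68.1
eef_pos: [0.5071, -0.1526, 0.2367]
tool_rot: [-0.001, 0.998, 0.07, -0.0]
contact_force: [0.1, 0.3, -4.8]
gripper_width: 0.236
```

```bash
python3 look.py w26.png; python3 hexfit.py last.npz; python3 hexov.py last.npz ho3.png .4450 -.0843 240.6 235
```

```text
t 68.1 pos [ 0.5071 -0.1526  0.2367] yaw 8.04 tilt [-0.04  0.06] F [ 0.1  0.3 -4.8] T [ 0.03 -0.   -0.02] w 0.236 q [-0.66  0.38  1.07  1.94 -0.38  1.05  0.72]
last.npz [(np.float64(16.53), np.float64(2.0), np.float64(13.8), np.float64(0.0), np.float64(0.0)), (np.float64(16.52), np.float64(1.0), np.float64(13.8), np.float64(0.0), np.float64(0.0)), (np.float64(16.51), np.float64(2.0), np.float64(13.8), np.float64(0.0), np.float64(0.3)), (np.float64(16.49), np.float64(1.0), np.float64(13.8), np.float64(0.0), np.float64(0.3))]
 score by q [(np.float64(2.0), 16.5), (np.float64(1.0), 16.5), (np.float64(3.0), 16.5), (np.float64(0.0), 16.4), (np.float64(4.0), 16.4), (np.float64(59.0), 16.3), (np.float64(5.0), 16.3), (np.float64(58.0), 16.2), (np.float64(6.0), 16.1), (np.float64(57.0), 16.0), (np.float64(7.0), 15.9), (np.float64(56.0), 15.7)]
```

View pics/ho3.png

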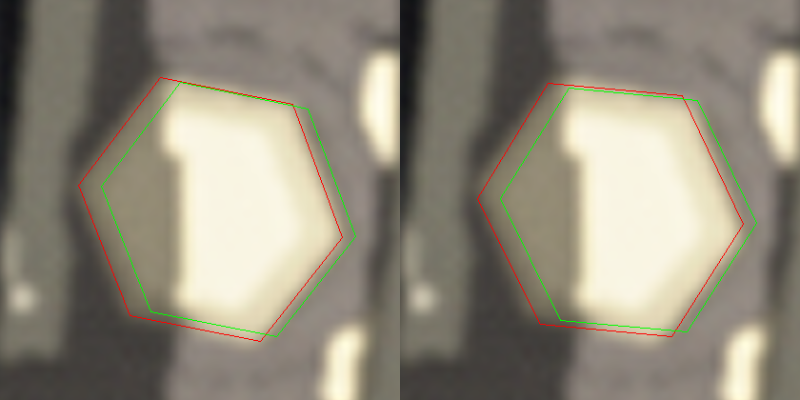

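```bash
python3 -c "
from h import *
plan([.5414,-.357,.24],-4.7,hand=1,n=6)"
```

```text
1 0.007 0.288 -0.005 -0.003 0.001 0.532; 1 0.018 0.287 -0.005 -0.003 0.001 0.532; 1 0.028 0.287 -0.005 -0.003 0.001 0.532; 1 0.039 0.285 -0.004 -0.003 0.001 0.531; 1 0.05 0.284 -0.005 -0.002 0.001 0.532; 1 0.06 0.282 -0.004 -0.003 0.001 0.531
--
rows 6 end [ 0.5414 -0.357   0.24  ] yaw -4.7
```

>>> apply_moves --moves "1 0.007 0.288 -0.005 0 0 0.532; 1 0.018 0.287 -0.005 0 0 0.532; 1 0.028 0.287 -0.005 0 0 0.532; 1 0.039 0.285 -0.005 0 0 0.532; 1 0.05 0.284 -0.005 0 0 0.532; 1 0.06 0.282 -0.005 0 0 0.532; 1 0 0 0 0 0 0; 1 0 0 0 0 0 0; 1 0 0 0 0 0 0; 1 0 0 0 0 0 0; 1 0 0 0 0 0 0"

```text
t: 69.07
eef_pos: [0.5424, -0.356, 0.2404]
tool_rot: [-0.001, 0.999, -0.04, 0.0]
contact_force: [-0.0, -0.9, -3.7]
gripper_width: 0.239
```

```bash
python3 look.py w27.png; python3 -c "
from h import *
plan([.5414,-.357,.145],-4.7,hand=1,n=4)"
```

```text
t 69.07 pos [ 0.5424 -0.356   0.2404] yaw -4.6 tilt [0.01 0.08] F [-0.  -0.9 -3.7] T [-0.01 -0.   -0.03] w 0.239 q [-0.17  0.61  0.99  1.66 -0.54  1.18  0.88]
1 -0.002 0.002 0.199 -0.004 -0.001 0.005; 1 -0.002 0.002 0.199 -0.004 -0.001 0.005; 1 -0.002 0.002 0.199 -0.004 0 0.006; 1 -0.002 0.002 0.199 -0.004 -0.001 0.005
--
rows 4 end [ 0.5414 -0.357   0.145 ] yaw -4.7
```

View pics/w27.png

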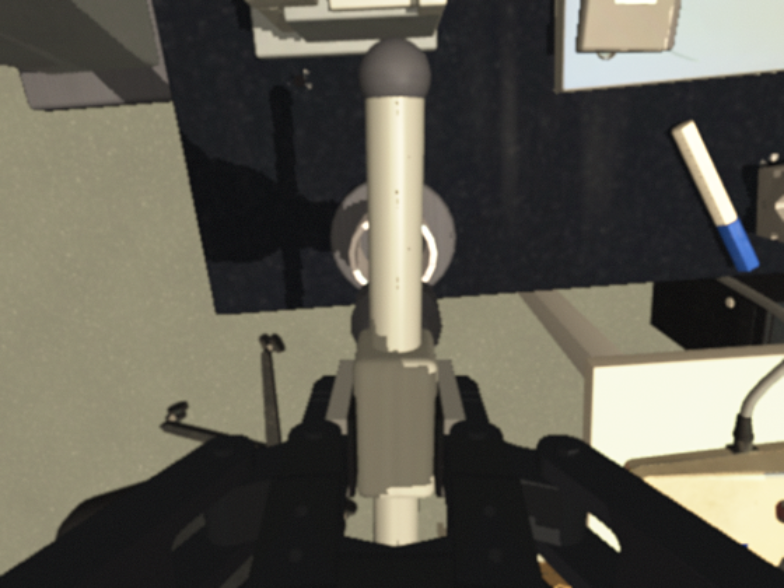

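>>> apply_moves --moves "1 -0.002 0.002 0.195 0 0 0; 1 -0.002 0.002 0.195 0 0 0; 1 -0.002 0.002 0.195 0 0 0; 1 -0.002 0.002 0.195 0 0 0; 1 0 0 0 0 0 0; 1 0 0 0 0 0 0; 1 0 0 0 0 0 0; 1 0 0 0 0 0 0"

```text
t: 69.78
eef_pos: [0.5417, -0.3596, 0.149]
tool_rot: [0.001, 0.999, -0.041, 0.001]
contact_force: [0.3, -0.8, -3.4]
gripper_width: 0.237
```

```bash
python3 -c "
from h import *
st(); plan([.5414,-.3573,.0815],-4.7,hand=1,n=6)"
```

```text
t 69.78 pos [ 0.5417 -0.3596  0.149 ] yaw -4.73 tilt [ 0.15 -0.09] F [ 0.3 -0.8 -3.4] T [-0.04  0.01 -0.01] w 0.237 q [-0.11  0.7   0.91  1.74 -0.63  1.03  0.95]
1 -0.001 -0.003 0.094 0.003 -0.006 -0.001; 1 -0.001 -0.003 0.094 0.003 -0.007 -0.001; 1 -0.001 -0.003 0.094 0.004 -0.006 -0.001; 1 -0.001 -0.003 0.093 0.003 -0.007 -0.002; 1 0 -0.004 0.094 0.004 -0.006 -0.001; 1 -0.001 -0.003 0.093 0.003 -0.007 -0.002
--
rows 6 end [ 0.5414 -0.3573  0.0815] yaw -4.7
```

>>> apply_moves --moves "1 0 -0.002 0.08 0 0 0; 1 0 -0.002 0.09 0 0 0; 1 0 -0.002 0.09 0 0 0; 1 0 -0.002 0.09 0 0 0; 1 0 0 0.08 0 0 0; 1 0 0 0.06 0 0 0; 1 0 0 0.05 0 0 0; 1 0 0 0 0 0 0; 1 0 0 0 0 0 0; 1 0 0 0 0 0 0; 1 0 0 0 0 0 0"

```text
t: 70.7
eef_pos: [0.5409, -0.358, 0.0823]
tool_rot: [0.0, 0.999, -0.041, 0.0]
contact_force: [0.5, -0.1, -4.2]
gripper_width: 0.239
```

```bash
python3 look.py w28.png
```

```text
t 70.7 pos [ 0.5409 -0.358   0.0823] yaw -4.75 tilt [ 0.01 -0.01] F [ 0.5 -0.1 -4.2] T [-0.02 -0.01  0.07] w 0.239 q [-0.07  0.77  0.84  1.78 -0.7   0.93  0.99]
```

View pics/w28.png

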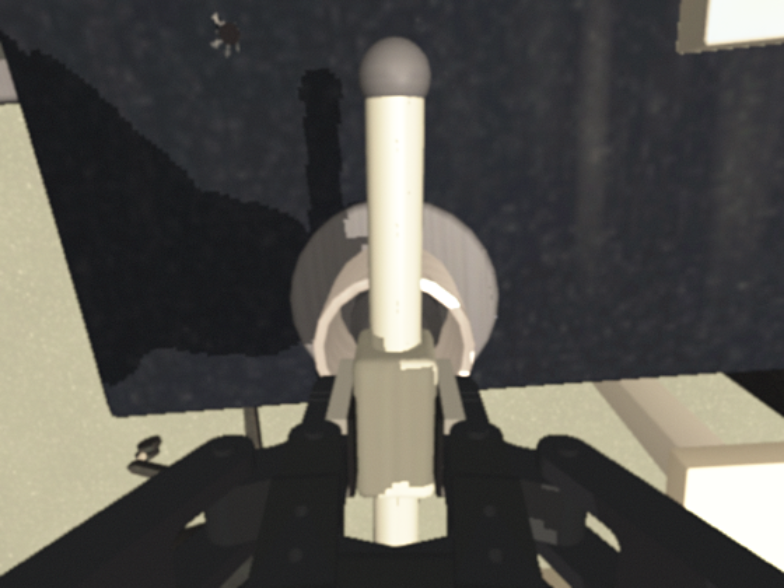

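>>> apply_moves --moves "1 0 0 0.014 0 0 0; 1 0 0 0 0 0 0; 1 0 0 0 0 0 0; 0.2 0 0 0 0 0 0; 0 0 0 0 0 0 0; -0.5 0 0 0 0 0 0; -1 0 0 0 0 0 0; -1 0 0 0 0 0 0; -1 0 0 0 0 0 0; -1 0 0 0 0 0 0"

```text
t: 71.58
eef_pos: [0.5408, -0.358, 0.0805]
tool_rot: [0.0, 0.999, -0.041, 0.0]
contact_force: [0.2, 0.1, -0.7]
gripper_width: 1.003
```

>>> apply_moves --moves "-1 0 0 -0.08 0 0 0; -1 0 0 -0.2 0 0 0; -1 0 0 -0.25 0 0 0; -1 0 0 -0.25 0 0 0; -1 0 0 -0.25 0 0 0; -1 0 0 -0.25 0 0 0; -1 0 0 -0.25 0 0 0; -1 0 0 0 0 0 0; -1 0 0 0 0 0 0; -1 0 0 0 0 0 0"

```text
t: 72.42
eef_pos: [0.5406, -0.3577, 0.2641]
tool_rot: [-0.0, 0.999, -0.041, 0.0]
contact_force: [0.3, 0.2, -0.2]
gripper_width: 0.999
```

```bash
python3 look.py w29.png wrench; python3 -c "
from h import *
s=cam('scene');t=cam('top')
a=s['p']['image'][130:350,180:420];b=t['p']['image'][110:310,130:460]
save(s,'s9.png',cv2.resize(a,None,fx=2.7,fy=2.7,interpolation=cv2.INTER_CUBIC));save(t,'t9.png',cv2.resize(b,None,fx=2.4,fy=2.4,interpolation=cv2.INTER_CUBIC))"
```

```text
t 72.42 pos [ 0.5406 -0.3577  0.2641] yaw -4.76 tilt [0.01 0.03] F [ 0.3  0.2 -0.2] T [ 0.01 -0.05  0.03] w 0.999 q [-0.18  0.59  1.01  1.63 -0.52  1.22  0.86]
wrench 0.7 rect [268.  70. 298. 288.]
 pt wrench 0.86 [282.1 163.9] z0: [ 0.5413 -0.3556  0.    ]
```

View pics/w29.png

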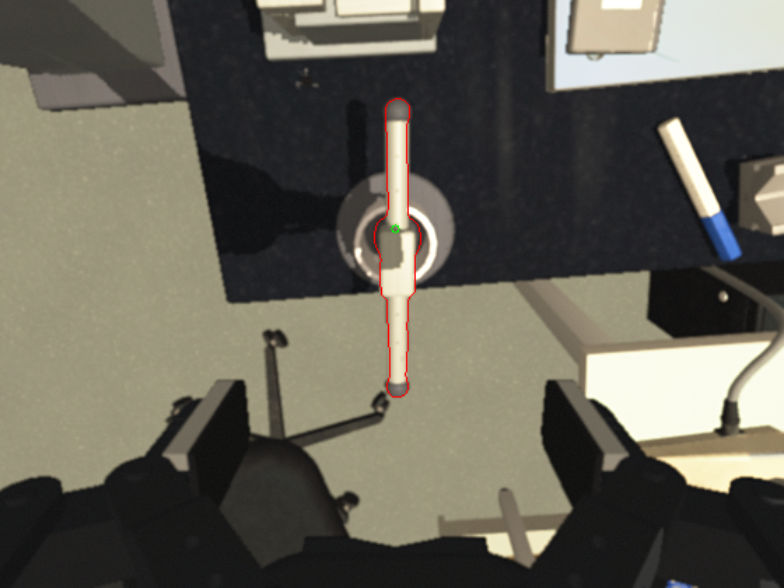

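View pics/s9.png

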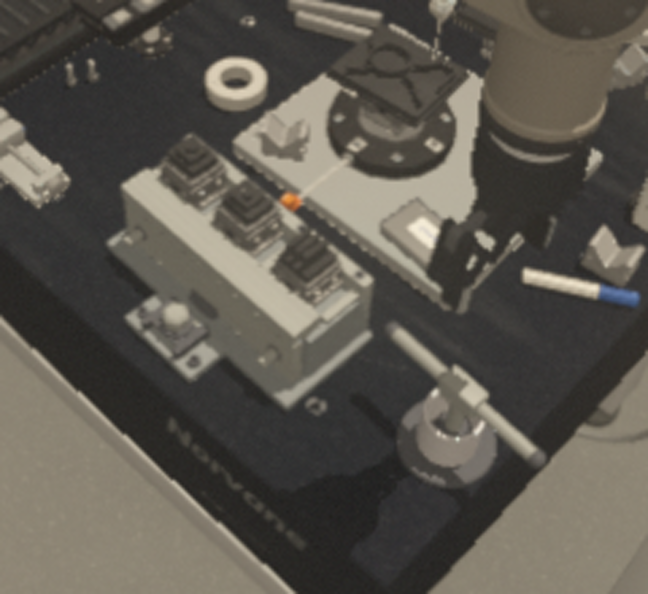

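View pics/t9.png

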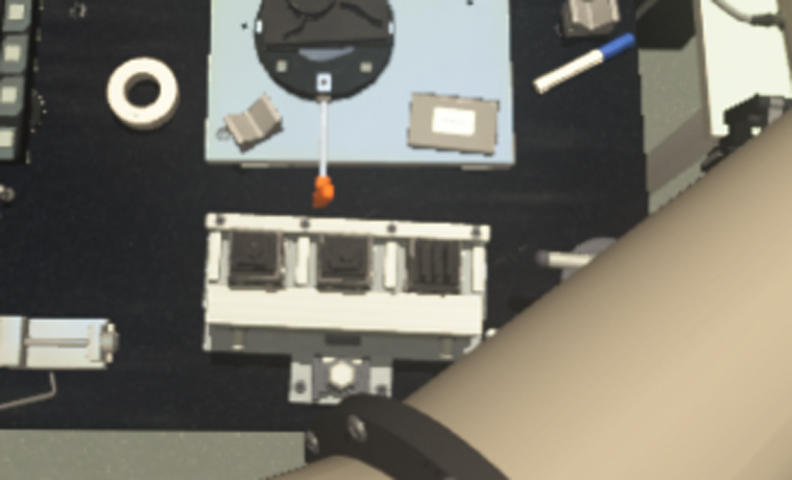

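```bash
python3 -c "
from h import *
print(bot.hand_in()); st()"
```

```text
the job is handed in; nothing more can be done
None
the job is handed in; nothing more can be done
```

The job is done and handed in. All three electrodes stand upright in nests of their own. The screw is tight at its stop, and the wrench is back upright in its stand.

**Electrodes:** The two pyramid ones are in nest2 and nest1, the finned one in nest0. The last top picture shows them held between the clamp bar and the fence.

**Screw:**
- It took five swings, re-seating the wrench between them.
- A check of the hexagon in the wrist camera then showed about 230° against the stop at 240.6°. Turning the wrench back before lifting may have dragged the screw back.
- A second try read about 235°. On the third I turned until the torque reached about 0.7 N m, then lifted almost straight off. The hexagon then read about 241–242°, good to a degree or two, so at the stop.

**Wrench and bystanders:** The wrench returned to within about 1 mm of its starting position, and the gripper is open and clear of everything. The ring gauge, stylus case and vee block look unmoved compared with the first pictures.

**Limits of the checks:** The clamping was judged from pictures only; I did not test how firmly the bar holds the electrodes. I saw no electrode knocked aside during the run. The last motion ended at about 72 s.

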